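Fill, shut and line up a case of terminal blocks for marking

TASK

Pick up the loose terminal blocks lying on the bench and add them to those in the steel cup, then lift the cup by its handle and pour all the blocks into the open white case. Once every block is in the case, press the cover down until it clicks and stays shut, and only then slide the carriage so that the dot on the cover sits exactly under the marker's needle. Finish with the empty cup standing upright on its round cork pad, leaving the other things on the bench where they are.

Things in the scene. Friction and masses are not known exactly. Their poses are not given: they have to be found in the camera images.
- block1: grey screw-terminal block, 18 x 14 x 16 mm (x, y, z), 14 g, two steel screws on its top. Origin: centre of its underside, z up through the screws. Starts in the cup.
- block2: grey screw-terminal block, 18 x 14 x 16 mm (x, y, z), 14 g, two steel screws on its top. Origin: centre of its underside, z up through the screws. Starts in the cup.
- block3: grey screw-terminal block, 18 x 14 x 16 mm (x, y, z), 14 g, two steel screws on its top. Origin: centre of its underside, z up through the screws. Starts in the cup.
- block4: grey screw-terminal block, 18 x 14 x 16 mm (x, y, z), 14 g, two steel screws on its top. Origin: centre of its underside, z up through the screws. Starts on the bench near the robot; may be absent.
- block5: grey screw-terminal block, 18 x 14 x 16 mm (x, y, z), 14 g, two steel screws on its top. Origin: centre of its underside, z up through the screws. Starts on the bench near the robot; may be absent.
- block6: grey screw-terminal block, 18 x 14 x 16 mm (x, y, z), 14 g, two steel screws on its top. Origin: centre of its underside, z up through the screws. Starts on the bench near the robot; may be absent.
- block7: grey screw-terminal block, 18 x 14 x 16 mm (x, y, z), 14 g, two steel screws on its top. Origin: centre of its underside, z up through the screws. Starts on the bench near the robot; may be absent.
- cup: steel cup, round and tapered: 68 mm wide at the base, 94 mm at the rim, 50 mm high, wall 3.5 mm, floor 4 mm thick; a black bar handle 12 mm wide (y) and 13 mm high sticks out level along its +x from 44 to 106 mm from the axis, mid-height 42.5 mm, and can be pinched from above. 130 g. Origin: centre of its underside, z up.
- pad: round cork pad, 120 mm wide, 3 mm thick, fixed to the bench: the cup's place. Origin: centre of its underside
- track: fixed aluminium track of the marking jig, 130 x 414 mm, lying lengthwise along its own y; origin at the middle of its underside, its +x points away from the robot
- carriage (a joint): how far the carriage with the case has slid along the track towards the track's -y, 0 to 0.22 m; slides with about 2 N
- case_floor (a point): centre of the inner floor of the white open parts case on the carriage, axes as the track's; floor about 22 mm above the bench; inside 102 x 102 mm, walls 4 mm, rim 52 mm above the inner floor
- slide_knob (a point): upright black round post on the carriage, 18 mm in diameter, beside the case on the robot's side; this point is on its axis, 15 mm below its top (74 mm above the bench) and 45 mm above the carriage's underside; grip it to slide the carriage
- cover (a joint): angle of the case's white hinged cover: 0 shut, about 1.5 open (upright). A weak spring (1 N) holds it open; over the last 10 mm its free edge must be pressed down past a grey snap clip (about 8 N), which then holds it shut; the clip (30 mm wide, at the middle of the +y rim, its nose 8 mm higher than the shut cover and 2 mm beyond its edge) must be left free, so press some 20 mm in from the edge
- cover_hinge (a point): middle of the cover's hinge, on the case's -y rim (track frame); the cover is 110 x 110 mm, 5 mm thick; open, it stands straight up from here with its outer face to -y, and it closes by swinging towards +y and down
- cover_mark (a point): black ringed dot in the middle of the cover's outer face, 55 mm from the hinge; cover shut, it faces up, 80 mm above the bench
- needle_tip (a point): point of the marker's needle, pointing straight down, fixed 99 mm above the bench (19 mm over the shut cover), on the line that the dot travels; the stand (217 mm tall, foot 80 to 150 mm beyond this point along the track's +x) carries it on an arm 30 mm wide, underside 176 mm high, and a 30 mm round head, underside 129 mm high
- solder_reel: black reel of solder, 54 mm wide, 40 mm tall, standing on its flange; not part of the job
- flux_bottle: clear bottle with a white cap, 44 mm wide, 100 mm tall; not part of the job
- driver: screwdriver with black handle, 120 mm long, lying; not part of the job
- big_cap: black round capacitor can, 26 mm wide, 35 mm tall, standing; not part of the job
- flux_brush: small brush with a wooden handle, 120 mm long, lying; not part of the job
- alcohol_can: aluminium can, 60 mm wide, 130 mm tall; not part of the job
Mind the look-alikes: they are no part of the job. There is more than one size of the cup; the job needs the largest.

How it is judged (in metres and radians):
On the way, in this order (a step that is already met when the one before it is completed fails the run):
1. all blocks are together in the upright cup (horizontal distance between each of block1, block2, block3, block4, block5, block6, block7 and cup below 0.047 m and z of block1 in the frame of cup between -0.004 and 0.052 m and z of block2 in the frame of cup between -0.004 and 0.052 m and z of block3 in the frame of cup between -0.004 and 0.052 m and z of block4 in the frame of cup between -0.004 and 0.052 m and z of block5 in the frame of cup between -0.004 and 0.052 m and z of block6 in the frame of cup between -0.004 and 0.052 m and z of block7 in the frame of cup between -0.004 and 0.052 m and angle between cup's own z axis and vertical below 0.25 rad), for 0.2 s.
2. all blocks are in the case (x of block1 in the frame of case_floor between -0.056 and 0.056 m and y of block1 in the frame of case_floor between -0.056 and 0.056 m and z of block1 in the frame of case_floor between -0.008 and 0.053 m and x of block2 in the frame of case_floor between -0.056 and 0.056 m and y of block2 in the frame of case_floor between -0.056 and 0.056 m and z of block2 in the frame of case_floor between -0.008 and 0.053 m and x of block3 in the frame of case_floor between -0.056 and 0.056 m and y of block3 in the frame of case_floor between -0.056 and 0.056 m and z of block3 in the frame of case_floor between -0.008 and 0.053 m and x of block4 in the frame of case_floor between -0.056 and 0.056 m and y of block4 in the frame of case_floor between -0.056 and 0.056 m and z of block4 in the frame of case_floor between -0.008 and 0.053 m and x of block5 in the frame of case_floor between -0.056 and 0.056 m and y of block5 in the frame of case_floor between -0.056 and 0.056 m and z of block5 in the frame of case_floor between -0.008 and 0.053 m and x of block6 in the frame of case_floor between -0.056 and 0.056 m and y of block6 in the frame of case_floor between -0.056 and 0.056 m and z of block6 in the frame of case_floor between -0.008 and 0.053 m and x of block7 in the frame of case_floor between -0.056 and 0.056 m and y of block7 in the frame of case_floor between -0.056 and 0.056 m and z of block7 in the frame of case_floor between -0.008 and 0.053 m), for 0.2 s.
3. the cover is shut, with all blocks in the case (all of step 2 and value of joint cover below 0.06 rad), for 0.3 s.
4. the dot on the shut cover is under the needle (horizontal distance between cover_mark and needle_tip below 0.005 m and value of joint cover below 0.06 rad), for 0.3 s.
At the end, for the whole second after the job is handed in: All blocks lie in the case, the cover is held shut (below 0.06 rad), the dot is within 5 mm of the needle's point seen from above, and the cup is at rest, upright, on the pad (its centre within 30 mm of the pad's centre) (all of step 2 and all of step 4 and horizontal distance between cup and pad below 0.03 m and angle between cup's own z axis and vertical below 0.1 rad and height (world z) of cup below 0.008 m and linear speed of cup below 0.02 m/s); the robot touches nothing.
It fails at once if a bystander (reel, bottle, screwdriver, capacitor, brush or can) is knocked more than 60 mm away (distance of any of solder_reel, flux_bottle, driver, big_cap, flux_brush, alcohol_can from where it was at the start of the episode above 0.06 m).
Of block4, block5, block6, block7 only 2 to 4 are there at a start; the rules pass over those that are not, and their reading is None.
At some moment in a run one of block4, block5, block6, block7 may be knocked a few centimetres aside while the robot is not near it.
It also fails if it takes over 208 s, if anything falls off the work surface, if the arm or the gripper's body presses on something with over 40 N, if the wrist force passes 120 N, or if a joint passes its speed limit or range.

ROBOT

A 6-joint arm with a two-finger parallel gripper is mounted at the origin on the work surface. World frame = base frame: x ahead of the robot, y to its left, z up, the work surface at z = 0. Lengths are in m, angles in degrees, forces in N, time in s.
With the tool pointing down it reaches from about 0.275 to 0.825 m from the base axis. Payload 5.2 kg.
Tool frame: the origin (TCP) lies midway between the tips of the shut fingers; the grasp point (between the pads) lies 19 mm behind it; z points along the fingers, y is the line along which they close (so a half turn about z gives the same grasp; the last joint's range is limited). The gripper opens to 93 mm and grips with 3 to 60 N. Pads are 15 mm wide; open, the fingers measure 128 mm over their backs; the gripper's body (75 mm by 188 mm) begins 65 mm behind the grasp point.
Start: joints at [58.167, 14.817, 87.949, -0, 77.235, -11.62], TCP at [0.19, 0.516, 0.184] pointing down, gripper open.
Joint ranges: [-179.93, 179.93], [-52.35, 119.4], [10.71, 147.94], [-69.91, 249.91], [12.55, 155.21], [-178.61, 178.61]. Speed limits (degrees/s): [147.25, 147.25, 180, 180, 180, 180].

INTERFACE

Orientations are given as [roll, pitch, yaw] about the fixed x, y, z axes, in that order (R = Rz(yaw) Ry(pitch) Rx(roll)).
In Python, from station import get_state, grab_frame, camera_model, finish_job gives the robot as it stands.
- The arm moves only by the tool apply_moves, never from a script. Its argument "commands" is a list of rows, each an object of numbers: "fingers": the opening, from 0 (shut) to 1 (fully open); "tx", "ty", "tz": the shift along the tool's x, y, z each as a share of 0.3 m, from -1 to 1; "twist": the turn about the tool's z as a share of 90 degrees, from -1 to 1. In form: [{"fingers": .., "tx": .., "ty": .., "tz": .., "twist": ..}, ...]. A call has exactly 10 rows; each row is the pose to reach, as a shift and turn from the pose commanded when the call began, along the tool's axes at that moment; what a row does not reach only later rows make up. A row lasts 1/10 s, in which the tool goes at most 50 mm and 8.59 degrees, less where a joint would pass 70% of its speed; a pose out of reach is approached as far as the arm can. A call with a number of a shift or a turn outside -1 to 1 is refused whole. A call with a gripper value outside its range is refused whole. The fingers move at their own pace and stop on an object; "grip_force" is the grip in N (left out, the last holds). Time passes only in rows, so rows that repeat a pose let the fingers close, or fill a call up. It gives the time, the measured TCP pose, the force, the opening and the grip force at its end, in the units of the state.
- get_state(): the state, without advancing time (a new reading comes with each control period).
- grab_frame(name): name is "side" or "top" or "wrist"; returns the picture (480x640x3 uint8, red, green, blue); there is no depth.
- camera_model(name): a dict with "fx", "fy", "cx", "cy" (pixels), "rvec" (rotation vector, rad) and "tvec" (3), from world to camera coordinates, as OpenCV has them; the wrist camera has in their place "mount" (4x4, takes a point from camera to tool coordinates, whose origin is the TCP and whose axes are the flange's). Camera axes: x right, y down, z forward; pixel columns grow to the right and rows downward; lengths in m; the calibration is good to about 2 mm. The wrist camera is an equidistant fisheye: a pixel r from the principal point sees the ray r / f radians off the axis. A picture is of the moment at which its call begins: read the wrist's pose just before it. camera_model takes no time and is no camera call.
- finish_job(): hands the job in; it is judged then, once.
The state is a dict: "clock": time; "qpos": joint angles; "qvel": joint speeds; "joint_torque": joint torques, N m; "position": TCP position; "tool_rot": TCP orientation; "wrist_force": force on the tool from outside, world axes, zero at the start; "wrist_torque": the same for the moment, N m; "grip_width": finger opening in m; "gripper_force": force on a finger pad.
Only numpy, scipy, OpenCV 4.12 (cv2) and the standard library are available. Lean on these libraries where they do the work, as an engineer would, in place of code of your own. Each camera call takes 0.05 s, during which the arm holds its last target. There are 200 camera calls.

## Working session

There is one attempt and no reset: what is moved stays moved. The work goes in short steps, Python scripts to look and compute and a tool call to move; the robot and the scene stay as the last step left them, time stands still between calls to the robot, and variables do not carry over. Pictures are saved under pics/ and viewed, at most 14 in all, crops included, and the job is handed in when it is done.

Besides the shell and the picture viewer there is one more tool, called in YAML: its name, and indented under it one key for each argument. apply_moves: Moves the arm, as the interface text tells. Its arguments: {"type":"object","properties":{"commands":{"type":"array"},"grip_force":{"type":"number"}},"required":["commands"]}

```bash
mkdir -p pics; ls; python3 - <<'E'
from station import *
import cv2,numpy as np
print(get_state())
for n in ["top","side","wrist"]:
    f=grab_frame(n); cv2.imwrite(f"pics/{n}0.png",f[:,:,::-1]); print(n,camera_model(n))
E
```

```text
pics
{'clock': 0.0, 'qpos': array([ 5.81669630e+01,  1.48599688e+01,  8.80118172e+01,  1.03853611e-03,
        7.72357308e+01, -1.16211019e+01]), 'qvel': array([-0.12900707, -0.04632165, -0.0133466 ,  0.11610937, -0.00248934,
        0.02256377]), 'joint_torque': array([-1.51819131e-03, -4.37284970e+01, -2.84008831e+01,  7.20145041e-02,
        4.07238153e-02, -1.29855707e-04]), 'position': array([0.18967027, 0.51559577, 0.18360595]), 'tool_rot': array([-1.79894891e+02, -2.26497318e-02,  1.59787814e+02]), 'wrist_force': array([ 0.01977558, -0.69047616,  1.11354951]), 'wrist_torque': array([-0.01011823, -0.0285218 ,  0.03246066]), 'gripper_force': 0.0, 'grip_width': 0.09298607670610837}
top {'fx': 533.8488949677575, 'fy': 533.8488949677575, 'cx': 327.8185293382672, 'cy': 242.36732728337302, 'rvec': array([ 2.0363783 , -2.17997299,  0.23428144]), 'tvec': array([0.03934529, 0.48558625, 1.09984492])}
side {'fx': 541.1432874155189, 'fy': 541.1432874155189, 'cx': 319.30009654315313, 'cy': 238.71115789268845, 'rvec': array([ 0.90477752,  2.31265402, -1.24997007]), 'tvec': array([ 0.32367482, -0.09287517,  1.41902397])}
wrist {'fx': 371.64829954431775, 'fy': 371.64829954431775, 'cx': 316.2043876190013, 'cy': 246.13937654681632, 'mount': array([[ 7.76190764e-04, -9.55295816e-01, -2.95650640e-01,
         8.39642612e-02],
       [ 9.99999697e-01,  7.59996628e-04,  1.69689908e-04,
        -6.47144770e-04],
       [ 6.25894301e-05, -2.95650682e-01,  9.55296117e-01,
        -1.99544252e-01],
       [ 0.00000000e+00,  0.00000000e+00,  0.00000000e+00,
         1.00000000e+00]])}
```

View pics/top0.png

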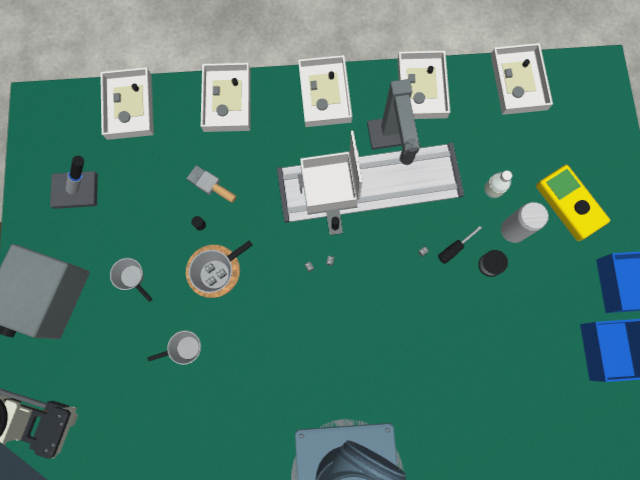

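View pics/side0.png

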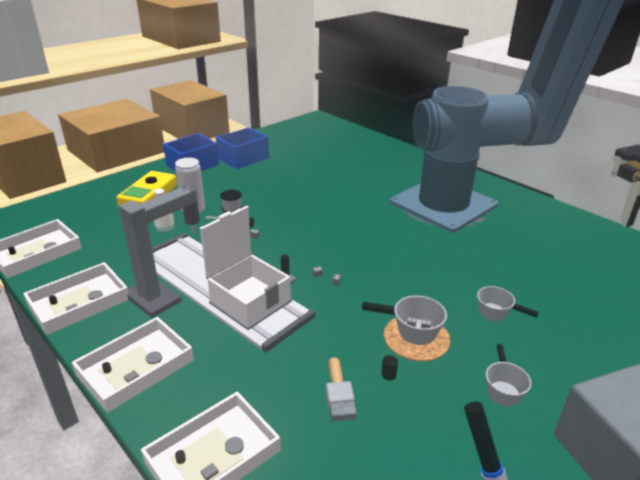

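The top view shows three cup candidates: the big one on the cork pad at (211,271), and smaller ones at (126,274) and (184,348). Loose blocks are at (309,266), (330,261) and (424,251); the small grey items in the far trays at about (117,97), (215,97) and (313,85) look similar. I choose the cup on the pad, which is the widest, and the three bench blocks. Next is a close crop to check.

```bash
cat > h.py <<'E'
import numpy as np,cv2
from scipy.spatial.transform import Rotation as R
from station import *
def ray(n,px,st=None):
    m=camera_model(n); px=np.atleast_2d(np.float64(px))
    if n!="wrist":
        Rm=cv2.Rodrigues(m["rvec"])[0]; d=np.c_[(px[:,0]-m["cx"])/m["fx"],(px[:,1]-m["cy"])/m["fy"],np.ones(len(px))]
        return -Rm.T@m["tvec"], d@Rm
    v=(px-[m["cx"],m["cy"]])/m["fx"]; r=np.linalg.norm(v,axis=1)+1e-12
    d=np.c_[v*(np.sin(r)/r)[:,None],np.cos(r)]
    Rt=R.from_euler("xyz",st["tool_rot"],degrees=True).as_matrix(); M=m["mount"]
    return st["position"]+Rt@M[:3,3], d@(Rt@M[:3,:3]).T
def onz(n,px,z,st=None):
    o,d=ray(n,px,st); return o+d*((z-o[2])/d[:,2])[:,None]
def proj(n,P,st=None):
    m=camera_model(n); P=np.atleast_2d(P)
    if n!="wrist":
        c=P@cv2.Rodrigues(m["rvec"])[0].T+m["tvec"]; return c[:,:2]/c[:,2:]*m["fx"]+[m["cx"],m["cy"]]
    Rt=R.from_euler("xyz",st["tool_rot"],degrees=True).as_matrix(); M=m["mount"]
    c=((P-st["position"])@Rt-M[:3,3])@M[:3,:3]
    r=np.hypot(c[:,0],c[:,1]); a=np.arctan2(r,c[:,2]); return c[:,:2]/r[:,None]*a[:,None]*m["fx"]+[m["cx"],m["cy"]]
def tri(p,q):  # top px, side px
    o1,d1=ray("top",p);o2,d2=ray("side",q);d1,d2=d1[0],d2[0]
    s=np.linalg.lstsq(np.c_[d1,-d2],o2-o1,rcond=None)[0]; a,b=o1+d1*s[0],o2+d2*s[1]
    return (a+b)/2,np.linalg.norm(a-b)
E
python3 - <<'E'
from h import *
im=cv2.imread("pics/top0.png")
a=cv2.resize(im[225:305,175:295],None,fx=5,fy=5,interpolation=3)
b=cv2.resize(im[120:280,270:470],None,fx=4,fy=4,interpolation=3)
cv2.imwrite("pics/cupcrop.png",cv2.resize(im[230:310,170:350],None,fx=4.4,fy=4.4,interpolation=3));cv2.imwrite("pics/jig.png",b[:600])
hsv=cv2.cvtColor(im,cv2.COLOR_BGR2HSV)
g=((hsv[:,:,1]<90)&(hsv[:,:,2]>70)).astype(np.uint8)
n,l,s,c=cv2.connectedComponentsWithStats(g)
for i in range(1,n):
    if 10<s[i,4]<3000 and s[i,1]>100: print(s[i],c[i].round(1),onz("top",c[i],0.012)[0].round(4))
for p,q,nm in [((330.5,183),None,"case"),((211,271),None,"cup")]: print(nm,onz("top",p,0.03))
E
```

```text
[186 166  34  29 515] [202.7 179.3] [0.6637 0.2826 0.012 ]
[  50  171   45   36 1330] [ 71.8 189.6] [0.6595 0.5822 0.012 ]
[485 170  28  28 541] [498.3 183.7] [ 0.6066 -0.3932  0.012 ]
[ 501  202   48   41 1289] [524.5 221.9] [ 0.5129 -0.4397  0.012 ]
[461 226  21  18  83] [470.9 234.6] [ 0.4921 -0.3157  0.012 ]
[419 247  10   9  59] [423.3 250.9] [ 0.4621 -0.2052  0.012 ]
[ 188  250   45   43 1511] [209.8 270.9] [0.4495 0.2705 0.012 ]
[236 257   4  19  19] [238.4 266. ] [0.4561 0.207  0.012 ]
[326 256   8  10  60] [329.7 260.2] [0.4553 0.0043 0.012 ]
[110 258  33  32 852] [126.  273.6] [0.456  0.4557 0.012 ]
[481 261  14  15  52] [485.4 270.2] [ 0.4096 -0.3375  0.012 ]
[305 262   9  10  58] [308.8 266.3] [0.4449 0.0514 0.012 ]
[167 330  34  35 921] [183.7 347.2] [0.2874 0.3299 0.012 ]
[   0  389   46   91 2046] [ 15.7 438. ] [0.126  0.6795 0.012 ]
[ 52 407  26  52 275] [ 67.2 426.9] [0.1407 0.5736 0.012 ]
[ 59 422   5   4  13] [ 60.8 423.8] [0.1477 0.5871 0.012 ]
[ 51 443   4   4  14] [ 52.5 444.7] [0.1076 0.6027 0.012 ]
[ 331  444   74   36 1397] [362.9 467.6] [ 0.0203 -0.034   0.012 ]
[ 44 448   4   5  13] [ 45.7 450.1] [0.098  0.6163 0.012 ]
case [[ 0.62865244 -0.00941042  0.03      ]]
cup [[0.44580427 0.26412615 0.03      ]]
```

View pics/cupcrop.png

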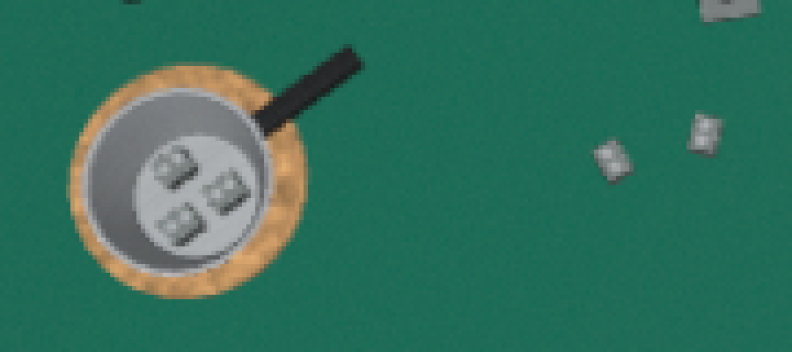

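View pics/jig.png

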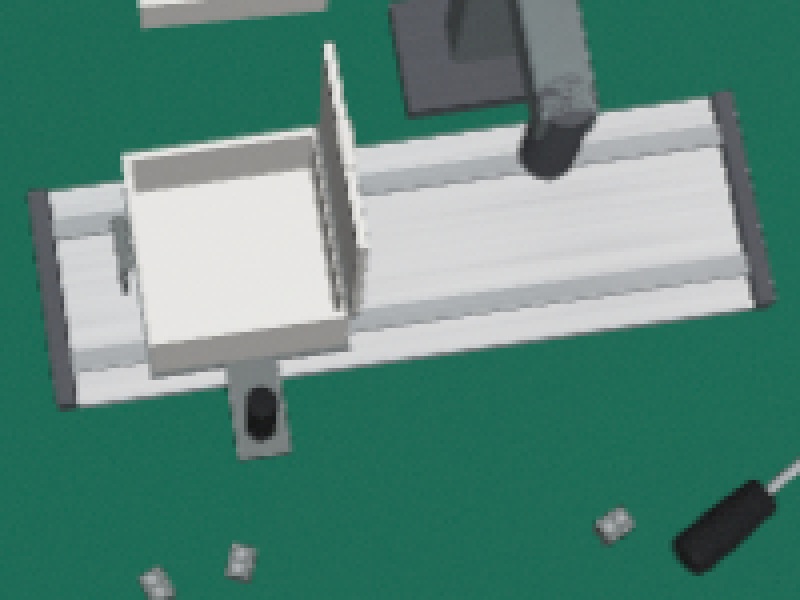

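The crops show the big cup with three blocks in it and its black handle pointing up-right, plus two loose blocks at about (309,266) and (330,261). The jig crop shows the case, the upright cover, the knob near (335,219), the needle head near (407,163) and the third loose block at (424,251). The cup choice holds.

```bash
cat >> h.py <<'E'
def rel(x,y,z,yaw=None,st=None):
    st=st or get_state(); Rt=R.from_euler("xyz",st["tool_rot"],degrees=True).as_matrix()
    d=Rt.T@(np.array([x,y,z])-st["position"])/0.3
    tw=0
    if yaw is not None: tw=-((yaw-st["tool_rot"][2]+90)%180-90)/90
    print("rel",d.round(3),"twist",round(tw,3),"yaw",st["tool_rot"][2].round(1))
def blocks(n="wrist",st=None,save=None,z=0.016):
    st=st or get_state(); im=grab_frame(n)[:,:,::-1].copy()
    if save: cv2.imwrite(save,im)
    return im,st
E
python3 - <<'E'
from h import *
im=cv2.imread("pics/top0.png");hsv=cv2.cvtColor(im,cv2.COLOR_BGR2HSV)
roi=np.zeros(im.shape[:2],np.uint8);roi[235:305,175:262]=1
H,S,V=[hsv[:,:,i].astype(int) for i in range(3)]
o=((H<22)&(S>90)&(V>100)&(roi>0)).astype(np.uint8)
e=cv2.fitEllipse(cv2.convexHull(np.argwhere(o)[:,::-1].astype(np.int32)));print("pad",e,onz("top",e[0],.003))
g=((S<70)&(V>60)&(roi>0)).astype(np.uint8); g[:, 236:]=0
n,l,s,c=cv2.connectedComponentsWithStats(g);k=1+s[1:,4].argmax()
e=cv2.fitEllipse(cv2.convexHull(np.argwhere(l==k)[:,::-1].astype(np.int32)));cup=onz("top",e[0],.053);print("cup",e,cup)
d=((V<60)&(roi>0)).astype(np.uint8);d[:, :231]=0
pp=np.argwhere(d)[:,::-1]; w=onz("top",pp,.052); v,_,_=[a for a in np.linalg.svd(w[:,:2]-w[:,:2].mean(0))][::-1]; print("handle dir",np.degrees(np.arctan2(v[0,1],v[0,0])),w.mean(0),np.degrees(np.arctan2(*(w.mean(0)-cup[0])[1::-1])),w[w[:,1].argmin()])
a=onz("top",[(288.7,221.5),(458,197)],.01);print(a,np.degrees(np.arctan2(*(a[0]-a[1])[:2][::-1])))
print("knob",onz("top",(335.5,218.5),.089),onz("top",(335.5,218.5),.074))
rel(.40,.03,.25,90)
E
```

```text
pad ((212.13726806640625, 270.9100036621094), (51.602294921875, 53.98232650756836), 54.805946350097656) [[0.45066994 0.26732229 0.003     ]]
cup ((209.87945556640625, 270.8048400878906), (42.248104095458984, 44.65224075317383), 55.1682243347168) [[0.44227037 0.2616229  0.053     ]]
handle dir 124.31356543580925 [0.48459718 0.19484644 0.052     ] -57.63109791752849 [0.49503805 0.17198382 0.052     ]
[[ 0.55075978  0.09064614  0.01      ]
 [ 0.58200513 -0.297937    0.01      ]] 94.59717120847972
knob [[ 0.52953242 -0.01299586  0.089     ]] [[ 0.53351693 -0.01345458  0.074     ]]
rel [-1.217 -1.278 -0.219] twist 0.775 yaw 159.8
```

apply_moves:
  commands:
    - {"fingers": 0.5, "tx": -0.05, "ty": -0.05, "tz": -0.06, "twist": 0}
    - {"fingers": 0.5, "tx": -0.13, "ty": -0.13, "tz": -0.12, "twist": 0}
    - {"fingers": 0.5, "tx": -0.21, "ty": -0.22, "tz": -0.22, "twist": 0}
    - {"fingers": 0.5, "tx": -0.29, "ty": -0.3, "tz": -0.22, "twist": 0}
    - {"fingers": 0.5, "tx": -0.37, "ty": -0.39, "tz": -0.22, "twist": 0}
    - {"fingers": 0.5, "tx": -0.45, "ty": -0.47, "tz": -0.22, "twist": 0}
    - {"fingers": 0.5, "tx": -0.53, "ty": -0.56, "tz": -0.22, "twist": 0}
    - {"fingers": 0.5, "tx": -0.61, "ty": -0.64, "tz": -0.22, "twist": 0}
    - {"fingers": 0.5, "tx": -0.69, "ty": -0.72, "tz": -0.22, "twist": 0}
    - {"fingers": 0.5, "tx": -0.77, "ty": -0.8, "tz": -0.22, "twist": 0}

```text
clock: 1.15
position: [0.324, 0.2098, 0.2504]
tool_rot: [-180.0, 0.0, 159.8]
wrist_force: [0.0, -0.9, -0.1]
grip_width: 0.0465
gripper_force: 0.0
```

apply_moves:
  commands:
    - {"fingers": 0.5, "tx": -0.08, "ty": -0.08, "tz": 0, "twist": 0.08}
    - {"fingers": 0.5, "tx": -0.16, "ty": -0.17, "tz": 0, "twist": 0.16}
    - {"fingers": 0.5, "tx": -0.24, "ty": -0.25, "tz": 0, "twist": 0.25}
    - {"fingers": 0.5, "tx": -0.32, "ty": -0.34, "tz": 0, "twist": 0.34}
    - {"fingers": 0.5, "tx": -0.39, "ty": -0.42, "tz": 0, "twist": 0.43}
    - {"fingers": 0.5, "tx": -0.44, "ty": -0.48, "tz": 0, "twist": 0.52}
    - {"fingers": 0.5, "tx": -0.44, "ty": -0.48, "tz": 0, "twist": 0.61}
    - {"fingers": 0.5, "tx": -0.44, "ty": -0.48, "tz": 0, "twist": 0.7}
    - {"fingers": 0.5, "tx": -0.44, "ty": -0.48, "tz": 0, "twist": 0.77}
    - {"fingers": 0.5, "tx": -0.44, "ty": -0.48, "tz": 0, "twist": 0.77}

```text
clock: 2.15
position: [0.3978, 0.0303, 0.2503]
tool_rot: [-180.0, -0.0, 90.4]
wrist_force: [-0.9, -0.2, 0.6]
grip_width: 0.0467
gripper_force: 0.0
```

```bash
python3 - <<'E'
from h import *
st=get_state();im=grab_frame("wrist")[:,:,::-1].copy();cv2.imwrite("pics/w1.png",im)
hsv=cv2.cvtColor(im,cv2.COLOR_BGR2HSV)
g=((hsv[:,:,1]<90)&(hsv[:,:,2]>60)).astype(np.uint8)
n,l,s,c=cv2.connectedComponentsWithStats(g)
for i in range(1,n):
    if 80<s[i,4]<6000:
        w=onz("wrist",c[i],0.014,st)[0]
        pp=onz("wrist",np.argwhere(l==i)[:,::-1],.014,st)[:,:2].astype(np.float32)*1000
        print(s[i],c[i].round(),w.round(4),cv2.minAreaRect(pp))
E
```

```text
[ 316    0   87   42 2927] [360.  18.] [0.4454 0.2563 0.014 ] ((446.1533508300781, 253.61837768554688), (102.03565216064453, 54.492034912109375), 3.465994358062744)
[ 498    0   47   48 1277] [522.  22.] [0.6593 0.282  0.014 ] ((659.8026123046875, 282.0024719238281), (74.18325805664062, 44.831390380859375), 52.92219543457031)
[ 585   41   55   92 4065] [613.  85.] [0.8256 0.2261 0.014 ] ((832.4765625, 228.66761779785156), (120.0926513671875, 125.05734252929688), 87.75502014160156)
[347 178  19  17 211] [356. 186.] [0.4433 0.0528 0.014 ] ((443.3052978515625, 52.792049407958984), (18.643264770507812, 16.14067268371582), 27.92348861694336)
[355 216  18  17 213] [363. 224.] [0.4531 0.0062 0.014 ] ((453.11669921875, 5.970908164978027), (16.4074649810791, 20.709970474243164), 72.29792785644531)
[ 215  289   52   85 2540] [239. 332.] [ 0.2923 -0.1458  0.014 ] ((287.7452087402344, -146.56918334960938), (148.12335205078125, 57.011383056640625), 76.24815368652344)
[ 366  289   53   85 2567] [393. 332.] [ 0.5024 -0.144   0.014 ] ((507.2854309082031, -144.43276977539062), (58.12816619873047, 147
[... 153 characters left out ...]
79297, 26.905275344848633), 31.648582458496094)
[ 529  409  111   71 2639] [610. 459.] [ 1.1458 -0.5799  0.014 ] ((1188.009765625, -556.7322998046875), (239.67645263671875, 583.8575439453125), 67.99298858642578)
[365 412  20  20 103] [375. 422.] [ 0.4921 -0.315   0.014 ] ((492.46142578125, -315.3074951171875), (7.554207801818848, 52.83811569213867), 34.62577819824219)
[   0  420  104   60 2010] [ 29. 464.] [-0.3304 -0.6086  0.014 ] ((-360.36834716796875, -577.6458740234375), (534.6240234375, 207.64654541015625), 22.934558868408203)
[315 424  31  19 370] [330. 432.] [ 0.4207 -0.3362  0.014 ] ((420.8159484863281, -338.11676025390625), (49.11200714111328, 42.127750396728516), 5.793955326080322)
```

View pics/w1.png

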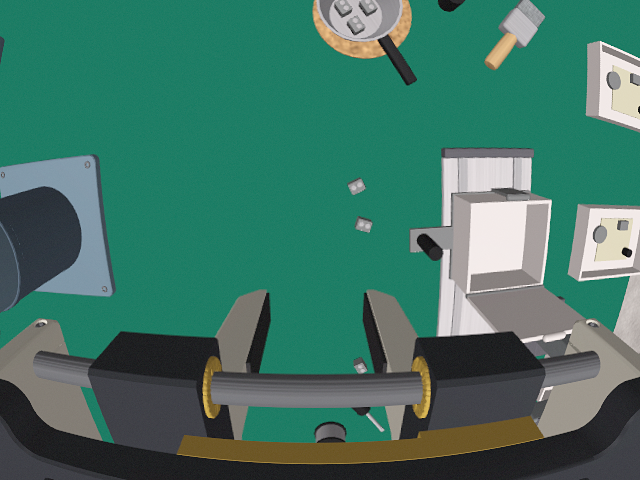

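The wrist view shows loose blocks A at (356,186), B at (363,224) and C at (359,366) between the fingers. The cup is at the top and the case at right, and no fourth loose block is visible. I go for A first.

```bash
python3 - <<'E'
from h import *
rel(.4433,.0528,.06,118);rel(.4433,.0528,.003,118)
E
```

```text
rel [0.073 0.153 0.634] twist -0.304 yaw 90.6
rel [0.073 0.153 0.824] twist -0.304 yaw 90.6
```

apply_moves:
  commands:
    - {"fingers": 0.5, "tx": 0.03, "ty": 0.05, "tz": 0.1, "twist": -0.09}
    - {"fingers": 0.5, "tx": 0.06, "ty": 0.11, "tz": 0.22, "twist": -0.18}
    - {"fingers": 0.5, "tx": 0.073, "ty": 0.153, "tz": 0.36, "twist": -0.27}
    - {"fingers": 0.5, "tx": 0.073, "ty": 0.153, "tz": 0.5, "twist": -0.304}
    - {"fingers": 0.5, "tx": 0.073, "ty": 0.153, "tz": 0.63, "twist": -0.304}
    - {"fingers": 0.5, "tx": 0.073, "ty": 0.153, "tz": 0.73, "twist": -0.304}
    - {"fingers": 0.5, "tx": 0.073, "ty": 0.153, "tz": 0.79, "twist": -0.304}
    - {"fingers": 0.5, "tx": 0.073, "ty": 0.153, "tz": 0.82, "twist": -0.304}
    - {"fingers": 0.5, "tx": 0.073, "ty": 0.153, "tz": 0.822, "twist": -0.304}
    - {"fingers": 0.3, "tx": 0.073, "ty": 0.153, "tz": 0.822, "twist": -0.304}
  grip_force: 15

```text
clock: 3.2
position: [0.4443, 0.0526, 0.0045]
tool_rot: [180.0, 0.0, 117.9]
wrist_force: [-0.3, -0.5, 0.4]
grip_width: 0.0424
gripper_force: 0.0
```

apply_moves:
  commands:
    - {"fingers": 0.0, "tx": 0, "ty": 0, "tz": 0, "twist": 0}
    - {"fingers": 0.0, "tx": 0, "ty": 0, "tz": 0, "twist": 0}
    - {"fingers": 0.0, "tx": 0, "ty": 0, "tz": 0, "twist": 0}
    - {"fingers": 0.0, "tx": 0, "ty": 0, "tz": 0, "twist": 0}
    - {"fingers": 0.0, "tx": 0, "ty": 0, "tz": 0, "twist": 0}
    - {"fingers": 0.0, "tx": 0, "ty": 0, "tz": -0.05, "twist": 0}
    - {"fingers": 0.0, "tx": 0, "ty": 0, "tz": -0.12, "twist": 0}
    - {"fingers": 0.0, "tx": 0, "ty": 0, "tz": -0.22, "twist": 0}
    - {"fingers": 0.0, "tx": 0, "ty": 0, "tz": -0.32, "twist": 0}
    - {"fingers": 0.0, "tx": 0, "ty": 0, "tz": -0.35, "twist": 0}

```text
clock: 4.2
position: [0.4456, 0.0524, 0.1116]
tool_rot: [179.8, 0.2, 117.8]
wrist_force: [0.1, -0.4, -0.7]
grip_width: 0.0007
gripper_force: 0.0
```

```bash
python3 - <<'E'
from h import *
print(get_state()["grip_width"],get_state()["position"])
for z in (.108,.04): rel(.446,.263,z,118)
E
```

```text
0.000669954873705255 [0.44564711 0.05243603 0.11163311]
rel [0.62  0.329 0.012] twist -0.002 yaw 117.8
rel [0.621 0.328 0.238] twist -0.002 yaw 117.8
```

```bash
cat >> h.py <<'E'
def find(z=.014,roi=(.33,.56,-.3,.15),name="wrist",amin=80,amax=2500,save=None):
    st=get_state();im=grab_frame(name)[:,:,::-1].copy()
    if save: cv2.imwrite(save,im)
    hsv=cv2.cvtColor(im,cv2.COLOR_BGR2HSV)
    g=((hsv[:,:,1]<90)&(hsv[:,:,2]>60)).astype(np.uint8)
    n,l,s,c=cv2.connectedComponentsWithStats(g)
    for i in range(1,n):
        w=onz(name,c[i],z,st)[0]
        if amin<s[i,4]<amax and roi[0]<w[0]<roi[1] and roi[2]<w[1]<roi[3]:
            (cx,cy),(a,b),t=cv2.minAreaRect(onz(name,np.argwhere(l==i)[:,::-1],z,st)[:,:2].astype(np.float32)*1000)
            print(s[i],w.round(4),"size %.0f %.0f long axis %.0f"%(a,b,(t if a>b else t+90)%180))
    return im,st
E
python3 - <<'E'
from h import *
find(save="pics/w2.png");print();find(name="top",amin=20,amax=90)
E
```

```text
[305 223  22  21 440] [0.4434 0.0535 0.014 ] size 18 17 long axis 28
[ 273  270   41   90 2057] [ 0.4633 -0.0188  0.014 ] size 37 92 long axis 117
[312 364   9  54 315] [ 0.5195 -0.0891  0.014 ] size 8 72 long axis 118

[418 247  11   9  62] [ 0.4616 -0.2044  0.014 ] size 16 19 long axis 129
```

apply_moves:
  commands:
    - {"fingers": 0.35, "tx": 0, "ty": 0, "tz": 0, "twist": 0}
    - {"fingers": 0.35, "tx": 0, "ty": 0, "tz": 0, "twist": 0}
    - {"fingers": 0.35, "tx": 0, "ty": 0, "tz": 0, "twist": 0}
    - {"fingers": 0.35, "tx": 0, "ty": 0, "tz": 0, "twist": 0}
    - {"fingers": 0.35, "tx": 0, "ty": 0, "tz": 0.1, "twist": 0}
    - {"fingers": 0.35, "tx": 0, "ty": 0, "tz": 0.2, "twist": 0}
    - {"fingers": 0.35, "tx": 0, "ty": 0, "tz": 0.3, "twist": 0}
    - {"fingers": 0.35, "tx": 0, "ty": 0, "tz": 0.355, "twist": 0}
    - {"fingers": 0.35, "tx": 0, "ty": 0, "tz": 0.355, "twist": 0}
    - {"fingers": 0, "tx": 0, "ty": 0, "tz": 0.355, "twist": 0}

```text
clock: 5.3
position: [0.4436, 0.0526, 0.0023]
tool_rot: [-180.0, -0.0, 117.8]
wrist_force: [0.3, -0.4, 0.2]
grip_width: 0.0282
gripper_force: 0.0
```

apply_moves:
  commands:
    - {"fingers": 0.0, "tx": 0, "ty": 0, "tz": 0, "twist": 0}
    - {"fingers": 0.0, "tx": 0, "ty": 0, "tz": 0, "twist": 0}
    - {"fingers": 0.0, "tx": 0, "ty": 0, "tz": 0, "twist": 0}
    - {"fingers": 0.0, "tx": 0, "ty": 0, "tz": 0, "twist": 0}
    - {"fingers": 0.0, "tx": 0, "ty": 0, "tz": 0, "twist": 0}
    - {"fingers": 0.0, "tx": 0, "ty": 0, "tz": 0, "twist": 0}
    - {"fingers": 0.0, "tx": 0, "ty": 0, "tz": 0, "twist": 0}
    - {"fingers": 0.0, "tx": 0, "ty": 0, "tz": -0.05, "twist": 0}
    - {"fingers": 0.0, "tx": 0, "ty": 0, "tz": -0.15, "twist": 0}
    - {"fingers": 0.0, "tx": 0, "ty": 0, "tz": -0.25, "twist": 0}

```text
clock: 6.3
position: [0.4429, 0.0527, 0.0777]
tool_rot: [-179.9, -0.1, 117.8]
wrist_force: [0.6, -0.2, 0.9]
grip_width: 0.0004
gripper_force: 0.0
```

```bash
python3 - <<'E'
from h import *
for z in (.108,.04): rel(.446,.263,z,118)
E
```

```text
rel [ 0.615  0.336 -0.101] twist -0.002 yaw 117.8
rel [0.615 0.337 0.126] twist -0.002 yaw 117.8
```

```bash
python3 - <<'E'
from h import *
im,st=find(save="pics/w3.png")
t=st["position"];print(proj("wrist",[t,[t[0],t[1],0.0]],st), proj("top",[t]))
s=grab_frame("side")[:,:,::-1]
a=cv2.resize(im[150:400,200:450],(400,400));b=cv2.resize(s[210:300,260:350],(400,400),interpolation=3)
cv2.imwrite("pics/c3.png",np.hstack([a,b]))
E
```

```text
[307 236  25  24 566] [0.443  0.0538 0.014 ] size 18 18 long axis 28
[ 273  287   41   73 1719] [ 0.4556 -0.0071  0.014 ] size 33 67 long axis 116
[ 320  290   41   70 1638] [0.4832 0.0072 0.014 ] size 33 65 long axis 120
[312 364   9  54 314] [ 0.503  -0.0639  0.014 ] size 7 63 long axis 118
[[318.23952263 281.44399161]
 [317.98378126 243.04740304]] [[307.0724731  261.87128956]]
```

View pics/c3.png

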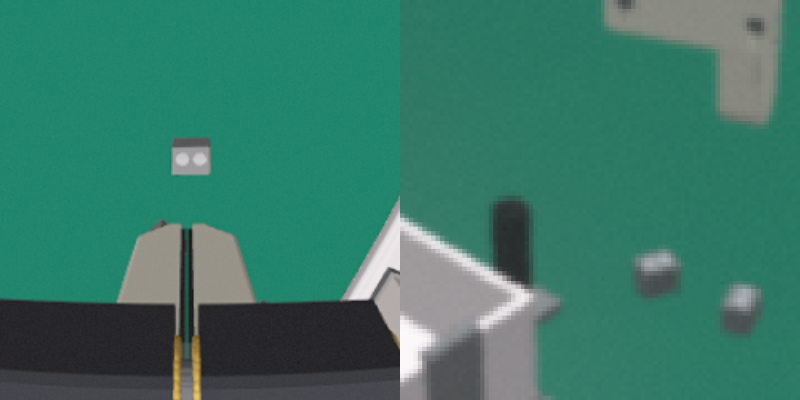

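The left half shows block A at crop (190,157), right under the shut fingers and still in place. The right half, from the side, shows both blocks standing. The aim was right, so I'll close again without lifting and read the width.

apply_moves:
  commands:
    - {"fingers": 0.35, "tx": 0, "ty": 0, "tz": 0, "twist": 0}
    - {"fingers": 0.35, "tx": 0, "ty": 0, "tz": 0, "twist": 0}
    - {"fingers": 0.35, "tx": 0, "ty": 0, "tz": 0, "twist": 0}
    - {"fingers": 0.35, "tx": 0, "ty": 0, "tz": 0, "twist": 0}
    - {"fingers": 0.35, "tx": 0, "ty": 0, "tz": 0, "twist": 0}
    - {"fingers": 0.35, "tx": 0, "ty": 0, "tz": 0.05, "twist": 0}
    - {"fingers": 0.35, "tx": 0, "ty": 0, "tz": 0.15, "twist": 0}
    - {"fingers": 0.35, "tx": 0, "ty": 0, "tz": 0.24, "twist": 0}
    - {"fingers": 0.35, "tx": 0, "ty": 0, "tz": 0.256, "twist": 0}
    - {"fingers": 0.35, "tx": 0, "ty": 0, "tz": 0.256, "twist": 0}

```text
clock: 7.4
position: [0.4429, 0.0527, -0.0001]
tool_rot: [-179.9, -0.1, 117.8]
wrist_force: [0.1, -0.2, -0.5]
grip_width: 0.0325
gripper_force: 0.0
```

apply_moves:
  commands:
    - {"fingers": 0.0, "tx": 0, "ty": 0, "tz": 0, "twist": 0}
    - {"fingers": 0.0, "tx": 0, "ty": 0, "tz": 0, "twist": 0}
    - {"fingers": 0.0, "tx": 0, "ty": 0, "tz": 0, "twist": 0}
    - {"fingers": 0.0, "tx": 0, "ty": 0, "tz": 0, "twist": 0}
    - {"fingers": 0.0, "tx": 0, "ty": 0, "tz": 0, "twist": 0}
    - {"fingers": 0.0, "tx": 0, "ty": 0, "tz": 0, "twist": 0}
    - {"fingers": 0.0, "tx": 0, "ty": 0, "tz": 0, "twist": 0}
    - {"fingers": 0.0, "tx": 0, "ty": 0, "tz": 0, "twist": 0}
    - {"fingers": 0.0, "tx": 0, "ty": 0, "tz": 0, "twist": 0}
    - {"fingers": 0.0, "tx": 0, "ty": 0, "tz": 0, "twist": 0}
  grip_force: 25

```text
clock: 8.4
position: [0.4437, 0.0527, 0.0005]
tool_rot: [-180.0, -0.0, 117.8]
wrist_force: [-0.3, 0.2, 0.9]
grip_width: 0.0004
gripper_force: 0.0
```

```bash
python3 - <<'E'
from h import *
im=grab_frame("wrist")[:,:,::-1]
s=grab_frame("side")[:,:,::-1];t=grab_frame("top")[:,:,::-1]
cv2.imwrite("pics/c4.png",np.hstack([cv2.resize(a,(260,260),interpolation=3) for a in (im[200:330,250:380],s[220:310,270:360],t[230:290,280:340])]))
E
```

```text
(no output)
```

View pics/c4.png

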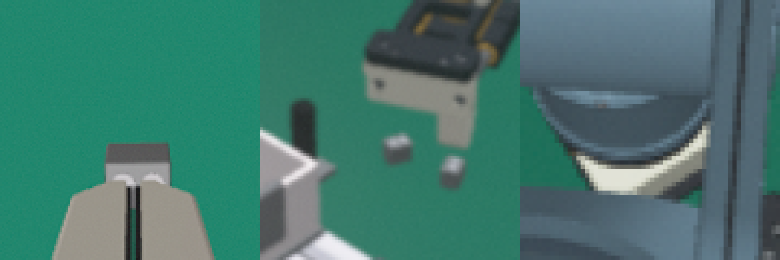

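```bash
python3 - <<'E'
from h import *
st=get_state();t=st["position"]
print(t,proj("side",[t,t+[0,0,.005],[.4434,.0535,.016]]).round(1),proj("wrist",[t,[.4434,.0535,.016]],st).round(1),onz("side",(337.5,271),0.0),onz("side",(336.5,277),.016))
E
```

```text
[0.44364818 0.05265181 0.00051696] [[336.3 281.7]
 [336.4 279.8]
 [336.9 275.9]] [[318.2 281.4]
 [318.7 291. ]] [[0.41479868 0.02697545 0.        ]] [[0.44665024 0.05556786 0.016     ]]
```

```bash
python3 - <<'E'
from h import *
st=get_state();t=st["position"];Rt=R.from_euler("xyz",st["tool_rot"],degrees=True).as_matrix()
for h in (0,.01,.02,.03,.04):
    for x in (0,.0075): 
        p=t+Rt@[x,0,-h]; print(h,x,proj("wrist",p,st).round(1),proj("side",p).round(1))
im=grab_frame("wrist")[:,:,::-1]
cv2.imwrite("pics/c5.png",cv2.resize(im[230:480,200:440],(720,600)[::1],interpolation=3))
E
```

```text
0 0 [[318.2 281.4]] [[336.3 281.7]]
0 0.0075 [[318.3 269.4]] [[339.8 282.5]]
0.01 0 [[318.3 288.4]] [[336.5 277.9]]
0.01 0.0075 [[318.3 275.9]] [[339.9 278.6]]
0.02 0 [[318.4 295.9]] [[336.6 274. ]]
0.02 0.0075 [[318.4 282.9]] [[340.1 274.8]]
0.03 0 [[318.5 304.2]] [[336.7 270.1]]
0.03 0.0075 [[318.5 290.7]] [[340.2 270.9]]
0.04 0 [[318.6 313.3]] [[336.9 266.2]]
0.04 0.0075 [[318.6 299.3]] [[340.4 266.9]]
```

View pics/c5.png

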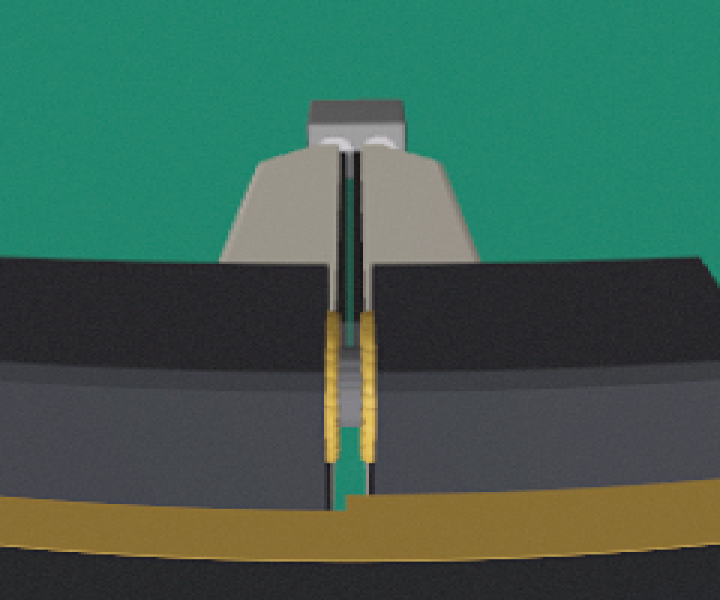

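Both views put the fingertips about 29 mm above the reported TCP, so the reported z reads that much low. The last crop shows the fingers shut above the block. I'll open, go 22 mm lower and retry.

apply_moves:
  commands:
    - {"fingers": 0.35, "tx": 0, "ty": 0, "tz": 0, "twist": 0}
    - {"fingers": 0.35, "tx": 0, "ty": 0, "tz": 0, "twist": 0}
    - {"fingers": 0.35, "tx": 0, "ty": 0, "tz": 0, "twist": 0}
    - {"fingers": 0.35, "tx": 0, "ty": 0, "tz": 0, "twist": 0}
    - {"fingers": 0.35, "tx": 0, "ty": 0, "tz": 0, "twist": 0}
    - {"fingers": 0.35, "tx": 0, "ty": 0, "tz": 0, "twist": 0}
    - {"fingers": 0.35, "tx": 0, "ty": 0, "tz": 0.02, "twist": 0}
    - {"fingers": 0.35, "tx": 0, "ty": 0, "tz": 0.04, "twist": 0}
    - {"fingers": 0.35, "tx": 0, "ty": 0, "tz": 0.06, "twist": 0}
    - {"fingers": 0.35, "tx": 0, "ty": 0, "tz": 0.073, "twist": 0}

```text
clock: 9.6
position: [0.4432, 0.0527, -0.0222]
tool_rot: [-179.9, -0.0, 117.8]
wrist_force: [0.8, -0.2, -0.3]
grip_width: 0.0327
gripper_force: 0.0
```

apply_moves:
  commands:
    - {"fingers": 0.0, "tx": 0, "ty": 0, "tz": 0, "twist": 0}
    - {"fingers": 0.0, "tx": 0, "ty": 0, "tz": 0, "twist": 0}
    - {"fingers": 0.0, "tx": 0, "ty": 0, "tz": 0, "twist": 0}
    - {"fingers": 0.0, "tx": 0, "ty": 0, "tz": 0, "twist": 0}
    - {"fingers": 0.0, "tx": 0, "ty": 0, "tz": 0, "twist": 0}
    - {"fingers": 0.0, "tx": 0, "ty": 0, "tz": 0, "twist": 0}
    - {"fingers": 0.0, "tx": 0, "ty": 0, "tz": 0, "twist": 0}
    - {"fingers": 0.0, "tx": 0, "ty": 0, "tz": 0, "twist": 0}
    - {"fingers": 0.0, "tx": 0, "ty": 0, "tz": 0, "twist": 0}
    - {"fingers": 0.0, "tx": 0, "ty": 0, "tz": 0, "twist": 0}

```text
clock: 10.6
position: [0.4437, 0.0526, -0.0214]
tool_rot: [-180.0, 0.0, 117.8]
wrist_force: [0.0, 1.0, -0.0]
grip_width: 0.0172
gripper_force: 25.0
```

apply_moves:
  commands:
    - {"fingers": 0, "tx": 0, "ty": 0, "tz": -0.1, "twist": 0}
    - {"fingers": 0, "tx": 0, "ty": 0, "tz": -0.22, "twist": 0}
    - {"fingers": 0, "tx": 0.03, "ty": 0.02, "tz": -0.32, "twist": 0}
    - {"fingers": 0, "tx": 0.12, "ty": 0.07, "tz": -0.32, "twist": 0}
    - {"fingers": 0, "tx": 0.24, "ty": 0.13, "tz": -0.32, "twist": 0}
    - {"fingers": 0, "tx": 0.36, "ty": 0.2, "tz": -0.32, "twist": 0}
    - {"fingers": 0, "tx": 0.48, "ty": 0.27, "tz": -0.32, "twist": 0}
    - {"fingers": 0, "tx": 0.58, "ty": 0.31, "tz": -0.32, "twist": 0}
    - {"fingers": 0, "tx": 0.613, "ty": 0.335, "tz": -0.32, "twist": 0}
    - {"fingers": 0, "tx": 0.613, "ty": 0.335, "tz": -0.32, "twist": 0}

```text
clock: 11.6
position: [0.4466, 0.2633, 0.0745]
tool_rot: [180.0, 0.0, 118.0]
wrist_force: [1.1, 0.2, -1.4]
grip_width: 0.0172
gripper_force: 25.0
```

```bash
python3 - <<'E'
from h import *
st=get_state();print(st["position"],st["grip_width"]);im=grab_frame("wrist")[:,:,::-1]
S=grab_frame("side")[:,:,::-1]
cv2.imwrite("pics/c6.png",np.hstack([cv2.resize(im[130:380,200:450],(400,400)),cv2.resize(S[230:380,350:500],(400,400),interpolation=3)]))
E
```

```text
[0.44664829 0.26329465 0.07448005] 0.017204029767322337
```

View pics/c6.png

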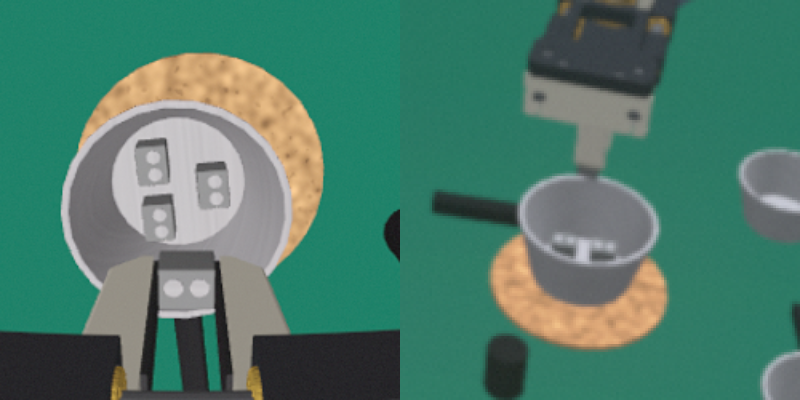

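The left crop shows block A held, with the cup rim centred at crop (178,207) and its floor disc at (178,180) carrying three blocks. The right crop shows it poised over the cup.

```bash
python3 - <<'E'
from h import *
st=get_state();f=lambda x,y:(200+x/1.6,130+y/1.6)
print(onz("wrist",f(178,209),.053,st),onz("wrist",f(178,180),.007,st),onz("wrist",[f(152,158),f(213,187),f(158,218)],.023,st))
rel(.445,.264,.012,118)
E
```

```text
[[0.44028034 0.26393535 0.053     ]] [[0.44055589 0.26197335 0.007     ]] [[0.42384807 0.26988867 0.023     ]
 [0.45371061 0.27072229 0.023     ]
 [0.4388685  0.24629723 0.023     ]]
rel [ 0.01  -0.     0.208] twist -0.001 yaw 117.9
```

apply_moves:
  commands:
    - {"fingers": 0, "tx": 0, "ty": -0.01, "tz": 0.06, "twist": 0}
    - {"fingers": 0, "tx": -0.01, "ty": -0.02, "tz": 0.13, "twist": 0}
    - {"fingers": 0, "tx": -0.015, "ty": -0.02, "tz": 0.19, "twist": 0}
    - {"fingers": 0, "tx": -0.015, "ty": -0.02, "tz": 0.21, "twist": 0}
    - {"fingers": 0.1, "tx": -0.015, "ty": -0.02, "tz": 0.21, "twist": 0}
    - {"fingers": 0.28, "tx": -0.015, "ty": -0.02, "tz": 0.21, "twist": 0}
    - {"fingers": 0.28, "tx": -0.015, "ty": -0.02, "tz": 0.21, "twist": 0}
    - {"fingers": 0.28, "tx": -0.015, "ty": -0.02, "tz": 0.13, "twist": 0}
    - {"fingers": 0.28, "tx": -0.015, "ty": -0.02, "tz": 0, "twist": 0}
    - {"fingers": 0.28, "tx": -0.015, "ty": -0.02, "tz": -0.1, "twist": 0}

```text
clock: 12.7
position: [0.4441, 0.2557, 0.1072]
tool_rot: [179.9, 0.0, 117.9]
wrist_force: [1.2, -0.0, 0.0]
grip_width: 0.0259
gripper_force: 0.0
```

```bash
python3 - <<'E'
from h import *
st=get_state();print(st["position"],st["grip_width"]);im=grab_frame("wrist")[:,:,::-1];cv2.imwrite("pics/w7.png",im)
print("B");rel(.4531,.006,.06,72);rel(.4531,.006,-.022,72)
E
```

```text
[0.44406079 0.25569587 0.10716188] 0.025942931032617987
B
rel [-0.748 -0.375  0.171] twist 0.51 yaw 117.9
rel [-0.747 -0.378  0.444] twist 0.51 yaw 117.9
```

apply_moves:
  commands:
    - {"fingers": 0.35, "tx": -0.06, "ty": -0.03, "tz": 0, "twist": 0.06}
    - {"fingers": 0.35, "tx": -0.16, "ty": -0.08, "tz": 0, "twist": 0.14}
    - {"fingers": 0.35, "tx": -0.27, "ty": -0.13, "tz": 0, "twist": 0.22}
    - {"fingers": 0.35, "tx": -0.39, "ty": -0.19, "tz": 0, "twist": 0.3}
    - {"fingers": 0.35, "tx": -0.51, "ty": -0.25, "tz": 0, "twist": 0.38}
    - {"fingers": 0.35, "tx": -0.62, "ty": -0.31, "tz": 0, "twist": 0.46}
    - {"fingers": 0.35, "tx": -0.71, "ty": -0.35, "tz": 0.05, "twist": 0.51}
    - {"fingers": 0.35, "tx": -0.748, "ty": -0.377, "tz": 0.1, "twist": 0.51}
    - {"fingers": 0.35, "tx": -0.748, "ty": -0.377, "tz": 0.15, "twist": 0.51}
    - {"fingers": 0.35, "tx": -0.748, "ty": -0.377, "tz": 0.15, "twist": 0.51}

```text
clock: 13.75
position: [0.4471, 0.0038, 0.0587]
tool_rot: [-179.9, 0.0, 71.9]
wrist_force: [-0.8, -0.3, -0.4]
grip_width: 0.0326
gripper_force: 0.0
```

```bash
python3 - <<'E'
from h import *
find();print(get_state()["position"]);rel(.4531,.006,-.022,72);find(name="top",amin=20,amax=90)
E
```

```text
[314 236  27  26 627] [0.4546 0.0063 0.014 ] size 18 18 long axis 73
[ 232  290   49   85 2316] [ 0.3853 -0.0393  0.014 ] size 81 32 long axis 62
[ 352  290   50   84 2303] [ 0.4692 -0.0665  0.014 ] size 80 32 long axis 82
[0.44781632 0.0041393  0.05960198]
rel [0.011 0.015 0.272] twist -0.001 yaw 71.9
[419 247  10   9  59] [ 0.4615 -0.2048  0.014 ] size 15 20 long axis 123
```

apply_moves:
  commands:
    - {"fingers": 0.35, "tx": 0.012, "ty": 0.018, "tz": 0.06, "twist": 0}
    - {"fingers": 0.35, "tx": 0.012, "ty": 0.018, "tz": 0.15, "twist": 0}
    - {"fingers": 0.35, "tx": 0.012, "ty": 0.018, "tz": 0.23, "twist": 0}
    - {"fingers": 0.35, "tx": 0.012, "ty": 0.018, "tz": 0.272, "twist": 0}
    - {"fingers": 0.35, "tx": 0.012, "ty": 0.018, "tz": 0.272, "twist": 0}
    - {"fingers": 0, "tx": 0.012, "ty": 0.018, "tz": 0.272, "twist": 0}
    - {"fingers": 0, "tx": 0.012, "ty": 0.018, "tz": 0.272, "twist": 0}
    - {"fingers": 0, "tx": 0.012, "ty": 0.018, "tz": 0.272, "twist": 0}
    - {"fingers": 0, "tx": 0.012, "ty": 0.018, "tz": 0.272, "twist": 0}
    - {"fingers": 0, "tx": 0.012, "ty": 0.018, "tz": 0.272, "twist": 0}

```text
clock: 14.85
position: [0.4557, 0.0058, -0.0208]
tool_rot: [179.8, -0.0, 71.9]
wrist_force: [1.0, 1.9, 7.8]
grip_width: 0.0167
gripper_force: 25.0
```

```bash
python3 - <<'E'
from h import *
rel(.437,.264,.075,118)
E
```

```text
rel [ 0.799 -0.325 -0.32 ] twist -0.512 yaw 71.9
```

apply_moves:
  commands:
    - {"fingers": 0, "tx": 0, "ty": 0, "tz": -0.1, "twist": 0}
    - {"fingers": 0, "tx": 0, "ty": 0, "tz": -0.22, "twist": 0}
    - {"fingers": 0, "tx": 0.05, "ty": -0.02, "tz": -0.32, "twist": -0.05}
    - {"fingers": 0, "tx": 0.17, "ty": -0.07, "tz": -0.34, "twist": -0.13}
    - {"fingers": 0, "tx": 0.31, "ty": -0.13, "tz": -0.34, "twist": -0.21}
    - {"fingers": 0, "tx": 0.45, "ty": -0.19, "tz": -0.34, "twist": -0.29}
    - {"fingers": 0, "tx": 0.59, "ty": -0.24, "tz": -0.34, "twist": -0.37}
    - {"fingers": 0, "tx": 0.71, "ty": -0.29, "tz": -0.34, "twist": -0.45}
    - {"fingers": 0, "tx": 0.78, "ty": -0.32, "tz": -0.34, "twist": -0.51}
    - {"fingers": 0, "tx": 0.8, "ty": -0.325, "tz": -0.34, "twist": -0.51}

```text
clock: 15.85
position: [0.4355, 0.2665, 0.0802]
tool_rot: [180.0, -0.0, 118.1]
wrist_force: [-0.4, 0.2, -0.4]
grip_width: 0.0174
gripper_force: 25.0
```

```bash
python3 - <<'E'
from h import *
st=get_state();print(st["position"],st["grip_width"]);im=grab_frame("wrist")[:,:,::-1]
cv2.imwrite("pics/w8.png",im[130:380,200:450])
rel(.437,.268,.013,118)
E
```

```text
[0.43551942 0.26651279 0.0802105 ] 0.017424575459709477
rel [0.004 0.006 0.224] twist -0.001 yaw 117.9
```

View pics/w8.png

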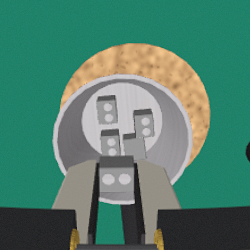

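The crop shows four blocks now in the cup, A among them at about (134,150), and block B held over it.

apply_moves:
  commands:
    - {"fingers": 0, "tx": -0.006, "ty": 0.012, "tz": 0.06, "twist": 0}
    - {"fingers": 0, "tx": -0.006, "ty": 0.012, "tz": 0.14, "twist": 0}
    - {"fingers": 0, "tx": -0.006, "ty": 0.012, "tz": 0.2, "twist": 0}
    - {"fingers": 0, "tx": -0.006, "ty": 0.012, "tz": 0.22, "twist": 0}
    - {"fingers": 0.1, "tx": -0.006, "ty": 0.012, "tz": 0.22, "twist": 0}
    - {"fingers": 0.28, "tx": -0.006, "ty": 0.012, "tz": 0.22, "twist": 0}
    - {"fingers": 0.28, "tx": -0.006, "ty": 0.012, "tz": 0.22, "twist": 0}
    - {"fingers": 0.28, "tx": -0.006, "ty": 0.012, "tz": 0.14, "twist": 0}
    - {"fingers": 0.28, "tx": -0.006, "ty": 0.012, "tz": 0.02, "twist": 0}
    - {"fingers": 0.28, "tx": -0.006, "ty": 0.012, "tz": -0.15, "twist": 0}

```text
clock: 16.9
position: [0.4388, 0.2638, 0.1243]
tool_rot: [-179.8, -0.0, 117.8]
wrist_force: [0.9, -0.2, 0.0]
grip_width: 0.0262
gripper_force: 0.0
```

```bash
python3 - <<'E'
from h import *
rel(.42,-.18,.12,90);find(name="top",amin=20,amax=90)
E
```

```text
rel [-1.279 -0.746  0.016] twist 0.309 yaw 117.8
[418 247  11   9  61] [ 0.4616 -0.2045  0.014 ] size 16 19 long axis 129
```

apply_moves:
  commands:
    - {"fingers": 0.28, "tx": -0.05, "ty": -0.03, "tz": 0, "twist": 0}
    - {"fingers": 0.28, "tx": -0.14, "ty": -0.08, "tz": 0, "twist": 0}
    - {"fingers": 0.28, "tx": -0.25, "ty": -0.15, "tz": 0, "twist": 0}
    - {"fingers": 0.28, "tx": -0.37, "ty": -0.22, "tz": 0, "twist": 0}
    - {"fingers": 0.28, "tx": -0.5, "ty": -0.29, "tz": 0, "twist": 0}
    - {"fingers": 0.28, "tx": -0.63, "ty": -0.37, "tz": 0, "twist": 0}
    - {"fingers": 0.28, "tx": -0.76, "ty": -0.44, "tz": 0, "twist": 0}
    - {"fingers": 0.28, "tx": -0.88, "ty": -0.51, "tz": 0, "twist": -0.04}
    - {"fingers": 0.28, "tx": -0.96, "ty": -0.57, "tz": 0, "twist": -0.09}
    - {"fingers": 0.28, "tx": -1.0, "ty": -0.6, "tz": 0, "twist": -0.09}

```text
clock: 17.95
position: [0.4214, -0.0878, 0.125]
tool_rot: [180.0, 0.2, 125.9]
wrist_force: [0.3, 0.2, 0.2]
grip_width: 0.0257
gripper_force: 0.0
```

```bash
python3 - <<'E'
from h import *
find(roi=(.40,.5,-.24,-.15));rel(.4616,-.2045,.05,126)
E
```

```text
rel [-0.39  -0.117  0.251] twist -0.002 yaw 125.8
```

apply_moves:
  commands:
    - {"fingers": 0.3, "tx": -0.06, "ty": -0.02, "tz": 0, "twist": 0}
    - {"fingers": 0.3, "tx": -0.15, "ty": -0.04, "tz": 0.05, "twist": 0}
    - {"fingers": 0.3, "tx": -0.25, "ty": -0.07, "tz": 0.1, "twist": 0}
    - {"fingers": 0.3, "tx": -0.33, "ty": -0.1, "tz": 0.15, "twist": 0}
    - {"fingers": 0.3, "tx": -0.38, "ty": -0.11, "tz": 0.2, "twist": 0}
    - {"fingers": 0.3, "tx": -0.39, "ty": -0.117, "tz": 0.22, "twist": 0}
    - {"fingers": 0.3, "tx": -0.39, "ty": -0.117, "tz": 0.22, "twist": 0}
    - {"fingers": 0.3, "tx": -0.39, "ty": -0.117, "tz": 0.22, "twist": 0}
    - {"fingers": 0.3, "tx": -0.39, "ty": -0.117, "tz": 0.22, "twist": 0}
    - {"fingers": 0.3, "tx": -0.39, "ty": -0.117, "tz": 0.22, "twist": 0}

```text
clock: 19.0
position: [0.4618, -0.1998, 0.0589]
tool_rot: [180.0, 0.1, 126.0]
wrist_force: [-0.2, 0.5, 0.4]
grip_width: 0.0281
gripper_force: 0.0
```

```bash
python3 - <<'E'
from h import *
find(roi=(.40,.5,-.24,-.15));print(get_state()["position"]);rel(.4616,-.2045,-.022,126)
E
```

```text
[303 243  22  32 609] [ 0.4601 -0.2026  0.014 ] size 14 22 long axis 121
[ 0.46175347 -0.19985137  0.05881242]
rel [-0.012 -0.01   0.269] twist -0.0 yaw 126.0
```

apply_moves:
  commands:
    - {"fingers": 0.3, "tx": -0.009, "ty": -0.011, "tz": 0.06, "twist": 0.04}
    - {"fingers": 0.3, "tx": -0.009, "ty": -0.011, "tz": 0.15, "twist": 0.04}
    - {"fingers": 0.3, "tx": -0.009, "ty": -0.011, "tz": 0.23, "twist": 0.04}
    - {"fingers": 0.3, "tx": -0.009, "ty": -0.011, "tz": 0.267, "twist": 0.04}
    - {"fingers": 0.3, "tx": -0.009, "ty": -0.011, "tz": 0.267, "twist": 0.04}
    - {"fingers": 0, "tx": -0.009, "ty": -0.011, "tz": 0.267, "twist": 0.04}
    - {"fingers": 0, "tx": -0.009, "ty": -0.011, "tz": 0.267, "twist": 0.04}
    - {"fingers": 0, "tx": -0.009, "ty": -0.011, "tz": 0.267, "twist": 0.04}
    - {"fingers": 0, "tx": -0.009, "ty": -0.011, "tz": 0.267, "twist": 0.04}
    - {"fingers": 0, "tx": -0.009, "ty": -0.011, "tz": 0.267, "twist": 0.04}

```text
clock: 20.05
position: [0.4613, -0.205, -0.0209]
tool_rot: [179.9, 0.1, 122.3]
wrist_force: [-0.3, 0.6, 6.5]
grip_width: 0.0134
gripper_force: 25.0
```

```bash
python3 - <<'E'
from h import *
rel(.441,.262,.085,118)
E
```

```text
rel [ 1.351  0.776 -0.355] twist 0.048 yaw 122.3
```

apply_moves:
  commands:
    - {"fingers": 0, "tx": 0, "ty": 0, "tz": -0.1, "twist": 0}
    - {"fingers": 0, "tx": 0, "ty": 0, "tz": -0.22, "twist": 0}
    - {"fingers": 0, "tx": 0.05, "ty": 0.03, "tz": -0.32, "twist": 0}
    - {"fingers": 0, "tx": 0.15, "ty": 0.09, "tz": -0.36, "twist": 0}
    - {"fingers": 0, "tx": 0.27, "ty": 0.155, "tz": -0.36, "twist": 0}
    - {"fingers": 0, "tx": 0.4, "ty": 0.23, "tz": -0.36, "twist": 0}
    - {"fingers": 0, "tx": 0.53, "ty": 0.305, "tz": -0.36, "twist": 0}
    - {"fingers": 0, "tx": 0.64, "ty": 0.37, "tz": -0.36, "twist": 0}
    - {"fingers": 0, "tx": 0.72, "ty": 0.415, "tz": -0.36, "twist": 0}
    - {"fingers": 0, "tx": 0.75, "ty": 0.43, "tz": -0.36, "twist": 0}

```text
clock: 21.05
position: [0.4482, 0.057, 0.0861]
tool_rot: [180.0, -0.0, 122.5]
wrist_force: [-0.4, -1.0, -0.3]
grip_width: 0.0132
gripper_force: 25.0
```

apply_moves:
  commands:
    - {"fingers": 0, "tx": 0.06, "ty": 0.035, "tz": 0, "twist": 0}
    - {"fingers": 0, "tx": 0.16, "ty": 0.092, "tz": 0, "twist": 0}
    - {"fingers": 0, "tx": 0.28, "ty": 0.16, "tz": 0, "twist": 0}
    - {"fingers": 0, "tx": 0.4, "ty": 0.23, "tz": 0, "twist": 0}
    - {"fingers": 0, "tx": 0.51, "ty": 0.295, "tz": 0, "twist": 0}
    - {"fingers": 0, "tx": 0.58, "ty": 0.335, "tz": 0, "twist": 0}
    - {"fingers": 0, "tx": 0.6, "ty": 0.346, "tz": 0, "twist": 0}
    - {"fingers": 0, "tx": 0.6, "ty": 0.346, "tz": 0, "twist": 0}
    - {"fingers": 0, "tx": 0.6, "ty": 0.346, "tz": 0, "twist": 0}
    - {"fingers": 0, "tx": 0.6, "ty": 0.346, "tz": 0, "twist": 0}

```text
clock: 22.05
position: [0.4406, 0.261, 0.0859]
tool_rot: [-180.0, 0.0, 122.3]
wrist_force: [1.0, -0.4, 0.5]
grip_width: 0.0128
gripper_force: 25.0
```

```bash
python3 - <<'E'
from h import *
st=get_state();print(st["position"],st["grip_width"]);im=grab_frame("wrist")[:,:,::-1]
cv2.imwrite("pics/w9.png",im[130:380,200:450])
rel(.441,.262,.02,122);find(name="top",amin=20,amax=90)
E
```

```text
[0.44060776 0.26096894 0.08593247] 0.012841957748089081
rel [0.002 0.003 0.22 ] twist 0.003 yaw 122.2
```

View pics/w9.png

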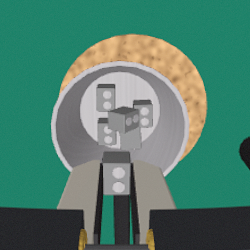

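The crop shows B resting on the pile at about (125,125) and C held over the cup. I'll drop C a little toward the camera's bottom side.

apply_moves:
  commands:
    - {"fingers": 0, "tx": -0.03, "ty": 0, "tz": 0.05, "twist": 0}
    - {"fingers": 0, "tx": -0.03, "ty": 0, "tz": 0.1, "twist": 0}
    - {"fingers": 0, "tx": -0.03, "ty": 0, "tz": 0.16, "twist": 0}
    - {"fingers": 0, "tx": -0.03, "ty": 0, "tz": 0.21, "twist": 0}
    - {"fingers": 0.1, "tx": -0.03, "ty": 0, "tz": 0.21, "twist": 0}
    - {"fingers": 0.25, "tx": -0.03, "ty": 0, "tz": 0.21, "twist": 0}
    - {"fingers": 0.25, "tx": -0.03, "ty": 0, "tz": 0.21, "twist": 0}
    - {"fingers": 0.25, "tx": -0.03, "ty": 0, "tz": 0.13, "twist": 0}
    - {"fingers": 0.25, "tx": -0.03, "ty": 0, "tz": 0, "twist": 0}
    - {"fingers": 0.25, "tx": -0.03, "ty": 0, "tz": -0.15, "twist": 0}

```text
clock: 23.15
position: [0.4445, 0.2544, 0.1321]
tool_rot: [-179.9, -0.0, 122.3]
wrist_force: [0.2, -0.1, -0.2]
grip_width: 0.0233
gripper_force: 0.0
```

```bash
python3 - <<'E'
from h import *
st=get_state();im=grab_frame("wrist")[:,:,::-1]
w=cv2.resize(im[130:330,200:440],(480,400))
t=grab_frame("top")[:,:,::-1];cv2.imwrite("pics/topz.png",t)
s=grab_frame("side")[:,:,::-1]
cv2.imwrite("pics/c10.png",np.hstack([w,cv2.resize(s[250:370,350:446],(320,400),interpolation=3)]))
# handle grasp: x=96mm on handle from axis
c=np.array([.4415,.2625]);
for a in (-57,): print(c+.094*np.array([np.cos(np.radians(a)),np.sin(np.radians(a))]))
E
```

```text
[0.49269607 0.18366497]
```

View pics/c10.png

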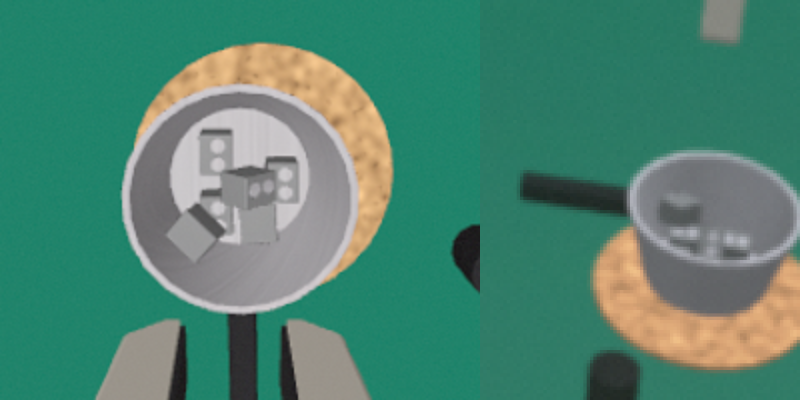

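All six blocks are in the cup: five on or near the floor and one on top. The handle runs straight along −tool x, centred between the fingers. Now the case geometry and the move to the handle.

```bash
python3 - <<'E'
from h import *
rim=onz("top",[(306.75,206.75),(357.5,199.5),(301.25,158.75),(349,152.5)],.074);print(rim.round(4),rim.mean(0).round(4))
# white case floor centroid
im=cv2.imread("pics/topz.png")
f=onz("top",[(270+x/4,120+y/4) for x,y in((141,193),(325,175),(153,345),(340,318))],.022);print(f.round(4))
k,e=tri((335.5,217.5),(285,256));print("knob top",k,e)
k,e=tri((407,161),(192,223));print("needle head",k,e)
st=get_state();rel(.4923,.1822,.003,122.3)
E
```

```text
[[ 0.5638  0.0464  0.074 ]
 [ 0.5725 -0.0638  0.074 ]
 [ 0.6739  0.0519  0.074 ]
 [ 0.6812 -0.0537  0.074 ]] [ 0.6229 -0.0048  0.074 ]
[[ 0.6707  0.0456  0.022 ]
 [ 0.6743 -0.0603  0.022 ]
 [ 0.58    0.0441  0.022 ]
 [ 0.5886 -0.0621  0.022 ]]
knob top [ 0.53258506 -0.01084937  0.07570189] 0.007469079228242797
needle head [ 0.63560099 -0.17084336  0.12109552] 0.0010895817236371097
rel [-0.285 -0.011  0.442] twist 0.001 yaw 122.4
```

apply_moves:
  commands:
    - {"fingers": 0.35, "tx": -0.05, "ty": 0, "tz": 0, "twist": 0}
    - {"fingers": 0.35, "tx": -0.14, "ty": -0.005, "tz": 0, "twist": 0}
    - {"fingers": 0.35, "tx": -0.24, "ty": -0.01, "tz": 0.05, "twist": 0}
    - {"fingers": 0.35, "tx": -0.285, "ty": -0.011, "tz": 0.12, "twist": 0}
    - {"fingers": 0.35, "tx": -0.285, "ty": -0.011, "tz": 0.2, "twist": 0}
    - {"fingers": 0.35, "tx": -0.285, "ty": -0.011, "tz": 0.24, "twist": 0}
    - {"fingers": 0.35, "tx": -0.285, "ty": -0.011, "tz": 0.24, "twist": 0}
    - {"fingers": 0.35, "tx": -0.285, "ty": -0.011, "tz": 0.24, "twist": 0}
    - {"fingers": 0.35, "tx": -0.285, "ty": -0.011, "tz": 0.24, "twist": 0}
    - {"fingers": 0.35, "tx": -0.285, "ty": -0.011, "tz": 0.24, "twist": 0}

```text
clock: 24.3
position: [0.4888, 0.1811, 0.06]
tool_rot: [179.9, 0.0, 122.4]
wrist_force: [0.0, -0.1, -0.3]
grip_width: 0.0325
gripper_force: 0.0
```

```bash
python3 - <<'E'
from h import *
st=get_state();im=grab_frame("wrist")[:,:,::-1];cv2.imwrite("pics/w11.png",im)
V=im.max(2); print(st["position"])
for r in range(190,300,12):
    d=np.where(V[r,270:370]<55)[0]+270
    print(r,(d.min(),d.max(),len(d)) if len(d) else None, onz("wrist",(d.mean(),r),.052,st)[0].round(4) if len(d) else "")
print(proj("wrist",[.4923,.1822,.052],st))
rel(.4923,.1822,.003,122.3)
E
```

```text
[0.48884749 0.1811009  0.05998501]
190 None 
202 (np.int64(316), np.int64(335), 19) [0.4681 0.2216 0.052 ]
214 (np.int64(316), np.int64(335), 19) [0.4719 0.2157 0.052 ]
226 (np.int64(316), np.int64(335), 18) [0.4759 0.2099 0.052 ]
238 (np.int64(317), np.int64(335), 18) [0.4799 0.2039 0.052 ]
250 (np.int64(317), np.int64(335), 19) [0.4838 0.1977 0.052 ]
262 (np.int64(317), np.int64(335), 19) [0.4878 0.1914 0.052 ]
274 (np.int64(317), np.int64(335), 19) [0.492 0.185 0.052]
286 (np.int64(317), np.int64(335), 19) [0.4963 0.1784 0.052 ]
298 (np.int64(280), np.int64(352), 6) [0.4955 0.1683 0.052 ]
[[323.91263841 277.88813466]]
rel [-0.003  0.012  0.19 ] twist 0.001 yaw 122.4
```

apply_moves:
  commands:
    - {"fingers": 0.35, "tx": -0.003, "ty": 0.016, "tz": 0.05, "twist": 0}
    - {"fingers": 0.35, "tx": -0.003, "ty": 0.016, "tz": 0.12, "twist": 0}
    - {"fingers": 0.35, "tx": -0.003, "ty": 0.016, "tz": 0.17, "twist": 0}
    - {"fingers": 0.35, "tx": -0.003, "ty": 0.016, "tz": 0.19, "twist": 0}
    - {"fingers": 0, "tx": -0.003, "ty": 0.016, "tz": 0.19, "twist": 0}
    - {"fingers": 0, "tx": -0.003, "ty": 0.016, "tz": 0.19, "twist": 0}
    - {"fingers": 0, "tx": -0.003, "ty": 0.016, "tz": 0.19, "twist": 0}
    - {"fingers": 0, "tx": -0.003, "ty": 0.016, "tz": 0.19, "twist": 0}
    - {"fingers": 0, "tx": -0.003, "ty": 0.016, "tz": 0.19, "twist": 0}
    - {"fingers": 0, "tx": -0.003, "ty": 0.016, "tz": 0.19, "twist": 0}
  grip_force: 8

```text
clock: 25.35
position: [0.4935, 0.1825, 0.0026]
tool_rot: [179.9, 0.1, 122.3]
wrist_force: [1.6, -1.2, 2.2]
grip_width: 0.0117
gripper_force: 8.0
```

apply_moves:
  commands:
    - {"fingers": 0, "tx": 0.002, "ty": 0, "tz": -0.012, "twist": 0}
    - {"fingers": 0, "tx": 0.008, "ty": 0, "tz": -0.025, "twist": 0}
    - {"fingers": 0, "tx": 0.014, "ty": 0, "tz": -0.04, "twist": 0}
    - {"fingers": 0, "tx": 0.022, "ty": 0, "tz": -0.057, "twist": 0}
    - {"fingers": 0, "tx": 0.031, "ty": 0, "tz": -0.073, "twist": 0}
    - {"fingers": 0, "tx": 0.04, "ty": 0, "tz": -0.087, "twist": 0}
    - {"fingers": 0, "tx": 0.049, "ty": 0, "tz": -0.102, "twist": 0}
    - {"fingers": 0, "tx": 0.061, "ty": 0, "tz": -0.121, "twist": 0}
    - {"fingers": 0, "tx": 0.074, "ty": 0, "tz": -0.139, "twist": 0}
    - {"fingers": 0, "tx": 0.074, "ty": 0, "tz": -0.139, "twist": 0}

```text
clock: 26.35
position: [0.4807, 0.202, 0.0444]
tool_rot: [180.0, 0.0, 122.4]
wrist_force: [0.8, -0.6, -1.6]
grip_width: 0.0122
gripper_force: 8.0
```

```bash
python3 - <<'E'
from h import *
st=get_state();print(st["position"],st["wrist_force"],st["wrist_torque"]);s=grab_frame("side")[:,:,::-1];im=grab_frame("wrist")[:,:,::-1]
cv2.imwrite("pics/c12.png",np.hstack([cv2.resize(im[100:340,200:440],(400,400)),cv2.resize(s[230:380,350:500],(400,400),interpolation=3)]))
E
```

```text
[0.48070348 0.20195063 0.0444136 ] [ 0.77181583 -0.60978309 -1.61106964] [-0.03843468  0.02949329  0.01414102]
```

View pics/c12.png

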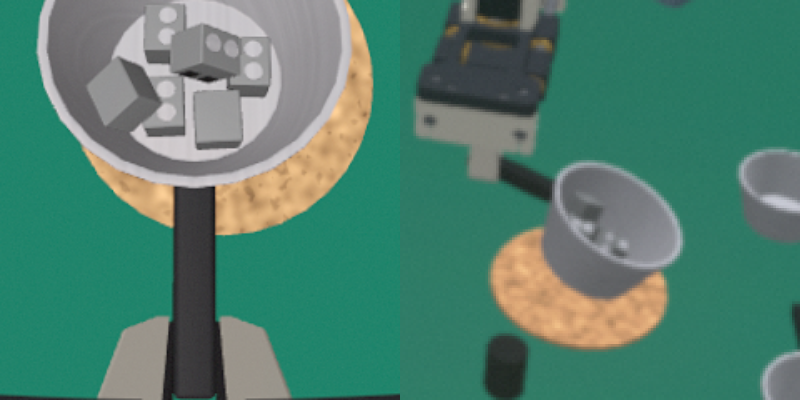

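The picture shows the cup tilted about 20° around its base edge, pivoting in the grip, with all six blocks still inside. I'll go on to 45°, then tighten and lift.

apply_moves:
  commands:
    - {"fingers": 0, "tx": 0.012, "ty": 0, "tz": -0.015, "twist": 0}
    - {"fingers": 0, "tx": 0.025, "ty": 0, "tz": -0.029, "twist": 0}
    - {"fingers": 0, "tx": 0.039, "ty": 0, "tz": -0.043, "twist": 0}
    - {"fingers": 0, "tx": 0.054, "ty": 0, "tz": -0.057, "twist": 0}
    - {"fingers": 0, "tx": 0.07, "ty": 0, "tz": -0.07, "twist": 0}
    - {"fingers": 0, "tx": 0.086, "ty": 0, "tz": -0.082, "twist": 0}
    - {"fingers": 0, "tx": 0.102, "ty": 0, "tz": -0.093, "twist": 0}
    - {"fingers": 0, "tx": 0.118, "ty": 0, "tz": -0.104, "twist": 0}
    - {"fingers": 0, "tx": 0.135, "ty": 0, "tz": -0.114, "twist": 0}
    - {"fingers": 0, "tx": 0.152, "ty": 0, "tz": -0.124, "twist": 0}

```text
clock: 27.45
position: [0.4561, 0.2402, 0.081]
tool_rot: [-180.0, -0.0, 122.3]
wrist_force: [0.4, -0.3, -0.6]
grip_width: 0.012
gripper_force: 8.0
```

apply_moves:
  commands:
    - {"fingers": 0, "tx": 0, "ty": 0, "tz": 0, "twist": 0}
    - {"fingers": 0, "tx": 0, "ty": 0, "tz": 0, "twist": 0}
    - {"fingers": 0, "tx": 0, "ty": 0, "tz": 0, "twist": 0}
    - {"fingers": 0, "tx": 0, "ty": 0, "tz": -0.03, "twist": 0}
    - {"fingers": 0, "tx": 0, "ty": 0, "tz": -0.08, "twist": 0}
    - {"fingers": 0, "tx": 0, "ty": 0, "tz": -0.15, "twist": 0}
    - {"fingers": 0, "tx": 0, "ty": 0, "tz": -0.22, "twist": 0}
    - {"fingers": 0, "tx": 0, "ty": 0, "tz": -0.29, "twist": 0}
    - {"fingers": 0, "tx": 0, "ty": 0, "tz": -0.32, "twist": 0}
    - {"fingers": 0, "tx": 0, "ty": 0, "tz": -0.32, "twist": 0}
  grip_force: 60

```text
clock: 28.45
position: [0.4574, 0.2399, 0.1782]
tool_rot: [179.8, 0.1, 122.3]
wrist_force: [-0.2, -0.2, -2.0]
grip_width: 0.0114
gripper_force: 60.0
```

```bash
python3 - <<'E'
from h import *
st=get_state();print(st["position"],st["wrist_force"],st["wrist_torque"])
s=grab_frame("side")[:,:,::-1];im=grab_frame("wrist")[:,:,::-1];cv2.imwrite("pics/s13.png",s);cv2.imwrite("pics/w13.png",im)
h=cv2.cvtColor(s,cv2.COLOR_BGR2HSV)
g=((h[:,:,1]<60)&(h[:,:,2]>70)).astype(np.uint8);g[:,:340]=0;g[400:]=0
n,l,S,c=cv2.connectedComponentsWithStats(g)
for i in range(1,n):
    if S[i,4]>300: print(S[i],c[i])
g=st["position"]+[0,0,.0425];Rt=R.from_euler("xyz",st["tool_rot"],degrees=True).as_matrix()
a=Rt[:,0]
for th in (40,50,60,75):
    c,sn=np.cos(np.radians(th)),np.sin(np.radians(th))
    P=lambda x,z: g+a*(-(x*c-z*sn))+np.array([0,0,x*sn+z*c])
    print(th,"lip",proj("side",P(-142,7.5)*1 if 0 else P(-.142,.0075)).round(),"base",proj("side",P(-.129,-.0425)).round(),"hroot",proj("side",P(-.05,.007)).round(),"upper base",proj("side",P(-.061,-.0425)).round())
rel(.53,-.009,.19,4.6)
E
```

```text
[0.45736012 0.23987461 0.17824915] [-0.19836227 -0.18397041 -1.99770765] [-0.05673426 -0.06550115 -0.02758916]
[340   0  57  25 906] [365.24172185   8.43598234]
[  431     0   209   231 19371] [560.43214083 121.15177327]
[406 122  47  14 375] [427.78666667 129.53066667]
[ 393  136   60   58 1595] [424.61567398 168.44200627]
[ 390  194   53   46 1249] [415.83586869 211.05204163]
[ 418  244   53   55 1997] [443.78267401 273.40360541]
[ 477  286   39   35 1008] [494.59126984 302.18452381]
[ 485  361   47   39 1430] [506.74545455 381.0048951 ]
[ 567  364   73   36 1750] [609.72914286 386.22114286]
40 lip [[476. 283.]] base [[449. 292.]] hroot [[438. 247.]] upper base [[421. 267.]]
50 lip [[465. 290.]] base [[435. 295.]] hroot [[435. 250.]] upper base [[413. 267.]]
60 lip [[452. 295.]] base [[422. 296.]] hroot [[430. 253.]] upper base [[406. 266.]]
75 lip [[431. 299.]] base [[402. 294.]] hroot [[423. 255.]] upper base [[395. 262.]]
rel [-0.832 -0.235 -0.046] twist -0.692 yaw 122.3
```

apply_moves:
  commands:
    - {"fingers": 0, "tx": -0.02, "ty": -0.005, "tz": -0.03, "twist": 0.03}
    - {"fingers": 0, "tx": -0.06, "ty": -0.017, "tz": -0.07, "twist": 0.09}
    - {"fingers": 0, "tx": -0.12, "ty": -0.034, "tz": -0.1, "twist": 0.17}
    - {"fingers": 0, "tx": -0.19, "ty": -0.054, "tz": -0.1, "twist": 0.26}
    - {"fingers": 0, "tx": -0.26, "ty": -0.073, "tz": -0.1, "twist": 0.35}
    - {"fingers": 0, "tx": -0.33, "ty": -0.093, "tz": -0.1, "twist": 0.44}
    - {"fingers": 0, "tx": -0.38, "ty": -0.108, "tz": -0.1, "twist": 0.53}
    - {"fingers": 0, "tx": -0.41, "ty": -0.115, "tz": -0.1, "twist": 0.61}
    - {"fingers": 0, "tx": -0.416, "ty": -0.118, "tz": -0.1, "twist": 0.67}
    - {"fingers": 0, "tx": -0.416, "ty": -0.118, "tz": -0.1, "twist": 0.7}

```text
clock: 29.55
position: [0.4924, 0.1147, 0.2051]
tool_rot: [-179.8, 0.1, 59.1]
wrist_force: [-0.1, -0.5, -3.0]
grip_width: 0.0114
gripper_force: 60.0
```

```bash
python3 - <<'E'
from h import *
st=get_state();print(st["position"],st["tool_rot"][2]);rel(.509,-.014,.2,4.6)
E
```

```text
[0.49238217 0.11474344 0.20511194] 59.09116134417077
rel [-0.34   0.268  0.017] twist 0.605 yaw 59.1
```

apply_moves:
  commands:
    - {"fingers": 0, "tx": -0.02, "ty": 0.015, "tz": 0, "twist": 0.05}
    - {"fingers": 0, "tx": -0.05, "ty": 0.04, "tz": 0, "twist": 0.13}
    - {"fingers": 0, "tx": -0.1, "ty": 0.08, "tz": 0, "twist": 0.22}
    - {"fingers": 0, "tx": -0.16, "ty": 0.125, "tz": 0, "twist": 0.31}
    - {"fingers": 0, "tx": -0.22, "ty": 0.173, "tz": 0, "twist": 0.4}
    - {"fingers": 0, "tx": -0.27, "ty": 0.213, "tz": 0, "twist": 0.48}
    - {"fingers": 0, "tx": -0.31, "ty": 0.245, "tz": 0, "twist": 0.54}
    - {"fingers": 0, "tx": -0.33, "ty": 0.26, "tz": 0, "twist": 0.59}
    - {"fingers": 0, "tx": -0.34, "ty": 0.268, "tz": 0, "twist": 0.605}
    - {"fingers": 0, "tx": -0.34, "ty": 0.268, "tz": 0, "twist": 0.605}

```text
clock: 30.55
position: [0.5098, -0.0135, 0.2057]
tool_rot: [-180.0, 0.1, 4.9]
wrist_force: [-0.0, 0.2, -1.3]
grip_width: 0.0114
gripper_force: 60.0
```

```bash
python3 - <<'E'
from h import *
st=get_state();print(st["position"],st["tool_rot"][2],st["wrist_force"])
s=grab_frame("side")[:,:,::-1];im=grab_frame("wrist")[:,:,::-1];t=grab_frame("top")[:,:,::-1];cv2.imwrite("pics/s14.png",s);cv2.imwrite("pics/w14.png",im)
cv2.imwrite("pics/c14.png",np.hstack([cv2.resize(s[140:340,180:340],(400,500),interpolation=3),cv2.resize(im[60:360,190:430],(400,500))]))
rel(.509,-.014,.155,4.6)
E
```

```text
[ 0.50979778 -0.01345707  0.205689  ] 4.910099481412417 [-0.01549314  0.22803773 -1.25220351]
rel [-0.004  0.004  0.171] twist 0.004 yaw 5.0
```

View pics/c14.png

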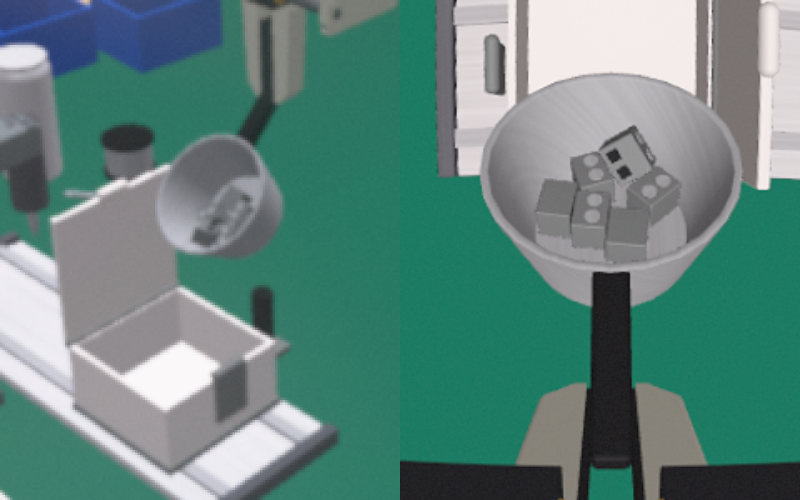

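The left view shows the tilted cup over the case on the knob side, with the blocks inside and the cover upright. The right view shows the cup centred between the case walls. Now I lower the cup wall onto the near rim and roll it over that rim.

apply_moves:
  commands:
    - {"fingers": 0, "tx": -0.01, "ty": 0, "tz": 0.03, "twist": 0}
    - {"fingers": 0, "tx": -0.02, "ty": 0, "tz": 0.06, "twist": 0}
    - {"fingers": 0, "tx": -0.026, "ty": 0.002, "tz": 0.09, "twist": 0}
    - {"fingers": 0, "tx": -0.026, "ty": 0.002, "tz": 0.11, "twist": 0}
    - {"fingers": 0, "tx": -0.026, "ty": 0.002, "tz": 0.13, "twist": 0}
    - {"fingers": 0, "tx": -0.026, "ty": 0.002, "tz": 0.145, "twist": 0}
    - {"fingers": 0, "tx": -0.026, "ty": 0.002, "tz": 0.16, "twist": 0}
    - {"fingers": 0, "tx": -0.026, "ty": 0.002, "tz": 0.17, "twist": 0}
    - {"fingers": 0, "tx": -0.026, "ty": 0.002, "tz": 0.178, "twist": 0}
    - {"fingers": 0, "tx": -0.026, "ty": 0.002, "tz": 0.182, "twist": 0}
  grip_force: 30

```text
clock: 31.7
position: [0.5027, -0.0146, 0.1521]
tool_rot: [-180.0, 0.0, 4.9]
wrist_force: [0.9, -0.3, -1.9]
grip_width: 0.0119
gripper_force: 30.0
```

```bash
python3 - <<'E'
from h import *
st=get_state();print(st["position"],st["tool_rot"][2],st["wrist_force"],st["wrist_torque"])
E
```

```text
[ 0.50270287 -0.01456277  0.15208921] 4.894349073572969 [ 0.9087964  -0.25493412 -1.85379519] [ 0.00425739  0.24793168 -0.00769684]
```

apply_moves:
  commands:
    - {"fingers": 0, "tx": 0, "ty": 0, "tz": 0.012, "twist": 0}
    - {"fingers": 0, "tx": 0.0355, "ty": 0, "tz": -0.006, "twist": 0}
    - {"fingers": 0, "tx": 0.071, "ty": 0, "tz": -0.022, "twist": 0}
    - {"fingers": 0, "tx": 0.109, "ty": 0, "tz": -0.033, "twist": 0}
    - {"fingers": 0, "tx": 0.147, "ty": 0, "tz": -0.042, "twist": 0}
    - {"fingers": 0, "tx": 0.186, "ty": 0, "tz": -0.046, "twist": 0}
    - {"fingers": 0, "tx": 0.226, "ty": 0, "tz": -0.049, "twist": 0}
    - {"fingers": 0, "tx": 0.265, "ty": 0, "tz": -0.046, "twist": 0}
    - {"fingers": 0, "tx": 0.304, "ty": 0, "tz": -0.042, "twist": 0}
    - {"fingers": 0, "tx": 0.304, "ty": 0, "tz": -0.042, "twist": 0}
  grip_force: 15

```text
clock: 32.7
position: [0.5948, -0.0067, 0.1643]
tool_rot: [-180.0, -0.0, 4.9]
wrist_force: [0.3, 0.0, -3.2]
grip_width: 0.012
gripper_force: 15.0
```

```bash
python3 - <<'E'
from h import *
st=get_state();print(st["position"],st["wrist_force"],st["wrist_torque"])
s=grab_frame("side")[:,:,::-1];im=grab_frame("wrist")[:,:,::-1];cv2.imwrite("pics/s15.png",s);cv2.imwrite("pics/w15.png",im)
# compare predicted outline with edges: project rim circle for several theta on side image, report gradient
g=cv2.cvtColor(s,cv2.COLOR_BGR2GRAY).astype(np.float32);G=np.hypot(cv2.Sobel(g,5,1,0),cv2.Sobel(g,5,0,1))
Rt=R.from_euler("xyz",st["tool_rot"],degrees=True).as_matrix();a,b=Rt[:,0],Rt[:,1];P0=st["position"]+[0,0,.0425]
for th in range(30,131,10):
    c,sn=np.cos(np.radians(th)),np.sin(np.radians(th))
    p=np.radians(np.arange(0,360,5));x=.047*np.cos(p)-.095;z=.0075
    pts=P0-np.outer(x*c-z*sn,a)+np.outer(.047*np.sin(p),b)+np.outer(x*sn+z*c,[0,0,1])
    q=proj("side",pts).round().astype(int);print(th,G[q[:,1],q[:,0]].mean().round(1),q.min(0),q.max(0))
E
```

```text
[ 0.59478912 -0.00674505  0.16425336] [ 0.25581704  0.04360929 -3.18426824] [ 0.0243215   0.21867693 -0.01768179]
30 42.0 [196 226] [245 272]
40 70.0 [203 229] [248 279]
50 43.4 [210 231] [251 283]
60 94.5 [218 232] [256 284]
70 96.9 [225 233] [261 284]
80 79.3 [232 233] [267 282]
90 44.0 [239 232] [273 278]
100 66.6 [245 230] [280 272]
110 41.1 [250 228] [287 265]
120 30.6 [255 225] [294 256]
130 7.6 [259 221] [300 247]
```

apply_moves:
  commands:
    - {"fingers": 0, "tx": 0, "ty": 0, "tz": -0.04, "twist": 0}
    - {"fingers": 0, "tx": 0, "ty": 0, "tz": -0.08, "twist": 0}
    - {"fingers": 0, "tx": -0.04, "ty": 0, "tz": -0.1, "twist": 0}
    - {"fingers": 0, "tx": -0.08, "ty": 0, "tz": -0.1, "twist": 0}
    - {"fingers": 0, "tx": -0.12, "ty": 0, "tz": -0.1, "twist": 0}
    - {"fingers": 0, "tx": -0.15, "ty": 0, "tz": -0.1, "twist": 0}
    - {"fingers": 0, "tx": -0.165, "ty": 0, "tz": -0.08, "twist": 0}
    - {"fingers": 0, "tx": -0.165, "ty": 0, "tz": -0.04, "twist": 0}
    - {"fingers": 0, "tx": -0.165, "ty": 0, "tz": -0.01, "twist": 0}
    - {"fingers": 0, "tx": -0.165, "ty": 0, "tz": 0.0, "twist": 0}
  grip_force: 30

```text
clock: 33.8
position: [0.5434, -0.0108, 0.1627]
tool_rot: [-179.9, 0.2, 4.9]
wrist_force: [-0.0, 0.7, -2.3]
grip_width: 0.0113
gripper_force: 30.0
```

```bash
cat > th.py <<'E'
from h import *
def theta(tag):
    st=get_state();print(st["position"].round(4),st["wrist_force"].round(2),st["wrist_torque"].round(3))
    Rt=R.from_euler("xyz",st["tool_rot"],degrees=True).as_matrix();a,b=Rt[:,0],Rt[:,1];P0=st["position"]+[0,0,.0425]
    ims={n:grab_frame(n)[:,:,::-1].copy() for n in("side","wrist")};res=[]
    for n,im in ims.items(): cv2.imwrite(f"pics/{n}_{tag}.png",im)
    for th in range(30,136,5):
        c,sn=np.cos(np.radians(th)),np.sin(np.radians(th));p=np.radians(np.arange(0,360,4));x=.047*np.cos(p)-.095;z=.0075
        pts=P0-np.outer(x*c-z*sn,a)+np.outer(.047*np.sin(p),b)+np.outer(x*sn+z*c,[0,0,1])
        r=[th]
        for n,im in ims.items():
            g=cv2.cvtColor(im,6).astype(np.float32);G=np.hypot(cv2.Sobel(g,5,1,0),cv2.Sobel(g,5,0,1))
            q=proj(n,pts,st).round().astype(int);ok=(q[:,0]>=0)&(q[:,0]<640)&(q[:,1]>=0)&(q[:,1]<480);q=q[ok];r.append(int(G[q[:,1],q[:,0]].mean()) if len(q) else 0)
        res.append(r)
    print(res);return ims,st
E
python3 -c "
from th import *
theta('16')"
```

```text
[ 0.5434 -0.0108  0.1627] [-0.02  0.67 -2.29] [0.023 0.216 0.019]
[[30, 37, 81], [35, 44, 40], [40, 45, 43], [45, 59, 49], [50, 58, 61], [55, 61, 58], [60, 67, 70], [65, 60, 46], [70, 79, 48], [75, 89, 59], [80, 80, 47], [85, 78, 35], [90, 38, 24], [95, 37, 21], [100, 32, 30], [105, 28, 14], [110, 26, 18], [115, 29, 30], [120, 23, 19], [125, 22, 19], [130, 17, 31], [135, 8, 33]]
```

```bash
cat > pf.py <<'E'
from h import *
def prof(im,st):
    Rt=R.from_euler("xyz",st["tool_rot"],degrees=True).as_matrix();a=Rt[:,0];P0=st["position"]+[0,0,.0425]
    for th in range(40,131,10):
        c,sn=np.cos(np.radians(th)),np.sin(np.radians(th))
        P=lambda x,z:P0-a*(x*c-z*sn)+np.array([0,0,x*sn+z*c])
        print(th,"lip",proj("wrist",P(-.142,.0075),st)[0].round(),"top rim",proj("wrist",P(-.048,.0075),st)[0].round(),"base far",proj("wrist",P(-.129,-.0425),st)[0].round())
    for c in (300,335): print(c,[tuple(int(v) for v in im[r,c]) for r in range(20,330,10)])
E
python3 - <<'E'
from pf import *
st=get_state();prof(cv2.imread("pics/wrist_16.png"),st)
E
```

```text
40 lip [316.  85.] top rim [316. 215.] base far [316. 148.]
50 lip [316. 112.] top rim [316. 221.] base far [316. 175.]
60 lip [316. 140.] top rim [316. 230.] base far [316. 202.]
70 lip [316. 167.] top rim [316. 240.] base far [316. 230.]
80 lip [316. 196.] top rim [316. 251.] base far [316. 258.]
90 lip [316. 224.] top rim [316. 263.] base far [316. 286.]
100 lip [316. 253.] top rim [316. 276.] base far [316. 314.]
110 lip [316. 282.] top rim [316. 290.] base far [316. 342.]
120 lip [316. 311.] top rim [316. 304.] base far [316. 370.]
130 lip [316. 340.] top rim [316. 318.] base far [316. 398.]
300 [(93, 116, 25), (95, 117, 27), (95, 116, 28), (95, 118, 29), (95, 118, 29), (222, 224, 232), (217, 220, 227), (226, 228, 236), (227, 228, 237), (227, 228, 236), (227, 229, 237), (187, 187, 195), (186, 183, 186), (183, 179, 182), (180, 177, 180), (182, 177, 180), (92, 93, 94), (99, 99, 101), (97, 96, 96), (140, 136, 139), (128, 126, 126), (160, 157, 161), (157, 153, 156), (162, 159, 162), (119, 131, 94), (96, 117, 28), (94, 118, 26), (110, 123, 112), (110, 117, 123), (41, 43, 42), (26, 21, 25)]
335 [(94, 116, 25), (92, 115, 27), (94, 117, 25), (95, 117, 30), (94, 117, 26), (226, 227, 235), (201, 202, 210), (227, 229, 237), (228, 229, 237), (227, 229, 237), (227, 229, 237), (229, 230, 239), (181, 176, 179), (181, 179, 180), (179, 175, 177), (79, 78, 79), (147, 147, 147), (124, 123, 123), (112, 111, 112), (98, 96, 96), (105, 104, 105), (164, 159, 161), (161, 159, 162), (162, 158, 161), (92, 118, 24), (94, 117, 28), (94, 117, 23), (113, 123, 115), (116, 126, 129), (115, 122, 127), (118, 128, 131)]
```

apply_moves:
  commands:
    - {"fingers": 0, "tx": 0, "ty": 0, "tz": -0.03, "twist": 0}
    - {"fingers": 0, "tx": -0.02, "ty": 0, "tz": -0.06, "twist": 0}
    - {"fingers": 0, "tx": -0.04, "ty": 0, "tz": -0.06, "twist": 0}
    - {"fingers": 0, "tx": -0.065, "ty": 0, "tz": -0.05, "twist": 0}
    - {"fingers": 0, "tx": -0.065, "ty": 0, "tz": -0.03, "twist": 0}
    - {"fingers": 0, "tx": -0.065, "ty": 0, "tz": -0.01, "twist": 0}
    - {"fingers": 0, "tx": -0.065, "ty": 0, "tz": 0.005, "twist": 0}
    - {"fingers": 0, "tx": -0.065, "ty": 0, "tz": 0.02, "twist": 0}
    - {"fingers": 0, "tx": -0.065, "ty": 0, "tz": 0.03, "twist": 0}
    - {"fingers": 0, "tx": -0.065, "ty": 0, "tz": 0.035, "twist": 0}
  grip_force: 8

```text
clock: 34.9
position: [0.5264, -0.0128, 0.1558]
tool_rot: [180.0, -0.2, 4.9]
wrist_force: [-1.1, 0.7, 10.3]
grip_width: 0.0119
gripper_force: 8.0
```

```bash
cat >> pf.py <<'E'
def lip(tag):
    """first grey row (cup lip) under the white case floor/wall near the centre column, and theta from it"""
    st=get_state();im=grab_frame("wrist")[:,:,::-1].copy();cv2.imwrite(f"pics/w_{tag}.png",im)
    Rt=R.from_euler("xyz",st["tool_rot"],degrees=True).as_matrix();a=Rt[:,0];P0=st["position"]+[0,0,.0425]
    ths=np.arange(20,131)
    rows=[]
    for th in ths:
        c,sn=np.cos(np.radians(th)),np.sin(np.radians(th));x,z=-.142,.0075
        rows.append(proj("wrist",P0-a*(x*c-z*sn)+np.array([0,0,x*sn+z*c]),st)[0,1])
    print(st["position"].round(4),st["wrist_force"].round(2),st["wrist_torque"].round(3))
    for c in (300,316,332):
        v=im[:,c].max(1).astype(int);r=next((r for r in range(60,330) if 140<v[r:r+6].mean()<212 and v[r-6:r].mean()>215),None)
        print(c,r,None if r is None else np.interp(r,rows,ths).round(), "profile",v[40:330:10])
E
python3 -c "
from pf import *
lip('17')"
```

```text
[ 0.5264 -0.0128  0.1558] [-1.11  0.74 10.29] [0.218 0.362 0.066]
300 161 67.0 profile [106 147 143 225 224 224 224 224 224 224 223 224 225 171 174 166 173 141
  72  74 105 160 159 160 157 128 111  17  22]
316 160 67.0 profile [108 145 144 225 224 224 225 224 224 225 224 224 224 174 177 174 114  71
 130 125  75 166  24  17  21  20  23  26  16]
332 161 67.0 profile [106 145 146 224 225 225 224 224 224 224 224 224 224 174 173 171  99 129
 106  94  74 163 162 162 159 138  81  22  22]
```

apply_moves:
  commands:
    - {"fingers": 0, "tx": 0, "ty": 0, "tz": 0, "twist": 0}
    - {"fingers": 0, "tx": 0, "ty": 0, "tz": -0.05, "twist": 0}
    - {"fingers": 0, "tx": 0.01, "ty": 0, "tz": -0.1, "twist": 0}
    - {"fingers": 0, "tx": 0.05, "ty": 0, "tz": -0.1, "twist": 0}
    - {"fingers": 0, "tx": 0.085, "ty": 0, "tz": -0.1, "twist": 0}
    - {"fingers": 0, "tx": 0.097, "ty": 0, "tz": -0.08, "twist": 0}
    - {"fingers": 0, "tx": 0.097, "ty": 0, "tz": -0.06, "twist": 0}
    - {"fingers": 0, "tx": 0.097, "ty": 0, "tz": -0.045, "twist": 0}
    - {"fingers": 0, "tx": 0.097, "ty": 0, "tz": -0.035, "twist": 0}
    - {"fingers": 0, "tx": 0.097, "ty": 0, "tz": -0.03, "twist": 0}
  grip_force: 20

```text
clock: 35.95
position: [0.5532, -0.0101, 0.1626]
tool_rot: [-180.0, 0.1, 4.9]
wrist_force: [-0.3, -0.0, -2.8]
grip_width: 0.0121
gripper_force: 20.0
```

```bash
python3 -c "
from pf import *
lip('18')"
```

```text
[ 0.5532 -0.0101  0.1626] [-0.33 -0.04 -2.82] [0.042 0.161 0.02 ]
300 84 39.0 profile [116 114 113 111 233 171 232 232 232 232 232 233 232 181 180 177 181 182
  77  81 149 168 167 167 166 136 119  40  23]
316 84 39.0 profile [114 113 116 112 234 174 232 232 232 231 232 232 232 181 187 183 120 115
 119 133  81 167  27  26  30  22  24  22  23]
332 84 39.0 profile [114 113 114 113 233 172 232 232 232 232 232 232 233 182 181 176 108 133
 154 101  77 171 170 172 168 148  89  34  28]
```

apply_moves:
  commands:
    - {"fingers": 0, "tx": 0, "ty": 0, "tz": 0.003, "twist": 0}
    - {"fingers": 0, "tx": 0, "ty": 0, "tz": 0.006, "twist": 0}
    - {"fingers": 0, "tx": 0, "ty": 0, "tz": 0.009, "twist": 0}
    - {"fingers": 0, "tx": 0, "ty": 0, "tz": 0.012, "twist": 0}
    - {"fingers": 0, "tx": 0, "ty": 0, "tz": 0.015, "twist": 0}
    - {"fingers": 0, "tx": 0, "ty": 0, "tz": 0.018, "twist": 0}
    - {"fingers": 0, "tx": 0, "ty": 0, "tz": 0.02, "twist": 0}
    - {"fingers": 0, "tx": 0, "ty": 0, "tz": 0.02, "twist": 0}
    - {"fingers": 0, "tx": 0, "ty": 0, "tz": 0.02, "twist": 0}
    - {"fingers": 0, "tx": 0, "ty": 0, "tz": 0.02, "twist": 0}

```text
clock: 37.0
position: [0.5538, -0.0102, 0.1574]
tool_rot: [180.0, -0.0, 4.9]
wrist_force: [-0.4, -0.4, -2.2]
grip_width: 0.0118
gripper_force: 20.0
```

```bash
python3 -c "
from pf import *
lip('19')
s=grab_frame('side');cv2.imwrite('pics/side_19.png',s[:,:,::-1])"
```

```text
[ 0.5538 -0.0102  0.1574] [-0.4  -0.43 -2.15] [-0.005  0.192  0.051]
300 84 39.0 profile [114 112 113 114 232 148 232 232 232 232 231 231 232 181 180 176 182 184
  74  79 148 169 165 167 164 135 121  38  26]
316 84 39.0 profile [113 112 113 112 233 146 232 231 232 232 232 232 232 181 186 183 122 112
 119 133  75 166  23  23  24  22  27  24  25]
332 84 39.0 profile [112 113 114 113 232 148 232 231 232 231 232 231 232 183 182 178 105 135
 153 102  78 170 169 171 168 143  91  30  23]
```

```bash
python3 - <<'E'
from pf import *
st={"position":np.array([.3978,.0303,.2503]),"tool_rot":np.array([180,0,90.5])}
print(onz("wrist",[(452,194),(451,289),(551,200),(543,293)],.074,st).round(4))
im=cv2.imread("pics/w1.png")
for r in (215,240,270): print(r,[(c,int(im[r,c].max())) for c in range(425,565,3)])
s=get_state()
for z in (.074,.08): print(proj("wrist",[[.5675,-.06,z],[.5715,-.06,z],[.5675,.04,z],[.5715,.04,z]],s).round())
i=cv2.imread("pics/w_19.png")
for c in (225,235,400,410): print(c,[(r,int(i[r,c].max())) for r in range(150,300,4)])
E
```

```text
[[ 0.5426  0.0547  0.074 ]
 [ 0.5547 -0.0555  0.074 ]
 [ 0.675   0.0547  0.074 ]
 [ 0.689  -0.065   0.074 ]]
215 [(425, 126), (428, 126), (431, 125), (434, 125), (437, 125), (440, 126), (443, 186), (446, 225), (449, 230), (452, 125), (455, 169), (458, 168), (461, 170), (464, 169), (467, 168), (470, 189), (473, 243), (476, 243), (479, 244), (482, 243), (485, 243), (488, 243), (491, 243), (494, 242), (497, 243), (500, 243), (503, 243), (506, 243), (509, 243), (512, 243), (515, 243), (518, 243), (521, 243), (524, 245), (527, 164), (530, 170), (533, 169), (536, 169), (539, 169), (542, 167), (545, 168), (548, 238), (551, 118), (554, 127), (557, 123), (560, 125), (563, 126)]
240 [(425, 23), (428, 25), (431, 17), (434, 137), (437, 150), (440, 151), (443, 150), (446, 149), (449, 150), (452, 152), (455, 167), (458, 170), (461, 169), (464, 168), (467, 168), (470, 237), (473, 243), (476, 243), (479, 243), (482, 243), (485, 243), (488, 243), (491, 243), (494, 243), (497, 244), (500, 243), (503, 243), (506, 242), (509, 243), (512, 243), (515, 243), (518, 243), (521, 244), (524, 209), (527, 168), 
[... 1962 characters left out ...]
(222, 111), (226, 112), (230, 111), (234, 111), (238, 112), (242, 109), (246, 115), (250, 112), (254, 114), (258, 114), (262, 114), (266, 113), (270, 112), (274, 115), (278, 113), (282, 113), (286, 115), (290, 114), (294, 113), (298, 112)]
410 [(150, 110), (154, 109), (158, 112), (162, 113), (166, 111), (170, 111), (174, 112), (178, 113), (182, 110), (186, 112), (190, 113), (194, 112), (198, 112), (202, 112), (206, 112), (210, 112), (214, 112), (218, 112), (222, 112), (226, 113), (230, 112), (234, 111), (238, 112), (242, 113), (246, 113), (250, 111), (254, 112), (258, 128), (262, 113), (266, 112), (270, 112), (274, 114), (278, 113), (282, 112), (286, 113), (290, 114), (294, 113), (298, 115)]
```

```bash
python3 - <<'E'
from pf import *
st={"position":np.array([.3978,.0303,.2503]),"tool_rot":np.array([180,0,90.5])}
print("near rim inner top",onz("wrist",(469,240),.074,st),"far floor",onz("wrist",(524,240),.022,st),"far rim outer",onz("wrist",(548.5,240),.074,st))
print("near bottom outer", onz("wrist",(453.5,240),.022,st))
i=cv2.imread("pics/w_18.png");s={"position":np.array([.5532,-.0101,.1626]),"tool_rot":np.array([180,0,4.9])}
t=cv2.imread("pics/top0.png")
print([(r,int(t[r,330].max())) for r in range(148,232,2)])
print([onz("top",(330,r),.074)[0].round(4)[0] for r in (155,200,204,208)])
E
```

```text
near rim inner top [[0.56886049 0.00380281 0.074     ]] far floor [[ 0.67705332 -0.00995093  0.022     ]] far rim outer [[0.68049073 0.00551341 0.074     ]]
near bottom outer [[ 0.57087234 -0.01152057  0.022     ]]
[(148, 107), (150, 108), (152, 112), (154, 186), (156, 169), (158, 145), (160, 146), (162, 148), (164, 197), (166, 231), (168, 231), (170, 231), (172, 231), (174, 230), (176, 231), (178, 230), (180, 232), (182, 232), (184, 232), (186, 231), (188, 231), (190, 231), (192, 232), (194, 231), (196, 231), (198, 232), (200, 232), (202, 227), (204, 146), (206, 147), (208, 146), (210, 129), (212, 128), (214, 128), (216, 128), (218, 128), (220, 128), (222, 130), (224, 128), (226, 127), (228, 128), (230, 131)]
[np.float64(0.6783), np.float64(0.5755), np.float64(0.5665), np.float64(0.5576)]
```

```bash
python3 - <<'E'
from pf import *
for n,p in (("17",[.5264,-.0128,.1558]),("19",[.5538,-.0102,.1574]),("15",[.5948,-.0067,.1643])):
    s={"position":np.array(p),"tool_rot":np.array([180,0,4.9])}
    print(n,"floor near edge",proj("wrist",[.5715,-.01,.022],s).round(),"rim",proj("wrist",[.5715,-.01,.074],s).round(),"far floor",proj("wrist",[.673,0,.022],s).round())
    i=cv2.imread(f"pics/w{'_' if n!='15' else ''}{n}.png")
    # cup silhouette width per row: grey/blocks bounded by white floor columns
    for r in range(110,290,12): print(r,i[r,230:410:8].max(1))
E
```

```text
17 floor near edge [[317. 175.]] rim [[317. 182.]] far floor [[316.  62.]]
110 [135  56 223 116 223 223 225 224 224 224 224 224 224 223 224 224 224 223
 106 127 107 104 107]
122 [132  62 226 119 223 223 224 224 224 225 224 224 223 224 223 224 223 223
 105 131 104 107 105]
134 [118  85 225 117 223 222 224 224 224 224 223 223 225 224 224 224 224 224
 107 159 105 106 105]
146 [206 204 226 117 224 224 224 224 224 225 224 224 224 224 224 223 224 223
 108 180 103 104 104]
158 [171 170 225 116 223 224 223 223 224 224 224 224 224 224 224 223 224 223
 107 204 105 105 104]
170 [200 201 225 117 224 224 220 136 172 175 173 176 174 172 159 176 224 223
 109 219 104 106 102]
182 [204 202 224 227 135 148 155 162 164 173 175 178 173 171 166 155 146 140
 152 216 108 106 106]
194 [108 107 102 113 128 144 158 162 171 173 174 174 123 166 164 153 139 127
 116 107 107 107 107]
206 [109 108 108 103 124 136 151 159 166 170 126  38 130 119 158 149 136 120
 107  83 106 109 107]
218 [106 108 115  92 110 133 149 163  75  71 125 129  84 158  73 145 128 110
  85  87 106 106 106]
230 [108 105 107 130  94 123 123 11
[... 2879 characters left out ...]
19 118]
206 [215 131 157 155 104 129 137 138  66 124 100 101  98 100 121 120 124  99
 119  97 118 121 119]
218 [218 137 217 127 145 159 130 134 133 131 132 100 101  99 137 140 133 153
 125 113 118 118 118]
230 [188 187 186 125 196 149 158 157 162 168 164 167 165 168 164 163 154 199
 122 122 120 120 119]
242 [219 219 219 172 132 189 154 161 163 162  27  27  26 168 161 157 160 229
 121 133 120 119 118]
254 [119 121 122 220 141 141 142 142 161 166  27  27  29 162 159 141 140 142
 127 129 117 120 120]
266 [120 119 120 116 116 115 115 118 119 152  27  29  26 118 118 116 114 113
 115 121 118 118 117]
278 [121 119 119 122 121 118 120 119 118 154  29  28  22 120 120 119 119 122
 121 119 120 121 118]
```

apply_moves:
  commands:
    - {"fingers": 0, "tx": 0, "ty": 0, "tz": 0.003, "twist": 0}
    - {"fingers": 0, "tx": 0, "ty": 0, "tz": 0.006, "twist": 0}
    - {"fingers": 0, "tx": 0, "ty": 0, "tz": 0.009, "twist": 0}
    - {"fingers": 0, "tx": 0, "ty": 0, "tz": 0.012, "twist": 0}
    - {"fingers": 0, "tx": 0, "ty": 0, "tz": 0.015, "twist": 0}
    - {"fingers": 0, "tx": 0, "ty": 0, "tz": 0.018, "twist": 0}
    - {"fingers": 0, "tx": 0, "ty": 0, "tz": 0.021, "twist": 0}
    - {"fingers": 0, "tx": 0, "ty": 0, "tz": 0.023, "twist": 0}
    - {"fingers": 0, "tx": 0, "ty": 0, "tz": 0.023, "twist": 0}
    - {"fingers": 0, "tx": 0, "ty": 0, "tz": 0.023, "twist": 0}

```text
clock: 38.1
position: [0.5558, -0.0103, 0.1544]
tool_rot: [179.9, -0.4, 4.9]
wrist_force: [-4.0, 1.3, 18.3]
grip_width: 0.0117
gripper_force: 20.0
```

```bash
python3 - <<'E'
from pf import *
st=get_state();print(st["position"],st["wrist_force"],st["wrist_torque"])
s=grab_frame("side")[:,:,::-1].copy();cv2.imwrite("pics/side_20.png",s);i=grab_frame("wrist")[:,:,::-1].copy();cv2.imwrite("pics/w_20.png",i)
print([(r,int(i[r,300].max())) for r in range(150,270,5)])
a=R.from_euler("xyz",st["tool_rot"],degrees=True).as_matrix()[:,0]
# lowest visible bits in side image of finger tips vs handle: column profile near grip
P=st["position"]
print("tip",proj("side",P+[0,0,.029]).round(1),"pivot",proj("side",P+[0,0,.0425]).round(1))
q=proj("side",P+[0,0,.0425])[0].round().astype(int)
for r in range(q[1]-40,q[1]+70,5): print(r,s[r,q[0]-14:q[0]+16:3].max(1))
E
```

```text
[ 0.55576551 -0.01032729  0.15440678] [-3.98465891  1.31099088 18.30038429] [0.30203897 0.95302536 0.05495084]
[(150, 231), (155, 232), (160, 231), (165, 231), (170, 124), (175, 179), (180, 181), (185, 177), (190, 179), (195, 177), (200, 176), (205, 178), (210, 177), (215, 72), (220, 77), (225, 76), (230, 77), (235, 85), (240, 109), (245, 101), (250, 151), (255, 165), (260, 163), (265, 163)]
tip [[272.3 212.8]] pivot [[272.  206.5]]
166 [ 88  65  73  78  75  77  84 112  95  64]
171 [102  57  58  58  68 124 105  61  58  57]
176 [121 121  82  57  64 102  80  88 106 115]
181 [121 141 139 100  82 142 138 121 119 105]
186 [121 140 142  57  69 143 138 122 120 121]
191 [118 138 142  62  60 141 140 122 122 120]
196 [119 132 142  69  57 144 140 122 121 123]
201 [119 129 143  75  54 144 139 122 121 123]
206 [122 122 143  84  52 140 139 122 122 122]
211 [120 120 123  80  44 136 137 115 119 120]
216 [120 122 116  49  44  51 117 123 120 120]
221 [122 121  96  44  42  81 120 120 122 120]
226 [107 111 126  74  50 116 120 121 120 120]
231 [100  99 100 100 148 185 187 159 129 121]
236 [104 105 105 118 129 147 177 181 184 165]
241 [110 112 115 131 130 136 158 165 166 170]
246 [134 131 125  95  95 120 140 149 148 149]
251 [139 115 117 109 109 114 121 133 127 130]
256 [162 143 104 117 135  97 125 112 110 105]
261 [102 109 112 105  97 104 106 100  96  78]
266 [201 188 176 201 174 108  98 109  50  49]
271 [209 201 181 144 146 159 184 231 128  49]
```

```bash
python3 - <<'E'
from pf import *
st=get_state();P0=st["position"];a=R.from_euler("xyz",st["tool_rot"],degrees=True).as_matrix()[:,0]
for piv in (.0425,.05,.055,.06):
  for th in (60,65,70,75,80):
    c,sn=np.cos(np.radians(th)),np.sin(np.radians(th))
    P=lambda x,z:P0+[0,0,piv]-a*(x*c-z*sn)+np.array([0,0,x*sn+z*c])
    print(piv,th,"side toprim",proj("side",P(-.048,.0075))[0].round(),"lip",proj("side",P(-.142,.0075))[0].round(),"| wrist toprim",proj("wrist",P(-.048,.0075),st)[0,1].round(),"lip",proj("wrist",P(-.142,.0075),st)[0,1].round())
s=cv2.imread("pics/side_20.png")
q=proj("side",P0+[0,0,.0425])[0].round().astype(int)[0]
for c in (q-10,q,q+6,q+12): print(c,[(r,int(s[r,c].max())) for r in range(222,290,3)])
E
```

```text
0.0425 60 side toprim [261. 230.] lip [244. 277.] | wrist toprim 230.0 lip 140.0
0.0425 65 side toprim [262. 231.] lip [249. 277.] | wrist toprim 235.0 lip 154.0
0.0425 70 side toprim [264. 231.] lip [253. 277.] | wrist toprim 240.0 lip 168.0
0.0425 75 side toprim [265. 231.] lip [258. 276.] | wrist toprim 245.0 lip 182.0
0.0425 80 side toprim [267. 231.] lip [263. 274.] | wrist toprim 251.0 lip 197.0
0.05 60 side toprim [261. 227.] lip [244. 273.] | wrist toprim 233.0 lip 141.0
0.05 65 side toprim [262. 227.] lip [249. 274.] | wrist toprim 238.0 lip 155.0
0.05 70 side toprim [264. 227.] lip [253. 273.] | wrist toprim 244.0 lip 169.0
0.05 75 side toprim [265. 228.] lip [258. 273.] | wrist toprim 249.0 lip 184.0
0.05 80 side toprim [267. 227.] lip [262. 271.] | wrist toprim 255.0 lip 198.0
0.055 60 side toprim [260. 224.] lip [244. 271.] | wrist toprim 236.0 lip 141.0
0.055 65 side toprim [262. 225.] lip [248. 272.] | wrist toprim 241.0 lip 155.0
0.055 70 side toprim [263. 225.] lip [253. 271.] | wrist toprim 246.0 lip 170.0
0.055 75 side toprim [265. 225.] lip [258. 270.] | wrist top
[... 905 characters left out ...]
3), (255, 107), (258, 98), (261, 97), (264, 112), (267, 118), (270, 147), (273, 159), (276, 159), (279, 159), (282, 156), (285, 148), (288, 92)]
278 [(222, 121), (225, 119), (228, 120), (231, 170), (234, 186), (237, 177), (240, 168), (243, 158), (246, 148), (249, 138), (252, 128), (255, 119), (258, 105), (261, 99), (264, 98), (267, 120), (270, 223), (273, 165), (276, 158), (279, 159), (282, 225), (285, 120), (288, 112)]
284 [(222, 119), (225, 121), (228, 121), (231, 122), (234, 148), (237, 182), (240, 174), (243, 162), (246, 150), (249, 137), (252, 124), (255, 112), (258, 101), (261, 93), (264, 50), (267, 50), (270, 50), (273, 189), (276, 180), (279, 232), (282, 145), (285, 140), (288, 142)]
```

apply_moves:
  commands:
    - {"fingers": 0, "tx": 0.012, "ty": 0, "tz": -0.006, "twist": 0}
    - {"fingers": 0, "tx": 0.024, "ty": 0, "tz": -0.006, "twist": 0}
    - {"fingers": 0, "tx": 0.047, "ty": 0, "tz": -0.006, "twist": 0}
    - {"fingers": 0, "tx": 0.067, "ty": 0, "tz": -0.004, "twist": 0}
    - {"fingers": 0, "tx": 0.087, "ty": 0, "tz": -0.002, "twist": 0}
    - {"fingers": 0, "tx": 0.106, "ty": 0, "tz": 0.002, "twist": 0}
    - {"fingers": 0, "tx": 0.125, "ty": 0, "tz": 0.006, "twist": 0}
    - {"fingers": 0, "tx": 0.144, "ty": 0, "tz": 0.011, "twist": 0}
    - {"fingers": 0, "tx": 0.163, "ty": 0, "tz": 0.016, "twist": 0}
    - {"fingers": 0, "tx": 0.163, "ty": 0, "tz": 0.016, "twist": 0}

```text
clock: 39.2
position: [0.6057, -0.006, 0.1484]
tool_rot: [179.9, -0.4, 4.9]
wrist_force: [1.2, 1.7, 8.9]
grip_width: 0.0122
gripper_force: 20.0
```

```bash
cat > rp.py <<'E'
from pf import *
def rep(tag,piv=.056):
    st=get_state();print(st["position"].round(4),st["wrist_force"].round(1),st["wrist_torque"].round(2))
    i=grab_frame("wrist")[:,:,::-1].copy();cv2.imwrite(f"pics/w_{tag}.png",i)
    s=grab_frame("side")[:,:,::-1].copy();cv2.imwrite(f"pics/s_{tag}.png",s)
    P0=st["position"];a=R.from_euler("xyz",st["tool_rot"],degrees=True).as_matrix()[:,0]
    for th in range(40,121,10):
        c,sn=np.cos(np.radians(th)),np.sin(np.radians(th))
        P=lambda x,z:P0+[0,0,piv]-a*(x*c-z*sn)+np.array([0,0,x*sn+z*c])
        print(th,"wrist toprim",proj("wrist",P(-.048,.0075),st)[0,1].round(),"lip",proj("wrist",P(-.142,.0075),st)[0,1].round(),end=" | ")
    print()
    for c in (300,316,332): print(c,[int(v) for v in i[100:340:6,c].max(1)])
E
python3 -c "
from rp import *
rep('21')"
```

```text
[ 0.6057 -0.006   0.1484] [1.2 1.7 8.9] [ 0.28 -0.06 -0.05]
40 wrist toprim 221.0 lip 83.0 | 50 wrist toprim 227.0 lip 112.0 | 60 wrist toprim 236.0 lip 141.0 | 70 wrist toprim 247.0 lip 170.0 | 80 wrist toprim 259.0 lip 200.0 | 90 wrist toprim 271.0 lip 229.0 | 100 wrist toprim 285.0 lip 259.0 | 110 wrist toprim 299.0 lip 289.0 | 120 wrist toprim 314.0 lip 319.0 | 
300 [107, 108, 105, 107, 107, 108, 202, 180, 225, 224, 223, 223, 224, 225, 225, 225, 224, 224, 224, 225, 225, 225, 130, 170, 167, 166, 167, 169, 164, 49, 152, 167, 118, 113, 88, 36, 15, 22, 23, 23]
316 [105, 108, 108, 107, 107, 105, 204, 179, 225, 224, 224, 223, 224, 224, 225, 224, 224, 224, 225, 225, 225, 225, 115, 172, 175, 177, 176, 25, 106, 105, 121, 20, 20, 20, 23, 18, 27, 22, 15, 21]
332 [108, 108, 107, 107, 106, 106, 204, 172, 226, 225, 223, 224, 225, 224, 223, 223, 225, 225, 225, 224, 224, 225, 129, 166, 167, 166, 163, 115, 114, 125, 141, 174, 125, 89, 53, 33, 22, 23, 24, 27]
```

apply_moves:
  commands:
    - {"fingers": 0, "tx": 0.018, "ty": 0, "tz": 0.007, "twist": 0}
    - {"fingers": 0, "tx": 0.037, "ty": 0, "tz": 0.014, "twist": 0}
    - {"fingers": 0, "tx": 0.055, "ty": 0, "tz": 0.022, "twist": 0}
    - {"fingers": 0, "tx": 0.073, "ty": 0, "tz": 0.031, "twist": 0}
    - {"fingers": 0, "tx": 0.09, "ty": 0, "tz": 0.041, "twist": 0}
    - {"fingers": 0, "tx": 0.107, "ty": 0, "tz": 0.052, "twist": 0}
    - {"fingers": 0, "tx": 0.123, "ty": 0, "tz": 0.063, "twist": 0}
    - {"fingers": 0, "tx": 0.139, "ty": 0, "tz": 0.075, "twist": 0}
    - {"fingers": 0, "tx": 0.154, "ty": 0, "tz": 0.087, "twist": 0}
    - {"fingers": 0, "tx": 0.169, "ty": 0, "tz": 0.1, "twist": 0}

```text
clock: 40.3
position: [0.6569, -0.0017, 0.1187]
tool_rot: [179.9, -0.5, 4.9]
wrist_force: [3.0, 1.5, 7.6]
grip_width: 0.012
gripper_force: 20.0
```

```bash
python3 -c "
from rp import *
rep('22')"
```

```text
[ 0.6569 -0.0017  0.1187] [3.  1.5 7.6] [ 0.19 -0.22 -0.08]
40 wrist toprim 221.0 lip 83.0 | 50 wrist toprim 227.0 lip 112.0 | 60 wrist toprim 236.0 lip 141.0 | 70 wrist toprim 247.0 lip 170.0 | 80 wrist toprim 259.0 lip 200.0 | 90 wrist toprim 271.0 lip 229.0 | 100 wrist toprim 285.0 lip 259.0 | 110 wrist toprim 299.0 lip 289.0 | 120 wrist toprim 314.0 lip 319.0 | 
300 [106, 105, 107, 108, 109, 106, 108, 106, 106, 108, 107, 107, 104, 106, 106, 106, 180, 200, 134, 128, 125, 225, 136, 123, 174, 225, 225, 225, 225, 226, 226, 225, 138, 114, 87, 41, 20, 16, 20, 29]
316 [107, 104, 106, 107, 105, 104, 108, 107, 106, 107, 107, 108, 106, 108, 106, 105, 180, 200, 137, 126, 126, 225, 133, 225, 225, 228, 70, 136, 136, 137, 226, 225, 226, 225, 225, 146, 111, 5, 18, 42]
332 [109, 106, 105, 107, 107, 106, 107, 105, 107, 106, 106, 107, 104, 107, 105, 107, 181, 201, 136, 126, 125, 225, 225, 224, 225, 226, 62, 24, 111, 104, 226, 225, 137, 89, 55, 28, 20, 28, 22, 22]
```

apply_moves:
  commands:
    - {"fingers": 0, "tx": 0.013, "ty": 0, "tz": 0.013, "twist": 0}
    - {"fingers": 0, "tx": 0.027, "ty": 0, "tz": 0.027, "twist": 0}
    - {"fingers": 0, "tx": 0.013, "ty": 0, "tz": 0.013, "twist": 0}
    - {"fingers": 0, "tx": 0.027, "ty": 0, "tz": 0.027, "twist": 0}
    - {"fingers": 0, "tx": 0.013, "ty": 0, "tz": 0.013, "twist": 0}
    - {"fingers": 0, "tx": 0.027, "ty": 0, "tz": 0.027, "twist": 0}
    - {"fingers": 0, "tx": 0.027, "ty": 0, "tz": 0.027, "twist": 0}
    - {"fingers": 0, "tx": 0.027, "ty": 0, "tz": 0.027, "twist": 0}
    - {"fingers": 0, "tx": 0.027, "ty": 0, "tz": 0.027, "twist": 0}
    - {"fingers": 0, "tx": 0.027, "ty": 0, "tz": 0.027, "twist": 0}

```text
clock: 41.4
position: [0.664, -0.0012, 0.109]
tool_rot: [179.9, -0.3, 4.9]
wrist_force: [5.4, -0.2, 6.8]
grip_width: 0.0119
gripper_force: 20.0
```

apply_moves:
  commands:
    - {"fingers": 0, "tx": 0, "ty": 0, "tz": 0, "twist": 0}
    - {"fingers": 0, "tx": 0, "ty": 0, "tz": -0.01, "twist": 0}
    - {"fingers": 0, "tx": -0.01, "ty": 0, "tz": -0.06, "twist": 0}
    - {"fingers": 0, "tx": -0.02, "ty": 0, "tz": -0.12, "twist": 0}
    - {"fingers": 0, "tx": -0.02, "ty": 0, "tz": -0.2, "twist": 0}
    - {"fingers": 0, "tx": -0.02, "ty": 0, "tz": -0.3, "twist": 0}
    - {"fingers": 0, "tx": -0.02, "ty": 0, "tz": -0.4, "twist": 0}
    - {"fingers": 0, "tx": -0.02, "ty": 0, "tz": -0.45, "twist": 0}
    - {"fingers": 0, "tx": -0.02, "ty": 0, "tz": -0.45, "twist": 0}
    - {"fingers": 0, "tx": -0.02, "ty": 0, "tz": -0.45, "twist": 0}

```text
clock: 42.4
position: [0.6543, -0.0014, 0.2419]
tool_rot: [-180.0, 0.1, 4.9]
wrist_force: [-0.1, 0.4, -2.7]
grip_width: 0.0118
gripper_force: 20.0
```

```bash
cat > seg.py <<'E'
from rp import *
def incase(i,st,roi):
    v=i.max(2);g=((v<200)&(v>20)).astype(np.uint8)
    m=np.zeros_like(g);fl=proj("wrist",[[.580,.035,.03],[.668,.042,.03],[.674,-.045,.03],[.586,-.052,.03]],st).astype(np.int32);cv2.fillPoly(m,[fl],1)
    n,l,s,c=cv2.connectedComponentsWithStats(g*m)
    return [(s[k].tolist(),onz("wrist",c[k],.03,st)[0].round(3).tolist()) for k in range(1,n) if s[k,4]>40],m.sum(),fl.tolist()
E
python3 -c "
from seg import *
rep('23')
st=get_state();print(incase(cv2.imread('pics/w_23.png'),st,0))"
```

```text
[ 0.6543 -0.0014  0.2419] [-0.1  0.4 -2.7] [-0.    0.1   0.02]
40 wrist toprim 221.0 lip 83.0 | 50 wrist toprim 228.0 lip 111.0 | 60 wrist toprim 237.0 lip 140.0 | 70 wrist toprim 247.0 lip 169.0 | 80 wrist toprim 259.0 lip 199.0 | 90 wrist toprim 272.0 lip 228.0 | 100 wrist toprim 285.0 lip 258.0 | 110 wrist toprim 299.0 lip 288.0 | 120 wrist toprim 314.0 lip 318.0 | 
300 [109, 109, 109, 109, 107, 110, 109, 109, 108, 109, 110, 107, 110, 206, 133, 120, 228, 129, 137, 137, 229, 231, 141, 140, 230, 228, 228, 228, 228, 128, 129, 128, 138, 116, 91, 40, 23, 27, 26, 27]
316 [110, 109, 110, 109, 109, 108, 109, 108, 109, 109, 107, 109, 109, 204, 132, 124, 132, 158, 226, 230, 138, 139, 139, 228, 228, 228, 228, 229, 229, 129, 130, 129, 216, 9, 23, 24, 19, 25, 36, 37]
332 [107, 109, 107, 110, 110, 109, 110, 108, 108, 108, 109, 109, 109, 204, 135, 123, 227, 227, 227, 227, 227, 228, 229, 228, 227, 229, 228, 227, 229, 128, 130, 127, 139, 92, 61, 33, 21, 21, 22, 23]
([([278, 190, 59, 2, 79], [0.67, 0.016, 0.03]), ([288, 196, 31, 23, 371], [0.654, 0.015, 0.03]), ([337, 198, 19, 21, 267], [0.655, -0.035, 0.03]), ([310, 214, 18, 20, 271], [0.634, -0.006, 0.03]), ([335, 223, 18, 17, 257], [0.628, -0.035, 0.03]), ([286, 227, 17, 16, 247], [0.619, 0.022, 0.03])], np.uint64(5813), [[280, 265], [278, 190], [356, 192], [354, 266]])
```

apply_moves:
  commands:
    - {"fingers": 0, "tx": -0.02, "ty": -0.04, "tz": 0, "twist": 0}
    - {"fingers": 0, "tx": -0.05, "ty": -0.1, "tz": 0, "twist": 0}
    - {"fingers": 0, "tx": -0.09, "ty": -0.18, "tz": 0, "twist": 0}
    - {"fingers": 0, "tx": -0.13, "ty": -0.27, "tz": 0, "twist": 0}
    - {"fingers": 0, "tx": -0.17, "ty": -0.36, "tz": 0, "twist": 0}
    - {"fingers": 0, "tx": -0.21, "ty": -0.45, "tz": 0, "twist": 0}
    - {"fingers": 0, "tx": -0.26, "ty": -0.54, "tz": 0, "twist": 0}
    - {"fingers": 0, "tx": -0.3, "ty": -0.63, "tz": 0, "twist": 0}
    - {"fingers": 0, "tx": -0.34, "ty": -0.71, "tz": 0, "twist": 0}
    - {"fingers": 0, "tx": -0.37, "ty": -0.77, "tz": 0, "twist": 0}

```text
clock: 43.5
position: [0.522, 0.2219, 0.2424]
tool_rot: [-180.0, 0.1, 5.0]
wrist_force: [0.3, 0.3, -1.6]
grip_width: 0.0116
gripper_force: 20.0
```

apply_moves:
  commands:
    - {"fingers": 0, "tx": -0.03, "ty": -0.05, "tz": 0, "twist": -0.05}
    - {"fingers": 0, "tx": -0.06, "ty": -0.12, "tz": 0, "twist": -0.12}
    - {"fingers": 0, "tx": -0.09, "ty": -0.19, "tz": 0, "twist": -0.2}
    - {"fingers": 0, "tx": -0.12, "ty": -0.25, "tz": 0, "twist": -0.28}
    - {"fingers": 0, "tx": -0.13, "ty": -0.28, "tz": 0, "twist": -0.36}
    - {"fingers": 0, "tx": -0.13, "ty": -0.28, "tz": 0, "twist": -0.44}
    - {"fingers": 0, "tx": -0.13, "ty": -0.28, "tz": 0, "twist": -0.5}
    - {"fingers": 0, "tx": -0.13, "ty": -0.28, "tz": 0, "twist": -0.5}
    - {"fingers": 0, "tx": -0.13, "ty": -0.28, "tz": 0, "twist": -0.5}
    - {"fingers": 0, "tx": -0.13, "ty": -0.28, "tz": 0, "twist": -0.5}
  grip_force: 6

```text
clock: 44.5
position: [0.4782, 0.2998, 0.2425]
tool_rot: [-180.0, 0.0, 49.8]
wrist_force: [-0.7, -0.1, -2.7]
grip_width: 0.0122
gripper_force: 6.0
```

```bash
python3 - <<'E'
from rp import *
rep('24')
t=grab_frame("top")[:,:,::-1].copy();cv2.imwrite("pics/top24.png",t)
for r in range(150,212,3): print(r,t[r,296:362:3].max(1))
find(name="top",amin=20,amax=90)
E
```

```text
[0.4782 0.2998 0.2425] [-0.7 -0.1 -2.7] [ 0.03  0.1  -0.01]
40 wrist toprim 222.0 lip 83.0 | 50 wrist toprim 228.0 lip 112.0 | 60 wrist toprim 237.0 lip 141.0 | 70 wrist toprim 248.0 lip 170.0 | 80 wrist toprim 259.0 lip 199.0 | 90 wrist toprim 272.0 lip 229.0 | 100 wrist toprim 286.0 lip 259.0 | 110 wrist toprim 300.0 lip 289.0 | 120 wrist toprim 314.0 lip 319.0 | 
300 [132, 132, 133, 131, 134, 133, 132, 131, 132, 133, 132, 133, 133, 130, 131, 127, 207, 227, 200, 221, 204, 224, 217, 207, 226, 209, 205, 217, 176, 184, 181, 180, 136, 127, 90, 21, 28, 33, 30, 32]
316 [133, 133, 132, 132, 132, 133, 132, 134, 133, 134, 132, 132, 132, 133, 133, 222, 223, 209, 208, 224, 230, 214, 216, 221, 213, 177, 211, 225, 153, 190, 195, 196, 198, 23, 18, 26, 16, 25, 24, 47]
332 [133, 132, 131, 134, 134, 133, 133, 131, 132, 133, 133, 131, 133, 130, 131, 127, 204, 224, 215, 218, 210, 195, 205, 212, 212, 201, 192, 214, 154, 186, 190, 189, 155, 100, 65, 25, 25, 28, 32, 27]
150 [110 112 110 110 111 110 111 110 111 111 110 110 111 110 110 110 108 110
 104 107 230 110]
153 [111 110 111 111 109 110 110 110 110
[... 1159 characters left out ...]
4 233 234 234 233
 234 105 108 139]
192 [216 217 186 218 233 234 220 233 233 233 233 233 233 233 233 233 234 233
 234 133 129 143]
195 [216 218 219 182 233 233 233 233 234 234 233 233 233 233 233 234 234 234
 234 171 149 156]
198 [217 216 216 166 233 233 233 233 233 233 233 233 233 234 233 234 233 234
 233 233 191 138]
201 [218 220 221 195 233 233 233 233 233 233 233 233 233 230 229 193 148 149
 149 149 150 176]
204 [216 216 215 213 233 232 230 229 193 156 148 150 150 148 148 148 149 151
 149 149 144 218]
207 [180 178 180 181 147 149 148 149 149 148 148 150 148 147 147 148 146 134
 132 121 131 216]
210 [177 178 185 160 142 148 150 149 147 146 136 131 129 131 133 218 218 218
 217 216 215 209]
```

Six separate blocks show on the case floor in the top view, so the cup is empty. Now I'll swing it back toward upright over the pad with a light grip.

apply_moves:
  commands:
    - {"fingers": 0, "tx": 0, "ty": 0, "tz": 0.06, "twist": 0}
    - {"fingers": 0, "tx": 0, "ty": 0, "tz": 0.16, "twist": 0}
    - {"fingers": 0, "tx": 0, "ty": 0, "tz": 0.28, "twist": 0}
    - {"fingers": 0, "tx": 0, "ty": 0, "tz": 0.38, "twist": 0}
    - {"fingers": 0, "tx": 0, "ty": 0, "tz": 0.44, "twist": 0}
    - {"fingers": 0, "tx": 0.03, "ty": 0, "tz": 0.47, "twist": 0}
    - {"fingers": 0, "tx": -0.06, "ty": 0, "tz": 0.47, "twist": 0}
    - {"fingers": 0, "tx": -0.03, "ty": 0, "tz": 0.47, "twist": 0}
    - {"fingers": 0, "tx": 0.0, "ty": 0, "tz": 0.47, "twist": 0}
    - {"fingers": 0, "tx": 0.0, "ty": 0, "tz": 0.47, "twist": 0}
  grip_force: 3

```text
clock: 45.7
position: [0.4813, 0.3013, 0.1027]
tool_rot: [179.9, -0.2, 49.9]
wrist_force: [0.0, 0.7, -0.8]
grip_width: 0.0118
gripper_force: 3.0
```

```bash
python3 -c "
from rp import *
rep('25')"
```

```text
[0.4813 0.3013 0.1027] [ 0.   0.7 -0.8] [-0.08  0.14 -0.02]
40 wrist toprim 221.0 lip 83.0 | 50 wrist toprim 228.0 lip 112.0 | 60 wrist toprim 237.0 lip 141.0 | 70 wrist toprim 247.0 lip 170.0 | 80 wrist toprim 259.0 lip 200.0 | 90 wrist toprim 272.0 lip 229.0 | 100 wrist toprim 286.0 lip 259.0 | 110 wrist toprim 300.0 lip 289.0 | 120 wrist toprim 314.0 lip 319.0 | 
300 [132, 133, 132, 132, 136, 132, 132, 132, 133, 132, 133, 132, 133, 134, 134, 155, 200, 200, 201, 199, 196, 197, 198, 200, 194, 198, 122, 196, 193, 196, 198, 198, 142, 131, 93, 21, 22, 28, 25, 34]
316 [132, 132, 134, 131, 133, 132, 132, 135, 133, 133, 132, 134, 131, 132, 133, 206, 204, 207, 208, 205, 207, 202, 204, 204, 207, 143, 110, 23, 29, 26, 30, 22, 28, 28, 29, 25, 28, 30, 28, 24]
332 [133, 132, 133, 132, 131, 133, 132, 132, 132, 135, 131, 133, 132, 134, 134, 155, 202, 207, 208, 203, 202, 206, 206, 202, 201, 198, 118, 196, 195, 192, 196, 195, 158, 104, 68, 24, 28, 25, 33, 35]
```

apply_moves:
  commands:
    - {"fingers": 0, "tx": 0, "ty": 0, "tz": 0.03, "twist": 0}
    - {"fingers": 0, "tx": -0.01, "ty": 0, "tz": 0.055, "twist": 0}
    - {"fingers": 0, "tx": -0.03, "ty": 0, "tz": 0.07, "twist": 0}
    - {"fingers": 0, "tx": -0.06, "ty": 0, "tz": 0.076, "twist": 0}
    - {"fingers": 0, "tx": -0.09, "ty": 0, "tz": 0.08, "twist": 0}
    - {"fingers": 0, "tx": -0.12, "ty": 0, "tz": 0.084, "twist": 0}
    - {"fingers": 0, "tx": -0.15, "ty": 0, "tz": 0.09, "twist": 0}
    - {"fingers": 0, "tx": -0.18, "ty": 0, "tz": 0.096, "twist": 0}
    - {"fingers": 0, "tx": -0.21, "ty": 0, "tz": 0.105, "twist": 0}
    - {"fingers": 0, "tx": -0.21, "ty": 0, "tz": 0.105, "twist": 0}

```text
clock: 46.8
position: [0.437, 0.2501, 0.0697]
tool_rot: [-180.0, 0.1, 49.9]
wrist_force: [-1.1, -0.9, 0.6]
grip_width: 0.0121
gripper_force: 3.0
```

```bash
python3 -c "
from rp import *
rep('26')"
```

```text
[0.437  0.2501 0.0697] [-1.1 -0.9  0.6] [-0.25  0.18 -0.05]
40 wrist toprim 222.0 lip 83.0 | 50 wrist toprim 228.0 lip 112.0 | 60 wrist toprim 237.0 lip 140.0 | 70 wrist toprim 248.0 lip 170.0 | 80 wrist toprim 259.0 lip 199.0 | 90 wrist toprim 272.0 lip 229.0 | 100 wrist toprim 286.0 lip 259.0 | 110 wrist toprim 300.0 lip 289.0 | 120 wrist toprim 314.0 lip 319.0 | 
300 [134, 135, 134, 134, 203, 197, 199, 193, 193, 195, 197, 194, 195, 197, 197, 163, 162, 162, 163, 163, 163, 163, 147, 179, 175, 177, 178, 182, 227, 230, 246, 225, 126, 131, 93, 23, 27, 31, 32, 33]
316 [134, 135, 136, 135, 202, 202, 206, 203, 202, 203, 199, 200, 201, 203, 174, 163, 162, 162, 162, 163, 162, 164, 163, 181, 34, 38, 38, 36, 35, 32, 40, 39, 36, 32, 32, 36, 40, 39, 36, 29]
332 [133, 133, 134, 134, 206, 206, 206, 203, 201, 200, 205, 201, 200, 200, 196, 162, 161, 160, 160, 161, 160, 160, 145, 174, 175, 176, 172, 170, 224, 236, 225, 217, 135, 104, 66, 30, 27, 32, 31, 31]
```

apply_moves:
  commands:
    - {"fingers": 0, "tx": -0.04, "ty": 0, "tz": 0.012, "twist": 0}
    - {"fingers": 0, "tx": -0.08, "ty": 0, "tz": 0.03, "twist": 0}
    - {"fingers": 0, "tx": -0.115, "ty": 0, "tz": 0.05, "twist": 0}
    - {"fingers": 0, "tx": -0.15, "ty": 0, "tz": 0.072, "twist": 0}
    - {"fingers": 0, "tx": -0.18, "ty": 0, "tz": 0.1, "twist": 0}
    - {"fingers": 0, "tx": -0.21, "ty": 0, "tz": 0.13, "twist": 0}
    - {"fingers": 0, "tx": -0.235, "ty": 0, "tz": 0.165, "twist": 0}
    - {"fingers": 0, "tx": -0.255, "ty": 0, "tz": 0.2, "twist": 0}
    - {"fingers": 0, "tx": -0.27, "ty": 0, "tz": 0.235, "twist": 0}
    - {"fingers": 0, "tx": -0.28, "ty": 0, "tz": 0.265, "twist": 0}

```text
clock: 47.9
position: [0.3832, 0.1865, -0.0104]
tool_rot: [-180.0, 0.1, 49.9]
wrist_force: [-0.8, -1.7, 0.8]
grip_width: 0.0118
gripper_force: 3.0
```

```bash
python3 - <<'E'
from rp import *
rep('27')
t=grab_frame("top")[:,:,::-1].copy();cv2.imwrite("pics/top27.png",t)
E
```

```text
[ 0.3832  0.1865 -0.0104] [-0.8 -1.7  0.8] [-0.26  0.24  0.  ]
40 wrist toprim 222.0 lip 83.0 | 50 wrist toprim 228.0 lip 112.0 | 60 wrist toprim 237.0 lip 140.0 | 70 wrist toprim 248.0 lip 170.0 | 80 wrist toprim 259.0 lip 199.0 | 90 wrist toprim 272.0 lip 229.0 | 100 wrist toprim 286.0 lip 259.0 | 110 wrist toprim 300.0 lip 289.0 | 120 wrist toprim 314.0 lip 319.0 | 
300 [202, 202, 202, 202, 202, 202, 202, 202, 204, 203, 203, 204, 204, 205, 120, 121, 119, 116, 114, 112, 115, 118, 207, 162, 130, 129, 130, 133, 135, 132, 134, 132, 127, 128, 90, 21, 24, 27, 31, 30]
316 [203, 203, 205, 203, 204, 206, 204, 205, 206, 206, 206, 207, 206, 207, 112, 116, 111, 118, 114, 114, 115, 114, 144, 205, 56, 55, 56, 53, 55, 54, 51, 52, 50, 50, 47, 49, 49, 50, 48, 50]
332 [203, 203, 203, 203, 203, 204, 203, 203, 203, 203, 203, 202, 203, 204, 116, 117, 116, 118, 120, 117, 115, 118, 206, 141, 106, 121, 119, 122, 135, 134, 135, 136, 133, 100, 65, 28, 25, 31, 31, 33]
```

apply_moves:
  commands:
    - {"fingers": 0.2, "tx": 0, "ty": 0, "tz": 0, "twist": 0}
    - {"fingers": 0.4, "tx": 0, "ty": 0, "tz": 0, "twist": 0}
    - {"fingers": 0.4, "tx": 0, "ty": 0, "tz": 0, "twist": 0}
    - {"fingers": 0.4, "tx": 0, "ty": 0, "tz": 0, "twist": 0}
    - {"fingers": 0.4, "tx": 0, "ty": 0, "tz": -0.05, "twist": 0}
    - {"fingers": 0.4, "tx": 0, "ty": 0, "tz": -0.15, "twist": 0}
    - {"fingers": 0.4, "tx": 0, "ty": 0, "tz": -0.3, "twist": 0}
    - {"fingers": 0.2, "tx": 0, "ty": 0, "tz": -0.45, "twist": 0}
    - {"fingers": 0.1, "tx": 0, "ty": 0, "tz": -0.6, "twist": 0}
    - {"fingers": 0, "tx": 0, "ty": 0, "tz": -0.7, "twist": 0}

```text
clock: 49.05
position: [0.3851, 0.1874, 0.2041]
tool_rot: [179.8, -0.2, 49.9]
wrist_force: [-0.4, -0.5, 0.4]
grip_width: 0.0179
gripper_force: 0.0
```

```bash
python3 - <<'E'
from rp import *
st=get_state();print(st["position"])
for nm in ("wrist",):
    im=grab_frame(nm)[:,:,::-1].copy();cv2.imwrite(f"pics/{nm}28.png",im);hsv=cv2.cvtColor(im,cv2.COLOR_BGR2HSV);H,S,V=[hsv[:,:,i].astype(int) for i in range(3)]
    o=((H<22)&(S>90)&(V>90)).astype(np.uint8);n,l,s,c=cv2.connectedComponentsWithStats(o)
    pts=np.vstack([np.argwhere(l==k)[:,::-1] for k in range(1,n) if s[k,4]>60 and np.linalg.norm(onz(nm,c[k],.003,st)[0,:2]-[.45,.267])<.08])
    w=onz(nm,pts,.003,st)[:,:2].astype(np.float32);print("pad",cv2.minEnclosingCircle(w))
    g=((S<60)&(V>60)).astype(np.uint8);n,l,s,c=cv2.connectedComponentsWithStats(g)
    for k in range(1,n):
        if s[k,4]>1500:
            w=onz(nm,np.argwhere(l==k)[:,::-1],.053,st)[:,:2].astype(np.float32);print(s[k],"circle@rim",cv2.minEnclosingCircle(w))
t=grab_frame("top")[:,:,::-1].copy();cv2.imwrite("pics/top28.png",t)
E
```

```text
[0.3850592  0.18739939 0.20411479]
pad ((0.45006927847862244, 0.268242746591568), 0.05967643857002258)
[ 265   80  100   99 7649] circle@rim ((0.4399413764476776, 0.2556666135787964), 0.046918150037527084)
[  364   109   276   335 35230] circle@rim ((0.5210129618644714, -0.11507775634527206), 0.2752222716808319)
[ 132  148   61   67 3150] circle@rim ((0.2928290367126465, 0.3206820487976074), 0.03502042964100838)
[ 251  290  132  152 7156] circle@rim ((0.263140469789505, 0.04334312677383423), 0.11876057833433151)
[    0   318   270   124 14627] circle@rim ((0.0018921970622614026, 0.18738402426242828), 0.23568858206272125)
[ 527  409  113   71 2663] circle@rim ((0.48579734563827515, -0.6174590587615967), 0.239331915974617)
[   0  416  120   64 2300] circle@rim ((-0.38206976652145386, 0.13774824142456055), 0.2331552952528)
```

The cup stands upright with its rim circle at (.440,.256). The pad is at (.450,.268), so it is 16 mm off centre, inside the limit. Next is the cover.

```bash
python3 - <<'E'
from rp import *
p=onz("top",[(352,130.5),(361.3,181.8)],.1875);print("cover top",p.round(4),p.mean(0))
t=cv2.imread("pics/top28.png")
for r in (140,150,160,170): print(r,[(c,int(t[r,c].max())) for c in range(340,372,2)])
st=get_state();rel(.6274+.0024,-.0598-.030,.23,94.6)
E
```

```text
cover top [[ 0.6819 -0.0556  0.1875]
 [ 0.5737 -0.0654  0.1875]] [ 0.62782409 -0.06050575  0.1875    ]
140 [(340, 112), (342, 111), (344, 111), (346, 111), (348, 110), (350, 107), (352, 173), (354, 224), (356, 111), (358, 112), (360, 111), (362, 111), (364, 110), (366, 112), (368, 111), (370, 70)]
150 [(340, 111), (342, 111), (344, 112), (346, 112), (348, 112), (350, 104), (352, 103), (354, 195), (356, 231), (358, 115), (360, 111), (362, 109), (364, 111), (366, 111), (368, 111), (370, 111)]
160 [(340, 150), (342, 148), (344, 149), (346, 150), (348, 113), (350, 148), (352, 104), (354, 104), (356, 217), (358, 226), (360, 217), (362, 218), (364, 219), (366, 220), (368, 220), (370, 219)]
170 [(340, 130), (342, 128), (344, 131), (346, 217), (348, 222), (350, 104), (352, 128), (354, 100), (356, 102), (358, 219), (360, 224), (362, 217), (364, 217), (366, 218), (368, 218), (370, 219)]
rel [-0.186  1.215 -0.077] twist -0.497 yaw 49.9
```

apply_moves:
  commands:
    - {"fingers": 0, "tx": -0.01, "ty": 0.04, "tz": -0.04, "twist": 0}
    - {"fingers": 0, "tx": -0.02, "ty": 0.12, "tz": -0.08, "twist": 0}
    - {"fingers": 0, "tx": -0.04, "ty": 0.23, "tz": -0.08, "twist": 0}
    - {"fingers": 0, "tx": -0.055, "ty": 0.35, "tz": -0.08, "twist": 0}
    - {"fingers": 0, "tx": -0.07, "ty": 0.47, "tz": -0.08, "twist": 0}
    - {"fingers": 0, "tx": -0.09, "ty": 0.59, "tz": -0.08, "twist": 0}
    - {"fingers": 0, "tx": -0.11, "ty": 0.71, "tz": -0.08, "twist": 0}
    - {"fingers": 0, "tx": -0.125, "ty": 0.81, "tz": -0.08, "twist": 0}
    - {"fingers": 0, "tx": -0.135, "ty": 0.88, "tz": -0.08, "twist": 0}
    - {"fingers": 0, "tx": -0.14, "ty": 0.92, "tz": -0.08, "twist": 0}

```text
clock: 50.15
position: [0.5684, -0.0251, 0.2227]
tool_rot: [-179.8, 0.1, 49.8]
wrist_force: [-0.3, 0.1, -0.3]
grip_width: 0.0005
gripper_force: 0.0
```

apply_moves:
  commands:
    - {"fingers": 0, "tx": -0.01, "ty": 0.06, "tz": 0, "twist": -0.08}
    - {"fingers": 0, "tx": -0.02, "ty": 0.14, "tz": 0, "twist": -0.16}
    - {"fingers": 0, "tx": -0.035, "ty": 0.22, "tz": 0, "twist": -0.25}
    - {"fingers": 0, "tx": -0.045, "ty": 0.28, "tz": 0, "twist": -0.34}
    - {"fingers": 0, "tx": -0.046, "ty": 0.295, "tz": 0, "twist": -0.43}
    - {"fingers": 0, "tx": -0.046, "ty": 0.295, "tz": 0, "twist": -0.497}
    - {"fingers": 0, "tx": -0.046, "ty": 0.295, "tz": 0, "twist": -0.497}
    - {"fingers": 0, "tx": -0.046, "ty": 0.295, "tz": 0, "twist": -0.497}
    - {"fingers": 0, "tx": -0.046, "ty": 0.295, "tz": 0, "twist": -0.497}
    - {"fingers": 0, "tx": -0.046, "ty": 0.295, "tz": 0, "twist": -0.497}

```text
clock: 51.15
position: [0.6268, -0.0901, 0.2245]
tool_rot: [-180.0, -0.0, 94.6]
wrist_force: [-0.0, 0.5, 0.7]
grip_width: 0.0006
gripper_force: 0.0
```

```bash
python3 - <<'E'
from rp import *
rel(.6276+.0024,-.060-.030,.1405,94.6)
rel(.6276+.0008,-.060-.010,.1405,94.6)
im=grab_frame("wrist")[:,:,::-1].copy();cv2.imwrite("pics/w29.png",im)
E
```

```text
rel [-0.     0.011  0.28 ] twist -0.0 yaw 94.6
rel [0.066 0.011 0.28 ] twist -0.0 yaw 94.6
```

apply_moves:
  commands:
    - {"fingers": 0, "tx": 0, "ty": 0.011, "tz": 0.05, "twist": 0}
    - {"fingers": 0, "tx": 0, "ty": 0.011, "tz": 0.12, "twist": 0}
    - {"fingers": 0, "tx": 0, "ty": 0.011, "tz": 0.2, "twist": 0}
    - {"fingers": 0, "tx": 0, "ty": 0.011, "tz": 0.26, "twist": 0}
    - {"fingers": 0, "tx": 0, "ty": 0.011, "tz": 0.28, "twist": 0}
    - {"fingers": 0, "tx": 0, "ty": 0.011, "tz": 0.28, "twist": 0}
    - {"fingers": 0, "tx": 0, "ty": 0.011, "tz": 0.28, "twist": 0}
    - {"fingers": 0, "tx": 0, "ty": 0.011, "tz": 0.28, "twist": 0}
    - {"fingers": 0, "tx": 0, "ty": 0.011, "tz": 0.28, "twist": 0}
    - {"fingers": 0, "tx": 0, "ty": 0.011, "tz": 0.28, "twist": 0}

```text
clock: 52.2
position: [0.6306, -0.0902, 0.1413]
tool_rot: [179.9, 0.0, 94.6]
wrist_force: [-0.4, -0.2, -0.4]
grip_width: 0.0006
gripper_force: 0.0
```

apply_moves:
  commands:
    - {"fingers": 0, "tx": 0.05, "ty": 0, "tz": 0, "twist": 0}
    - {"fingers": 0, "tx": 0.095, "ty": 0, "tz": 0.003, "twist": 0}
    - {"fingers": 0, "tx": 0.146, "ty": 0, "tz": 0.008, "twist": 0}
    - {"fingers": 0, "tx": 0.185, "ty": 0, "tz": 0.02, "twist": 0}
    - {"fingers": 0, "tx": 0.221, "ty": 0, "tz": 0.037, "twist": 0}
    - {"fingers": 0, "tx": 0.256, "ty": 0, "tz": 0.058, "twist": 0}
    - {"fingers": 0, "tx": 0.286, "ty": 0, "tz": 0.084, "twist": 0}
    - {"fingers": 0, "tx": 0.313, "ty": 0, "tz": 0.114, "twist": 0}
    - {"fingers": 0, "tx": 0.336, "ty": 0, "tz": 0.146, "twist": 0}
    - {"fingers": 0, "tx": 0.354, "ty": 0, "tz": 0.182, "twist": 0}

```text
clock: 53.2
position: [0.6216, 0.0163, 0.085]
tool_rot: [-180.0, -0.0, 94.6]
wrist_force: [0.2, -0.1, 1.8]
grip_width: 0.0004
gripper_force: 0.3
```

```bash
python3 - <<'E'
from rp import *
st=get_state();print(st["position"],st["wrist_force"])
im=grab_frame("side")[:,:,::-1].copy();cv2.imwrite("pics/s30.png",im);i=grab_frame("wrist")[:,:,::-1].copy();cv2.imwrite("pics/w30.png",i)
yt=np.array([-.0802,.9968]);h=np.array([.6276,-.060])
for ph in (0,60,75,85):
    f=np.radians(ph);e=h+yt*.110*np.sin(f);print(ph,proj("side",[np.r_[e+[-.055,0],.0775+.11*np.cos(f)],np.r_[e+[.055,0],.0775+.11*np.cos(f)]]).round().tolist())
for r in range(190,290,6): print(r,im[r,205:300:6].max(1))
E
```

```text
[0.62157266 0.01634293 0.08497187] [ 0.1631282  -0.06137601  1.80338656]
0 [[249.0, 204.0], [199.0, 224.0]]
60 [[285.0, 248.0], [236.0, 271.0]]
75 [[289.0, 262.0], [241.0, 286.0]]
85 [[291.0, 271.0], [243.0, 295.0]]
190 [119 118 121 114  66 111  44  61 132 207 131 127  83  62  70  77]
196 [119 121 121  49  47 128  62  50 137 129 135 138  92  48  71  53]
202 [122 120 120 114  82  63  62  73 131 129 101  44  95 137 141 131]
208 [100 114  77  49  64 111  49  70  85  45  97  79 118 109  84 135]
214 [ 74  73  73 122 128  72  61  48 107 101  70  64  49 117 121 120]
220 [ 66  72  73  73  71  51  50  99  71  67  74  46  61 119 120 120]
226 [132  55  69  76  55 120  68 114  65  47  64 119 121 121 119 121]
232 [146 146 106  60 125 125  92 128  60 128 123 120 121 121 121 122]
238 [122 144 146 130 117 115 122 143 130 132 122 123 123 122 124 121]
244 [124 124 133 143 126 123 122 143 131 132 125 123 124 122 121 121]
250 [241 189 124 126 125 126 124 145 132 127 132 131 133 130 123 124]
256 [207 229 240 139 125 124 197 145 131 127 243 245 229  82 109 122]
262 [243 190 213 240 233 245 244 180 160 166 247 150 124  52  94 122]
268 [241 242 240 245 246 245 246 246 245 194 155 189 157  50  95 124]
274 [240 246 246 245 246 246 246 221 158 158 159 159 158 218 101 122]
280 [240 240 146 144 144 148 153 244 250 203 159 159 160 228 142 105]
286 [242 160 177 192 146 146 174 250 250 250 248 142  93 143 138 124]
```

apply_moves:
  commands:
    - {"fingers": 0, "tx": 0.008, "ty": 0, "tz": 0.02, "twist": 0}
    - {"fingers": 0, "tx": 0.015, "ty": 0, "tz": 0.037, "twist": 0}
    - {"fingers": 0, "tx": 0.021, "ty": 0, "tz": 0.06, "twist": 0}
    - {"fingers": 0, "tx": 0.025, "ty": 0, "tz": 0.084, "twist": 0}
    - {"fingers": 0, "tx": 0.029, "ty": 0, "tz": 0.1, "twist": 0}
    - {"fingers": 0, "tx": 0.031, "ty": 0, "tz": 0.112, "twist": 0}
    - {"fingers": 0, "tx": 0.033, "ty": 0, "tz": 0.12, "twist": 0}
    - {"fingers": 0, "tx": 0.033, "ty": 0, "tz": 0.126, "twist": 0}
    - {"fingers": 0, "tx": 0.033, "ty": 0, "tz": 0.13, "twist": 0}
    - {"fingers": 0, "tx": 0.033, "ty": 0, "tz": 0.13, "twist": 0}

```text
clock: 54.3
position: [0.6206, 0.0258, 0.0465]
tool_rot: [-180.0, -0.0, 94.6]
wrist_force: [0.1, -0.4, -0.7]
grip_width: 0.0005
gripper_force: 0.0
```

```bash
python3 - <<'E'
from rp import *
st=get_state();print(st["position"],st["wrist_force"])
E
```

```text
[0.62059139 0.02580032 0.04646238] [ 0.12937774 -0.43807906 -0.68636531]
```

apply_moves:
  commands:
    - {"fingers": 0, "tx": 0, "ty": 0, "tz": 0.004, "twist": 0}
    - {"fingers": 0, "tx": 0, "ty": 0, "tz": 0.008, "twist": 0}
    - {"fingers": 0, "tx": 0, "ty": 0, "tz": 0.012, "twist": 0}
    - {"fingers": 0, "tx": 0, "ty": 0, "tz": 0.016, "twist": 0}
    - {"fingers": 0, "tx": 0, "ty": 0, "tz": 0.02, "twist": 0}
    - {"fingers": 0, "tx": 0, "ty": 0, "tz": 0.022, "twist": 0}
    - {"fingers": 0, "tx": 0, "ty": 0, "tz": 0.022, "twist": 0}
    - {"fingers": 0, "tx": 0, "ty": 0, "tz": 0.022, "twist": 0}
    - {"fingers": 0, "tx": 0, "ty": 0, "tz": 0.022, "twist": 0}
    - {"fingers": 0, "tx": 0, "ty": 0, "tz": 0.022, "twist": 0}

```text
clock: 55.3
position: [0.6212, 0.0258, 0.0427]
tool_rot: [179.9, 0.0, 94.6]
wrist_force: [-5.3, 1.2, 13.8]
grip_width: 0.0003
gripper_force: 7.1
```

```bash
python3 - <<'E'
from rp import *
st=get_state();print(st["position"],st["wrist_force"])
im=grab_frame("wrist")[:,:,::-1].copy();cv2.imwrite("pics/w31.png",im);s=grab_frame("side")[:,:,::-1].copy();cv2.imwrite("pics/s31.png",s)
for r in range(216,300,6): print(r,s[r,190:306:6].max(1))
E
```

```text
[0.62120976 0.02577379 0.04267742] [-5.28289928  1.15285016 13.84360545]
216 [ 64  65 119 159 138 128 122  61  74 127  39 139 211 131 135 184  68  49
  56  60]
222 [ 64  66 120 121 121 121 117  43  47 128  42 144 136 132 126  51  91 143
 140 129]
228 [119 121 121 121 120 121 116  70  51  59 142 145 129  59  68 103 120 119
  89 127]
234 [122 121 122  81  75  77  52 127 116  74  72  57  73 105  74  72  98 120
 121 124]
240 [242 147  66  83  80  77  77 101  74  61  60 115  77  85  53  49 120 123
 123 121]
246 [217 236 191  72  69  76  80  80  71  56  57  86  60  56  54 119 123 122
 121 122]
252 [241 183 218 100 135  64  78  64  77 134 129 110  57 116 123 124 122 123
 122 123]
258 [239 241 234 180 148 148 116 134 140 158 144 133 120 128 125  86  57 124
 122 123]
264 [240 240 239 243 196 158 147 138 250 250 148 135 111 188 125  94  52 124
 123 122]
270 [239 241 243 242 240 249 246 141 250 250 168 136 110 202 250 223  50 123
 123 124]
276 [242 240 242 235 250 251 250 251 250 241 159 136 107 215 250 250 250 142
 122 124]
282 [215 236 242 179 181 250 250 250 250 250 250 161 116 250 227 203 143 108
 124 124]
288 [241 192 219 214 161 162 249 250 250 250 250 251 250 145  87 142 143 127
 126 127]
294 [237 243 212 206 161 162 163 208 250 250 250 250 169  88  88 143 142 126
 126 126]
```

apply_moves:
  commands:
    - {"fingers": 0, "tx": 0, "ty": 0, "tz": 0.006, "twist": 0}
    - {"fingers": 0, "tx": 0, "ty": 0, "tz": 0.006, "twist": 0}
    - {"fingers": 0, "tx": 0, "ty": 0, "tz": -0.02, "twist": 0}
    - {"fingers": 0, "tx": 0, "ty": 0, "tz": -0.1, "twist": 0}
    - {"fingers": 0, "tx": 0, "ty": 0, "tz": -0.2, "twist": 0}
    - {"fingers": 0, "tx": -0.03, "ty": -0.1, "tz": -0.3, "twist": 0}
    - {"fingers": 0, "tx": -0.06, "ty": -0.2, "tz": -0.4, "twist": 0}
    - {"fingers": 0, "tx": -0.1, "ty": -0.35, "tz": -0.4, "twist": 0}
    - {"fingers": 0.2, "tx": -0.12, "ty": -0.5, "tz": -0.4, "twist": 0}
    - {"fingers": 0.4, "tx": -0.13, "ty": -0.6, "tz": -0.4, "twist": 0}

```text
clock: 56.4
position: [0.4419, -0.028, 0.1603]
tool_rot: [-180.0, 0.0, 94.6]
wrist_force: [0.6, -0.0, 0.3]
grip_width: 0.0121
gripper_force: 0.0
```

```bash
python3 - <<'E'
from rp import *
st=get_state();print(st["position"])
t=grab_frame("top")[:,:,::-1].copy();cv2.imwrite("pics/top32.png",t);s=grab_frame("side")[:,:,::-1].copy();cv2.imwrite("pics/s32.png",s)
w=grab_frame("wrist")[:,:,::-1].copy();cv2.imwrite("pics/w32.png",w)
# dot: dark component on white within cover
for nm,im in (("top",t),("side",s),("wrist",w)):
    exp=proj(nm,[.623,-.005,.080],st)[0];v=im.max(2);g=(v<150).astype(np.uint8)
    x0,y0=(exp-25).astype(int);sub=g[y0:y0+50,x0:x0+50];n,l,S,c=cv2.connectedComponentsWithStats(sub)
    print(nm,exp.round(1),[(S[k].tolist(),(c[k]+[x0,y0]).round(1).tolist()) for k in range(1,n) if S[k,4]>4])
    q=exp.round().astype(int)
    for r in range(q[1]-26,q[1]+27,4): print(v[r,q[0]-28:q[0]+29:4])
E
```

```text
[ 0.44192746 -0.02799433  0.16034348]
top [328.7 178.1] [([0, 0, 50, 50, 1778], [324.9, 177.7])]
[112 112 111 129 141 124 140  75 128 127 124 123 118 114 110]
[111 133 163 141 123 141 139 101 140 137 134 133 131 127 127]
[218 234 175 141  67 140  99 139 145 143 143 138 139 137 135]
[219 234 124 139 126 140  74 148 148 149 148 145 145 144 143]
[147 234 140 125 140 139  83 152 150 150 150 150 148 148 147]
[163 211 141  67 142 106 135 155 154 153 152 153 151 151 149]
[146 133 140 122 140  75 153 160 160 158 156 156 155 154 154]
[122 140 127 141 141  74 158 159 160 159 159 159 159 158 158]
[112 139  82 140 113  85 152 155 156 158 159 159 161 161 159]
[120 140 108 142  79 110 146 148 150 151 153 155 157 159 160]
[140 138 140 143  74 131 141 143 143 144 146 148 150 151 154]
[138  83 142 127  74 131 136 135 137 139 139 141 143 144 146]
[141 110 141  84  75 125 127 129 130 133 134 137 138 138 141]
[139 140 142  75  79 118 121 124 124 125 127 130 130 132 133]
side [248.2 273.4] [([0, 0, 50, 15, 460], [247.5, 252.7]), ([37, 38, 13, 12, 92], [268.1, 292.8])]
[126 126 125 127 127 126 128 125 125
[... 1061 characters left out ...]
4 224 224 224 224]
[225 225 225 225 224 224 224 224 223 224 224 224 224 224 225]
[224 224 224 225 225 224 225 229 231 224 225 224 224 224 223]
[224 224 225 225 225 225 227  35  36 214 224 224 225 225 224]
[224 224 224 225 225 225  13 229 235  21 224 224 224 225 224]
[225 225 224 225 225 224 122  67  44 231 224 224 225 224 224]
[224 225 224 224 225 225 226 191 199 224 224 224 224 224 224]
[225 225 224 224 225 225 226 225 225 225 225 224 224 224 224]
[225 224 225 224 224 225 225 225 225 225 224 224 225 224 224]
[225 225 225 224 224 224 224 224 225 224 224 225 223 224 224]
[225 225 225 225 224 223 226 224 225 224 225 224 224 223 223]
[225 225 224 224 225 225 225 224 225 224 225 224 225 224 224]
```

```bash
python3 - <<'E'
from rp import *
st=get_state()
w=cv2.imread("pics/w32.png");s=cv2.imread("pics/s32.png")
d=onz("wrist",(527.8,231.3),.080,st)[0];print("dot wrist",d, "side pred",proj("side",d))
v=s.max(2).astype(int);y,x=np.mgrid[262:290,236:262];wt=np.clip(235-v[262:290,236:262],0,None)*(v[262:290,236:262]<235);print("side dot",(x*wt).sum()/wt.sum(),(y*wt).sum()/wt.sum(),wt.sum(), "px z+5",proj("side",d+[0,0,.005]))
o1,d1=ray("wrist",(527.8,231.3),st);o2,d2=ray("side",((x*wt).sum()/wt.sum(),(y*wt).sum()/wt.sum()))
a=np.linalg.lstsq(np.c_[d1[0],-d2[0]],o2-o1,rcond=None)[0];print("tri",o1+d1[0]*a[0],o2+d2[0]*a[1])
# knob in wrist
k=proj("wrist",[.533,-.0125,.074],st)[0];print("knob pred",k)
vw=w.max(2);x0,y0=(k-30).astype(int);n,l,S,c=cv2.connectedComponentsWithStats((vw[y0:y0+60,x0:x0+60]<60).astype(np.uint8))
for q in range(1,n):
    if S[q,4]>20:
        pts=np.argwhere(l==q)[:,::-1]+[x0,y0];print(S[q],(c[q]+[x0,y0]).round(1),pts.min(0),pts.max(0))
for r in range(y0,y0+60,4): print(r,vw[r,x0:x0+60:4])
E
```

```text
dot wrist [ 0.62623214 -0.00374435  0.08      ] side pred [[247.18964053 274.4148062 ]]
side dot 248.0917544947303 274.52200867947926 1613 px z+5 [[247.02528436 272.27110436]]
tri [ 0.62581608 -0.00361679  0.08061215] [ 0.62509231 -0.00247066  0.07988139]
knob pred [427.94343092 229.58128599]
[  6   7  33  33 652] [419.2 221.7] [403 206] [435 238]
199 [108 105 102  99  96  89  91  89  90  86 100 134 138 101 151]
203 [132 133 133 132 133 133 133 131 133 134 130 133 132 133 151]
207 [134 133 122  13  10 106 132 133 133 133 133 131 132 133 152]
211 [132 136  23  15  23  14  49 135 133 132 132 132 132 131 150]
215 [133 131  25  18  16  27  16  11 134 133 133 134 132 132 152]
219 [133 135  16  27  23  20  16  39  34 124 132 133 133 136 151]
223 [132 135 135  16  22  25  44  37  37  38 134 131 135 139 150]
227 [132 133 132 137  20  34  40  44  40  37 137 132 132 145 150]
231 [110 109 110 110 113  28  40  41  39  38 206 208  81 151 150]
235 [110 111 111 110 110 110  38  39  40  96 204 208  74 151 151]
239 [109 110 109 110 110 110 111 117 112 123 208 209  82 150 150]
243 [112 111 110 112 111 109 110 110 108 130 209 209  88 153 150]
247 [110 110 110 109 111 109 111 110 108 139 207 209 101 149 151]
251 [110 109 109 110 109 109 111 109 110 147 205 210 124 150 151]
255 [111 110 109 110 110 110 109 110 108 160 204 204 137 151 149]
```

```bash
python3 - <<'E'
from rp import *
s=cv2.imread("pics/s32.png");v=s.max(2)
for r in range(210,244,2): print(r,v[r,180:206])
d=np.array([.6257,-.0030]);yt=np.array([-.0802,.9968])
for a in (.16,.165,.17,.175): print(a,proj("side",np.r_[d-a*yt,.099]).round(1))
rel(.533,-.0125,.13,184.6)
rel(.533,-.0125,.016,184.6)
E
```

```text
210 [119 121 116  90  73  68  67  66  63  62  64  65  64  64  66  64  69  73
  93 118 124 126 123 122 120 121]
212 [121 119 111  92  71  66  67  67  65  65  64  65  65  63  63  66  66  71
  84 106 116 119 121 121 121 120]
214 [123 121 116 103  78  67  69  67  63  64  64  63  63  62  63  63  66  70
  77 100 116 122 121 122 121 121]
216 [121 120 121 107  82  68  69  67  66  67  65  65  64  63  65  68  67  67
  75  96 117 121 122 121 122 132]
218 [121 122 120 112  90  71  69  67  67  67  65  61  63  64  65  64  65  66
  72  91 114 122 122 122 122 125]
220 [120 122 120 116  96  77  69  67  67  67  65  65  64  62  65  64  64  66
  72  89 114 120 119 120 120 122]
222 [119 121 122 120 110  86  70  68  67  68  67  66  65  65  65  67  67  72
  86 105 118 122 123 120 121 123]
224 [122 120 120 122 120 114 102  92  84  79  74  73  78  77  80  94 106 111
 118 121 122 121 122 124 122 120]
226 [121 121 121 122 123 121 120 122 121 120 116 110 110 107 107 117 122 122
 123 121 123 121 122 122 121 120]
228 [120 122 119 121 122 122 120 121 122 123 121 115 113 109 108 114 120 122
 122 122 124 123 123 123
[... 262 characters left out ...]
01 101 117 123 122 121 120 118 116 119 124 123
 123 122 123 124 122 122 123 124]
236 [114 110 100  88  86  93 117 147 164 157 138 125 122 124 123 123 124 122
 125 121 123 123 124 125 126 120]
238 [176 177 165 179 215 224 231 239 241 238 225 197 164 141 128 124 124 122
 125 123 123 124 122 124 125 124]
240 [210 214 215 216 224 231 236 240 242 243 243 242 239 232 217 177 149 130
 125 123 122 123 124 124 124 124]
242 [182 191 204 214 218 218 219 222 227 233 238 240 242 243 242 240 234 222
 191 160 137 127 125 126 125 123]
0.16 [[194.5 234.5]]
0.165 [[193.  233.6]]
0.17 [[191.5 232.7]]
0.175 [[190.  231.8]]
rel [0.028 0.301 0.103] twist 0.999 yaw 94.5
rel [0.028 0.301 0.483] twist 0.999 yaw 94.5
```

apply_moves:
  commands:
    - {"fingers": 0.5, "tx": 0.003, "ty": 0.03, "tz": 0, "twist": -0.09}
    - {"fingers": 0.5, "tx": 0.007, "ty": 0.08, "tz": 0, "twist": -0.18}
    - {"fingers": 0.5, "tx": 0.012, "ty": 0.13, "tz": 0, "twist": -0.28}
    - {"fingers": 0.5, "tx": 0.017, "ty": 0.19, "tz": 0, "twist": -0.37}
    - {"fingers": 0.5, "tx": 0.022, "ty": 0.24, "tz": 0, "twist": -0.47}
    - {"fingers": 0.5, "tx": 0.026, "ty": 0.28, "tz": 0, "twist": -0.56}
    - {"fingers": 0.5, "tx": 0.028, "ty": 0.3, "tz": 0, "twist": -0.66}
    - {"fingers": 0.5, "tx": 0.028, "ty": 0.301, "tz": 0, "twist": -0.75}
    - {"fingers": 0.5, "tx": 0.028, "ty": 0.301, "tz": 0, "twist": -0.84}
    - {"fingers": 0.5, "tx": 0.028, "ty": 0.301, "tz": 0, "twist": -0.93}

```text
clock: 57.55
position: [0.5355, -0.0118, 0.1599]
tool_rot: [180.0, 0.0, 178.7]
wrist_force: [1.0, 0.1, 0.1]
grip_width: 0.0468
gripper_force: 0.0
```

```bash
python3 - <<'E'
from rp import *
st=get_state();print(st["position"],st["tool_rot"])
w=grab_frame("wrist")[:,:,::-1].copy();cv2.imwrite("pics/w33.png",w);v=w.max(2)
k=proj("wrist",[[.533,-.0125,.074],[.6257,-.003,.08],[.6385,-.165,.099]],st);print(k)
x0,y0=(k[0]-26).astype(int)
for r in range(y0,y0+52,4): print(r,v[r,x0:x0+52:4])
x0,y0=(k[2]-20).astype(int);print(x0)
for r in range(max(y0,0),y0+44,3): print(r,v[r,max(x0,0):x0+40:2])
rel(.533,-.0125,.016,184.6)
E
```

```text
[ 0.53551589 -0.01180545  0.15992458] [1.79993024e+02 2.67620008e-02 1.78692288e+02]
[[315.44373764 238.03781178]
 [328.68055518 341.53138708]
 [150.92928706 361.17088429]]
212 [114 114 115 144 139 116  22  19  19 132 137 114 115]
216 [114 116 113 140 140  20  26  28  22  40 136  96 115]
220 [115 116 115 109 142  20  26  26  23  21 136 103 116]
224 [117 117 115 119 139  27  50  53  51  22 137 120 113]
228 [114 114 114 115 142  43  42  42  42  40 140 125 116]
232 [116 116 115 113 123  43  42  39  42  41 140 135 115]
236 [115 113 115 116 141  41  42  38  36  35 139 134 115]
240 [115 113 116 115 141 112  37  35  39 144 137 136 113]
244 [114 114 113 113 137 138 138 140 138 138 137 136 203]
248 [173 197 207 207 147 137 138 136 138 136 137 136 210]
252 [211 209 210 212 165 137 139 138 136 135 136 137 179]
256 [210 209 211 150 109 137 137 135 133 136 139 137 139]
260 [131 143 146 157 158 161 164 163 163 163 160 161 163]
130
341 [42 39 37 42 38 40 34 40 38 36 42 45 39 41 40 40 41 37 37 41]
344 [42 41 38 38 40 41 40 36 40 39 41 40 43 40 39 38 40 39 40 41]
347 [38 39 41 40 42 40 39 37 42 39 38
[... 170 characters left out ...]
0 40 42 39 40 39 42 42 38 42 35 40 39 40 41 42 41 44 39]
359 [40 44 42 36 43 40 42 42 41 41 38 39 39 43 41 44 43 43 43 38]
362 [41 40 39 39 40 39 45 43 39 36 38 39 42 38 40 44 43 34 40 41]
365 [42 37 41 42 38 37 34 38 43 40 44 37 40 42 38 42 43 41 42 42]
368 [39 39 37 41 37 45 39 41 38 42 39 41 42 39 39 38 42 42 42 36]
371 [44 40 33 40 38 41 40 36 38 37 38 41 43 38 35 38 41 42 42 41]
374 [58 56 54 50 47 46 40 39 39 39 38 43 38 37 41 38 37 36 39 41]
377 [61 58 62 56 59 61 63 60 55 58 61 59 61 60 58 55 54 47 46 42]
380 [59 58 60 57 60 57 56 60 60 61 59 61 60 61 63 60 60 62 61 61]
383 [67 65 69 70 67 68 67 66 66 59 59 59 58 59 58 64 61 62 61 61]
rel [ 0.008 -0.002  0.48 ] twist -0.061 yaw 179.1
```

apply_moves:
  commands:
    - {"fingers": 0.5, "tx": 0.013, "ty": -0.002, "tz": 0.05, "twist": -0.061}
    - {"fingers": 0.5, "tx": 0.013, "ty": -0.002, "tz": 0.14, "twist": -0.061}
    - {"fingers": 0.5, "tx": 0.013, "ty": -0.002, "tz": 0.25, "twist": -0.061}
    - {"fingers": 0.5, "tx": 0.013, "ty": -0.002, "tz": 0.36, "twist": -0.061}
    - {"fingers": 0.5, "tx": 0.013, "ty": -0.002, "tz": 0.44, "twist": -0.061}
    - {"fingers": 0.5, "tx": 0.013, "ty": -0.002, "tz": 0.475, "twist": -0.061}
    - {"fingers": 0.5, "tx": 0.013, "ty": -0.002, "tz": 0.475, "twist": -0.061}
    - {"fingers": 0.1, "tx": 0.013, "ty": -0.002, "tz": 0.475, "twist": -0.061}
    - {"fingers": 0, "tx": 0.013, "ty": -0.002, "tz": 0.475, "twist": -0.061}
    - {"fingers": 0, "tx": 0.013, "ty": -0.002, "tz": 0.475, "twist": -0.061}
  grip_force: 25

```text
clock: 58.6
position: [0.5311, -0.0128, 0.0191]
tool_rot: [-180.0, 0.1, -176.2]
wrist_force: [0.5, -0.6, 0.4]
grip_width: 0.0267
gripper_force: 0.0
```

apply_moves:
  commands:
    - {"fingers": 0, "tx": 0, "ty": 0, "tz": 0, "twist": 0}
    - {"fingers": 0, "tx": 0, "ty": 0, "tz": 0, "twist": 0}
    - {"fingers": 0, "tx": 0, "ty": 0, "tz": 0, "twist": 0}
    - {"fingers": 0, "tx": 0, "ty": 0, "tz": 0, "twist": 0}
    - {"fingers": 0, "tx": 0, "ty": 0, "tz": 0, "twist": 0}
    - {"fingers": 0, "tx": 0, "ty": 0, "tz": 0, "twist": 0}
    - {"fingers": 0, "tx": 0, "ty": 0, "tz": 0, "twist": 0}
    - {"fingers": 0, "tx": 0, "ty": 0, "tz": 0, "twist": 0}
    - {"fingers": 0, "tx": 0, "ty": 0, "tz": 0, "twist": 0}
    - {"fingers": 0, "tx": 0, "ty": 0, "tz": 0, "twist": 0}

```text
clock: 59.6
position: [0.5307, -0.0126, 0.0187]
tool_rot: [-180.0, 0.1, -176.2]
wrist_force: [-0.4, 0.3, 6.0]
grip_width: 0.0178
gripper_force: 25.0
```

```bash
python3 - <<'E'
from rp import *
st=get_state();p=st["position"];print(p,st["tool_rot"],st["wrist_force"])
t=p[:2]-.155*np.array([-.0802,.9968]);rel(t[0],t[1],p[2])
E
```

```text
[ 0.53070246 -0.0125815   0.01871868] [-1.79987228e+02  9.02825484e-02 -1.76192500e+02] [-0.36492132  0.30169915  6.01910694]
rel [-0.007 -0.517  0.   ] twist 0 yaw -176.2
```

apply_moves:
  commands:
    - {"fingers": 0, "tx": 0, "ty": -0.03, "tz": 0, "twist": 0}
    - {"fingers": 0, "tx": -0.001, "ty": -0.08, "tz": 0, "twist": 0}
    - {"fingers": 0, "tx": -0.002, "ty": -0.15, "tz": 0, "twist": 0}
    - {"fingers": 0, "tx": -0.003, "ty": -0.22, "tz": 0, "twist": 0}
    - {"fingers": 0, "tx": -0.004, "ty": -0.3, "tz": 0, "twist": 0}
    - {"fingers": 0, "tx": -0.005, "ty": -0.37, "tz": 0, "twist": 0}
    - {"fingers": 0, "tx": -0.006, "ty": -0.43, "tz": 0, "twist": 0}
    - {"fingers": 0, "tx": -0.007, "ty": -0.48, "tz": 0, "twist": 0}
    - {"fingers": 0, "tx": -0.007, "ty": -0.51, "tz": 0, "twist": 0}
    - {"fingers": 0, "tx": -0.007, "ty": -0.517, "tz": 0, "twist": 0}

```text
clock: 60.6
position: [0.5436, -0.1687, 0.0187]
tool_rot: [-179.9, 0.1, -176.3]
wrist_force: [1.6, 2.6, 6.2]
grip_width: 0.0175
gripper_force: 25.0
```

```bash
python3 - <<'E'
from rp import *
st=get_state();p=st["position"];print(p,st["tool_rot"],st["wrist_force"])
s=grab_frame("side")[:,:,::-1].copy();cv2.imwrite("pics/s34.png",s);v=s.max(2)
w=grab_frame("wrist")[:,:,::-1].copy();cv2.imwrite("pics/w34.png",w);t=grab_frame("top")[:,:,::-1].copy();cv2.imwrite("pics/top34.png",t)
d=np.array([.6257,-.0030])-.155*np.array([-.0802,.9968])
for n in("side","wrist","top"): print(n,proj(n,[np.r_[d,.08],[.6385,-.165,.099]],st).round(1).tolist())
for r in range(222,262,2): print(r,v[r,180:214])
E
```

```text
[ 0.5436003  -0.16865248  0.01873986] [-1.79934063e+02  1.35553403e-01 -1.76260903e+02] [1.63590627 2.62024577 6.18983889]
side [[197.1, 243.3], [193.9, 234.0]]
wrist [[324.8, 473.9], [311.4, 499.8]]
top [[398.2, 167.0], [402.8, 163.4]]
222 [124 123 122 121 111  90  73  69  69  67  68  67  67  68  67  69  74  76
  88 105 120 124 124 124 124 123 125 123 123 122 123 123 122 124]
224 [123 123 121 123 120 115 103  95  88  82  76  77  78  80  82  94 109 121
 137 151 176 211 222 192 154 135 125 124 123 124 123 122 122 124]
226 [124 123 123 123 123 123 122 121 121 120 116 111 111 111 120 159 212 236
 242 246 249 250 250 248 242 231 210 174 148 131 125 123 124 123]
228 [123 123 125 123 122 121 123 124 126 135 144 137 120 115 144 208 246 250
 251 251 251 251 250 250 250 250 250 248 242 228 192 156 135 126]
230 [123 123 124 123 124 132 153 183 216 235 242 229 163 122 141 209 247 250
 250 250 251 250 250 251 251 251 250 251 250 250 248 243 231 211]
232 [133 146 165 187 214 235 245 249 250 250 250 247 229 166 174 232 248 251
 251 250 250 251 250 251 251 251 251 251 250 250 250 250 250 250]
234 [
[... 1296 characters left out ...]
51 250 250 250 251 251 250 250 251 251 250 251 250 250 251 251
 251 250 251 250 251 251 250 250 251 251 251 250 250 248 243 227]
254 [250 250 251 250 250 250 251 250 251 250 250 250 251 251 250 251 251 251
 251 251 251 250 250 251 251 250 251 250 247 233 205 179 158 141]
256 [250 250 251 250 251 251 250 250 251 250 250 250 250 251 251 250 251 251
 250 250 250 251 250 251 250 250 250 247 231 172 120 110 103  93]
258 [234 246 249 250 251 251 251 251 250 251 250 251 251 251 251 250 251 251
 251 251 250 250 249 247 242 228 215 200 189 161 120  96  90  88]
260 [200 207 220 233 245 249 250 250 250 250 251 251 251 250 250 250 250 250
 250 248 242 226 210 198 209 218 207 191 171 146 123 101  90  88]
```

```bash
python3 - <<'E'
from rp import *
t=cv2.imread("pics/top32.png");v=t.max(2);st=get_state()
for r in range(138,172,1): print(r,v[r,392:420])
o,_=ray("top",(0,0));print(o)
c=np.array([.6385,-.165]);yt=np.array([-.0802,.9968])
d=np.array([.6257,-.0030])
for s in (.155,.16,.165,.17):
    q=np.r_[d-s*yt,.129];print(s,proj("top",[q,q-[.015,0,0],q+[0,.015,0],q-[0,.015,0]]).round(1).tolist())
E
```

```text
138 [100 100  98  96  98  98  99  97  78  64  67 111 136 139 142 142 141 139
 138 133 133 132 135 140 141 140 120 112]
139 [ 98  98  98  99  99  99 100 101  82  68  62 108 136 142 140 139 132 130
 124 127 131 129 123 134 140 142 121 111]
140 [100  99 100 100 100 100  99 100  86  71  62 103 133 139 134 129 125 129
 132 125 117 119 123 128 137 132 103 103]
141 [ 99  99  98  98  99  98 100  98  88  68  64  95 127 131 122 124 128 136
 132 130 127 131 130 136 141 124 104 109]
142 [ 99  99 101  98  98  98  99  99  94  72  65  85 118 116 104  99 106 116
 127 126 116 131 139 134 138 127 109 109]
143 [100 101  99 100  99  98  95  93  95  76  64  68  98 105 104 102 103 111
 123 133 126 133 131 136 138 129 118 111]
144 [ 94  96  94  92  88  79  68  64  62  63  65  60  81 100 116 122 122 121
 115 106 117 127 134 137 138 139 115 105]
145 [ 66  63  61  63  68  67  66  70  68  75  68  63  76 110 126 130 130 125
 118 120 118 130 132 129 136 141 120  93]
146 [ 70  69  75  85  88  96 100 108 111  96  72  65  82 104 124 123 119 127
 116 117 113 128 130 132 131 136 138 113]
147 [109 112 112 111 112 112 
[... 2562 characters left out ...]
0 128 141 194 212 213 213]
169 [136 135 135 135 132 124  92  64  79 118 132 135 135 137 133  90  71 116
 131 133 131 132 130 113 189 214 215 216]
170 [139 136 136 136 133 124  86  62  95 126 135 136 137 136 123  82  75 121
 136 135 135 133 132 125 197 217 217 216]
171 [138 138 139 138 135 117  82  57 102 133 139 138 137 139 122  82  92 128
 137 135 136 136 133 136 195 216 216 216]
[0.2401164  0.02032395 1.17852957]
0.155 [[401.2, 158.7], [401.9, 165.5], [394.0, 159.1], [408.4, 158.2]]
0.16 [[403.6, 158.3], [404.3, 165.1], [396.4, 158.8], [410.7, 157.9]]
0.165 [[405.9, 158.0], [406.6, 164.8], [398.8, 158.5], [413.1, 157.5]]
0.17 [[408.3, 157.7], [409.0, 164.5], [401.1, 158.1], [415.5, 157.2]]
```

```bash
python3 - <<'E'
from rp import *
v=cv2.imread("pics/top0.png").max(2)
for r in range(142,170,1): print(r,v[r,394:424])
E
```

```text
142 [ 94  96  97  95  96  97  92  70  61  84 115 112 102  99 103 114 124 122
 112 129 135 129 134 124 103 105 108 108 108 107]
143 [ 99  98  97  96  93  93  92  73  61  65  98 101 101 100 102 107 119 129
 122 129 129 132 135 124 116 108 107 108 109 107]
144 [ 93  88  86  78  68  62  61  60  64  57  79  98 115 120 119 118 112 102
 110 123 132 133 136 135 111 101 107 108 108 107]
145 [ 61  63  65  64  66  66  68  72  65  60  74 108 124 126 125 122 116 116
 116 127 128 127 130 136 116  90 102 107 111 108]
146 [ 73  83  88  94  98 105 109  94  70  61  80 103 120 121 117 122 112 115
 110 126 127 130 127 132 135 109 105 108 109 107]
147 [108 107 109 108 107 108 108 102  74  61  78  94 122 120 117 112 105 117
 111 113 115 116 115 108 124 116 117 124 129 131]
148 [109 108 108 108 108 109 109 106  80  60  70 110 134 117 112 116 108  99
  98  98  98  98  98  95 100 137 169 197 212 215]
149 [107 108 110 109 110 107 109 108  78  63  65 106 122 104  96  96  97  98
  96  99  99  98  93  75  80 186 212 213 213 212]
150 [109 109 110 112 113 118 124 104  67  59  66  83  88  76  82  92  94  95
  98  9
[... 1755 characters left out ...]
 99 138 199 214
 215 215 214 214 213 213 213 211 210 212 211 212]
165 [214 215 215 216 216 216 216 215 214 215 215 215 188 178 205 213 213 212
 211 210 210 210 209 210 210 211 211 211 212 211]
166 [216 215 215 215 215 215 215 214 214 213 214 213 212 211 210 211 210 211
 209 209 210 210 210 211 211 211 212 210 211 211]
167 [215 215 215 214 213 213 212 210 212 212 210 211 211 210 210 210 210 211
 210 210 210 210 210 210 208 207 208 206 207 206]
168 [213 212 213 212 213 212 212 211 210 210 211 211 212 211 211 210 208 208
 208 206 206 205 206 207 207 207 208 209 209 210]
169 [212 212 213 212 211 211 211 212 211 210 210 208 206 206 205 205 206 206
 208 207 208 209 209 211 211 211 212 212 213 214]
```

apply_moves:
  commands:
    - {"fingers": 0, "tx": 0, "ty": -0.006, "tz": 0, "twist": 0}
    - {"fingers": 0, "tx": 0, "ty": -0.012, "tz": 0, "twist": 0}
    - {"fingers": 0, "tx": -0.001, "ty": -0.018, "tz": 0, "twist": 0}
    - {"fingers": 0, "tx": -0.001, "ty": -0.024, "tz": 0, "twist": 0}
    - {"fingers": 0, "tx": -0.001, "ty": -0.024, "tz": 0, "twist": 0}
    - {"fingers": 0, "tx": -0.001, "ty": -0.024, "tz": 0, "twist": 0}
    - {"fingers": 0, "tx": -0.001, "ty": -0.024, "tz": 0, "twist": 0}
    - {"fingers": 0, "tx": -0.001, "ty": -0.024, "tz": 0, "twist": 0}
    - {"fingers": 0, "tx": -0.001, "ty": -0.024, "tz": 0, "twist": 0}
    - {"fingers": 0, "tx": -0.001, "ty": -0.024, "tz": 0, "twist": 0}

```text
clock: 61.75
position: [0.5441, -0.1745, 0.0187]
tool_rot: [-179.9, 0.1, -176.2]
wrist_force: [1.5, 0.1, 6.2]
grip_width: 0.017
gripper_force: 25.0
```

```bash
cat > nd.py <<'E'
from rp import *
def nd(tag):
    st=get_state();print(st["position"],st["wrist_force"])
    s=grab_frame("side")[:,:,::-1].copy();cv2.imwrite(f"pics/{tag}.png",s);v=s.max(2).astype(float)
    def cen(x0,x1,y0,y1):
        y,x=np.mgrid[y0:y1,x0:x1];w=np.clip(246-v[y0:y1,x0:x1],0,None);return (x*w).sum()/w.sum(),(y*w).sum()/w.sum()
    dot=cen(186,206,236,250);tip=cen(189,198,230,235);print("dot",dot,"needle",tip)
    a=onz("side",dot,.080)[0];o,d=ray("side",(tip[0],234.5));b=onz("side",(tip[0],234.5),.099)[0]
    yt=np.array([-.0802,.9968]);print(a,b,"needle-dot along y",(b-a)[:2]@yt,"along x",(b-a)[:2]@[.9968,.0802])
E
python3 -c "
from nd import *
nd('s35')"
```

```text
[ 0.54406203 -0.17448193  0.01873751] [1.49276751 0.14966921 6.20574179]
dot (np.float64(194.7765440666204), np.float64(241.84038861901456)) needle (np.float64(193.32043010752687), np.float64(231.06666666666666))
[ 0.63871644 -0.1652165   0.08      ] [ 0.64029405 -0.16413789  0.099     ] needle-dot along y 0.0009486318623908221 along x 0.001659061221218583
```

apply_moves:
  commands:
    - {"fingers": 0.1, "tx": 0, "ty": 0, "tz": 0, "twist": 0}
    - {"fingers": 0.25, "tx": 0, "ty": 0, "tz": 0, "twist": 0}
    - {"fingers": 0.4, "tx": 0, "ty": 0, "tz": 0, "twist": 0}
    - {"fingers": 0.5, "tx": 0, "ty": 0, "tz": 0, "twist": 0}
    - {"fingers": 0.5, "tx": 0, "ty": 0, "tz": 0, "twist": 0}
    - {"fingers": 0.5, "tx": 0, "ty": 0, "tz": -0.04, "twist": 0}
    - {"fingers": 0.5, "tx": 0, "ty": 0, "tz": -0.12, "twist": 0}
    - {"fingers": 0.5, "tx": 0, "ty": 0, "tz": -0.25, "twist": 0}
    - {"fingers": 0.5, "tx": 0.1, "ty": 0, "tz": -0.4, "twist": 0}
    - {"fingers": 0.5, "tx": 0.2, "ty": 0, "tz": -0.5, "twist": 0}

```text
clock: 62.8
position: [0.4838, -0.1787, 0.1707]
tool_rot: [-179.9, 0.1, -176.1]
wrist_force: [-0.1, -0.5, 1.2]
grip_width: 0.0467
gripper_force: 0.0
```

```bash
python3 - <<'E'
from nd import *
nd('s36')
# cup check in side and top
s=cv2.imread("pics/s36.png");t=grab_frame("top")[:,:,::-1].copy();cv2.imwrite("pics/top36.png",t)
find(name="top",z=.053,roi=(.38,.5,.2,.33),amin=600,amax=3000)
st=get_state();w=grab_frame("wrist")[:,:,::-1].copy();cv2.imwrite("pics/w36.png",w)
E
```

```text
[ 0.48380617 -0.17874759  0.17073121] [-0.11822641 -0.47393061  1.22784986]
dot (np.float64(194.78605935127675), np.float64(241.8433402346446)) needle (np.float64(193.32055378061767), np.float64(231.0702875399361))
[ 0.63870801 -0.16519404  0.08      ] [ 0.64029386 -0.16413772  0.099     ] needle-dot along y 0.0009257537469276069 along x 0.0016654973176296745
[ 191  250   45   43 1517] [0.4413 0.2547 0.053 ] size 94 91 long axis 86
```

```bash
python3 -c "
from station import *
print(finish_job())"
```

```text
the job is handed in; nothing more can be done
None
```

I handed the job in at about 63 s and the hand-in gave no verdict. By my measurements, all six blocks are in the case, the cover is latched, the dot is about 2 mm from the needle, and the empty cup stands upright about 16 mm off the pad's centre (limit 30 mm).

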